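# Pack the craft kit and block the case tight

## Task

Open the kit case wide and pack every kit item on the table (cork sanding blocks, brushes, cord spool, whichever are there) in one row along the channel, then fill the length that is left with the pine blocks that fit, so that the row has no more than about 15 mm of play in all, everything standing flat on the channel's floor between the rails as it stands now. Finally shut the lid fully. Leave the mug, the tin and the bottle opener alone.

Things in the scene. Friction and masses are not known exactly. Their poses are not given: they have to be found in the camera images.
- case: dark wooden kit case with brass corners, fixed to the table, 148 wide (x) x 390 long (y) x 65 mm high when shut; origin at the centre of its underside, z up. The base tray is 20 mm high; floor 8 mm, walls 8 to 9 mm thick. Along its middle runs the row channel (see row_floor), with an empty finger well 29 mm wide on either side, between rail and wall.
- row_floor (a point): centre of the grey lined floor of the row channel, 8 mm above the case's origin, axes as the case. The channel is 62 mm wide (x) and 372 mm long (y from -186 to +186 mm, end wall to end wall), between two pale rails 6 mm wide that stand 6 mm above the floor; the case's walls stand 12 mm above it.
- lid (a joint): deep lid hinged along the top of the case's back (+x) wall; 0 = shut, 1.57 = upright, 2.0 rad at most, leaning back clear of the hand. The hinge is stiff: the lid stays where it is left; 2 to 7 N at the knob moves it. The lid is 148 x 390 mm, its walls 38 mm deep, its panel 6 mm thick; shut, 50 mm remain between floor and panel.
- lid_hinge (a point): middle of the hinge line, fixed: 74 mm behind (+x) and 20 mm above the case's origin; the line runs along the case's y
- lid_knob (a point): centre of the turned pale wooden knob (24 mm thick, 33 mm long) on the lid's front wall; it circles about the hinge line with the lid (shut: 170 mm in front of the line, 22 mm above it, pointing at the robot; upright: 22 mm behind, 170 mm above, pointing up). Pinched from above, fingers closing along the case's y, it turns between them as the lid swings.
- cork_a_mid (a point): brown cork sanding block, kit item, 52 wide x 72 long x 27 mm high; this point is its centre. Its own y axis runs along its length, x across its width, z up.
- cork_b_mid (a point): second cork sanding block, like the first, kit item, 52 x 72 x 27 mm; this point is its centre. Its own y axis runs along its length, x across its width, z up.
- brass_brush_mid (a point): brush with brass bristles, kit item: pale wooden back, standing on its bristles, rigid, 52 wide x 72 long x 40 mm high; this point is its centre. Its own y axis runs along its length, x across its width, z up.
- black_brush_mid (a point): brush with black bristles, kit item: brown wooden back, standing on its bristles, rigid, 52 wide x 72 long x 40 mm high; this point is its centre. Its own y axis runs along its length, x across its width, z up.
- cord_spool_mid (a point): spool of dark green cord lying on its side, kit item: winding 42 mm thick; 120 mm long over the ends of its thin wooden core; it can roll. This point is half-way along it on its axis, 21 mm above what it lies on; its own y axis runs along it.
- block_long_mid (a point): the long blocking piece: pale pine block with a dot on top and blue felt on both ends, 56 wide x 72 long (between the felts) x 30 mm high; always there; this point is its centre. Its own y axis runs along its length, x across its width, z up.
- block_middle_mid (a point): the middle blocking piece: pale pine block with a dot on top and blue felt on both ends, 56 wide x 48 long (between the felts) x 30 mm high; always there; this point is its centre. Its own y axis runs along its length, x across its width, z up.
- block_short_mid (a point): the short blocking piece: pale pine block with a dot on top and blue felt on both ends, 56 wide x 24 long (between the felts) x 30 mm high; always there; this point is its centre. Its own y axis runs along its length, x across its width, z up.
- mug: spotted white mug, 82 x 117 x 91 mm, to the right of the work; a bystander
- balm_tin: flat round tin, 63 mm across, 22 mm high, behind the case; a bystander
- opener: bottle opener with a wooden handle, 178 x 46 x 16 mm, behind the case; a bystander

How it is judged:
On the way, in this order (a step that is already met when the one before it is completed fails the run):
1. the lid is swung open until it stands about upright or leans back (value of joint lid above 1.4 rad), for 0.2 s.
2. with the lid open, every kit item present lies in the row, with the blocks that fill the length left over (x of cork_a_mid in the frame of row_floor between -0.012 and 0.012 m and y of cork_a_mid in the frame of row_floor between -0.152 and 0.152 m and z of cork_a_mid in the frame of row_floor between 0.0075 and 0.0185 m and angle between the y axis of each of cork_a_mid, cork_b_mid, brass_brush_mid, black_brush_mid, cord_spool_mid and the y axis of row_floor, either way round below 0.12 rad and x of cork_b_mid in the frame of row_floor between -0.012 and 0.012 m and y of cork_b_mid in the frame of row_floor between -0.152 and 0.152 m and z of cork_b_mid in the frame of row_floor between 0.0075 and 0.0185 m and x of brass_brush_mid in the frame of row_floor between -0.012 and 0.012 m and y of brass_brush_mid in the frame of row_floor between -0.152 and 0.152 m and z of brass_brush_mid in the frame of row_floor between 0.014 and 0.025 m and x of black_brush_mid in the frame of row_floor between -0.012 and 0.012 m and y of black_brush_mid in the frame of row_floor between -0.152 and 0.152 m and z of black_brush_mid in the frame of row_floor between 0.014 and 0.025 m and x of cord_spool_mid in the frame of row_floor between -0.016 and 0.016 m and y of cord_spool_mid in the frame of row_floor between -0.128 and 0.128 m and z of cord_spool_mid in the frame of row_floor between 0.0155 and 0.0265 m and (((height (world z) of cord_spool_mid above -5 m or height (world z) of row_floor above 5 m) and (height (world z) of cork_b_mid above -5 m or height (world z) of row_floor above 5 m) and (height (world z) of brass_brush_mid above -5 m or height (world z) of row_floor above 5 m) and (height (world z) of black_brush_mid above -5 m or height (world z) of row_floor above 5 m) and x of block_short_mid in the frame of row_floor between -0.012 and 0.012 m and y of block_short_mid in the frame of row_floor between -0.176 and 0.176 m and z of block_short_mid in the frame of row_floor between 0.009 and 0.02 m and angle between the y axis of block_short_mid and the y axis of row_floor, either way round below 0.12 rad) or ((height (world z) of cord_spool_mid above -5 m or height (world z) of row_floor above 5 m) and (height (world z) of cork_a_mid above -5 m or height (world z) of row_floor above 5 m) and (height (world z) of brass_brush_mid above -5 m or height (world z) of row_floor above 5 m) and (height (world z) of black_brush_mid above -5 m or height (world z) of row_floor above 5 m) and x of block_short_mid in the frame of row_floor between -0.012 and 0.012 m and y of block_short_mid in the frame of row_floor between -0.176 and 0.176 m and z of block_short_mid in the frame of row_floor between 0.009 and 0.02 m and angle between the y axis of block_short_mid and the y axis of row_floor, either way round below 0.12 rad) or ((height (world z) of cord_spool_mid above -5 m or height (world z) of row_floor above 5 m) and (height (world z) of cork_a_mid above -5 m or height (world z) of row_floor above 5 m) and (height (world z) of cork_b_mid above -5 m or height (world z) of row_floor above 5 m) and (height (world z) of black_brush_mid above -5 m or height (world z) of row_floor above 5 m) and x of block_short_mid in the frame of row_floor between -0.012 and 0.012 m and y of block_short_mid in the frame of row_floor between -0.176 and 0.176 m and z of block_short_mid in the frame of row_floor between 0.009 and 0.02 m and angle between the y axis of block_short_mid and the y axis of row_floor, either way round below 0.12 rad) or ((height (world z) of cord_spool_mid above -5 m or height (world z) of row_floor above 5 m) and (height (world z) of cork_a_mid above -5 m or height (world z) of row_floor above 5 m) and (height (world z) of cork_b_mid above -5 m or height (world z) of row_floor above 5 m) and (height (world z) of brass_brush_mid above -5 m or height (world z) of row_floor above 5 m) and x of block_short_mid in the frame of row_floor between -0.012 and 0.012 m and y of block_short_mid in the frame of row_floor between -0.176 and 0.176 m and z of block_short_mid in the frame of row_floor between 0.009 and 0.02 m and angle between the y axis of block_short_mid and the y axis of row_floor, either way round below 0.12 rad) or ((height (world z) of cord_spool_mid above -5 m or height (world z) of row_floor above 5 m) and x of block_short_mid in the frame of row_floor between -0.012 and 0.012 m and y of block_short_mid in the frame of row_floor between -0.176 and 0.176 m and z of block_short_mid in the frame of row_floor between 0.009 and 0.02 m and angle between the y axis of each of block_short_mid, block_long_mid and the y axis of row_floor, either way round below 0.12 rad and x of block_long_mid in the frame of row_floor between -0.012 and 0.012 m and y of block_long_mid in the frame of row_floor between -0.152 and 0.152 m and z of block_long_mid in the frame of row_floor between 0.009 and 0.02 m) or ((height (world z) of cork_a_mid above -5 m or height (world z) of row_floor above 5 m) and (height (world z) of cork_b_mid above -5 m or height (world z) of row_floor above 5 m) and (height (world z) of brass_brush_mid above -5 m or height (world z) of row_floor above 5 m) and (height (world z) of black_brush_mid above -5 m or height (world z) of row_floor above 5 m) and x of block_long_mid in the frame of row_floor between -0.012 and 0.012 m and y of block_long_mid in the frame of row_floor between -0.152 and 0.152 m and z of block_long_mid in the frame of row_floor between 0.009 and 0.02 m and angle between the y axis of block_long_mid and the y axis of row_floor, either way round below 0.12 rad) or ((height (world z) of cork_a_mid above -5 m or height (world z) of row_floor above 5 m) and (height (world z) of cork_b_mid above -5 m or height (world z) of row_floor above 5 m) and (height (world z) of brass_brush_mid above -5 m or height (world z) of row_floor above 5 m) and (height (world z) of black_brush_mid above -5 m or height (world z) of row_floor above 5 m) and x of block_middle_mid in the frame of row_floor between -0.012 and 0.012 m and y of block_middle_mid in the frame of row_floor between -0.164 and 0.164 m and z of block_middle_mid in the frame of row_floor between 0.009 and 0.02 m and angle between the y axis of each of block_middle_mid, block_short_mid and the y axis of row_floor, either way round below 0.12 rad and x of block_short_mid in the frame of row_floor between -0.012 and 0.012 m and y of block_short_mid in the frame of row_floor between -0.176 and 0.176 m and z of block_short_mid in the frame of row_floor between 0.009 and 0.02 m) or (x of block_short_mid in the frame of row_floor between -0.012 and 0.012 m and y of block_short_mid in the frame of row_floor between -0.176 and 0.176 m and z of block_short_mid in the frame of row_floor between 0.009 and 0.02 m and angle between the y axis of each of block_short_mid, block_middle_mid, block_long_mid and the y axis of row_floor, either way round below 0.12 rad and x of block_middle_mid in the frame of row_floor between -0.012 and 0.012 m and y of block_middle_mid in the frame of row_floor between -0.164 and 0.164 m and z of block_middle_mid in the frame of row_floor between 0.009 and 0.02 m and x of block_long_mid in the frame of row_floor between -0.012 and 0.012 m and y of block_long_mid in the frame of row_floor between -0.152 and 0.152 m and z of block_long_mid in the frame of row_floor between 0.009 and 0.02 m)) and value of joint lid above 1 rad), for 0.3 s.
At the end, for the whole second after the job is handed in: Every item present lies flat in the row (height within 5 mm, within 12 mm of its middle line, spool 16, turned under 0.12 rad), with blocks that leave at most 15 mm of play: 3 items + spool: short; 2 + spool: short, long; 4, no spool: long, or short + middle; 3: all. Lid under 0.04 rad (x of cork_a_mid in the frame of row_floor between -0.012 and 0.012 m and y of cork_a_mid in the frame of row_floor between -0.152 and 0.152 m and z of cork_a_mid in the frame of row_floor between 0.0075 and 0.0185 m and angle between the y axis of each of cork_a_mid, cork_b_mid, brass_brush_mid, black_brush_mid, cord_spool_mid and the y axis of row_floor, either way round below 0.12 rad and x of cork_b_mid in the frame of row_floor between -0.012 and 0.012 m and y of cork_b_mid in the frame of row_floor between -0.152 and 0.152 m and z of cork_b_mid in the frame of row_floor between 0.0075 and 0.0185 m and x of brass_brush_mid in the frame of row_floor between -0.012 and 0.012 m and y of brass_brush_mid in the frame of row_floor between -0.152 and 0.152 m and z of brass_brush_mid in the frame of row_floor between 0.014 and 0.025 m and x of black_brush_mid in the frame of row_floor between -0.012 and 0.012 m and y of black_brush_mid in the frame of row_floor between -0.152 and 0.152 m and z of black_brush_mid in the frame of row_floor between 0.014 and 0.025 m and x of cord_spool_mid in the frame of row_floor between -0.016 and 0.016 m and y of cord_spool_mid in the frame of row_floor between -0.128 and 0.128 m and z of cord_spool_mid in the frame of row_floor between 0.0155 and 0.0265 m and (((height (world z) of cord_spool_mid above -5 m or height (world z) of row_floor above 5 m) and (height (world z) of cork_b_mid above -5 m or height (world z) of row_floor above 5 m) and (height (world z) of brass_brush_mid above -5 m or height (world z) of row_floor above 5 m) and (height (world z) of black_brush_mid above -5 m or height (world z) of row_floor above 5 m) and x of block_short_mid in the frame of row_floor between -0.012 and 0.012 m and y of block_short_mid in the frame of row_floor between -0.176 and 0.176 m and z of block_short_mid in the frame of row_floor between 0.009 and 0.02 m and angle between the y axis of block_short_mid and the y axis of row_floor, either way round below 0.12 rad) or ((height (world z) of cord_spool_mid above -5 m or height (world z) of row_floor above 5 m) and (height (world z) of cork_a_mid above -5 m or height (world z) of row_floor above 5 m) and (height (world z) of brass_brush_mid above -5 m or height (world z) of row_floor above 5 m) and (height (world z) of black_brush_mid above -5 m or height (world z) of row_floor above 5 m) and x of block_short_mid in the frame of row_floor between -0.012 and 0.012 m and y of block_short_mid in the frame of row_floor between -0.176 and 0.176 m and z of block_short_mid in the frame of row_floor between 0.009 and 0.02 m and angle between the y axis of block_short_mid and the y axis of row_floor, either way round below 0.12 rad) or ((height (world z) of cord_spool_mid above -5 m or height (world z) of row_floor above 5 m) and (height (world z) of cork_a_mid above -5 m or height (world z) of row_floor above 5 m) and (height (world z) of cork_b_mid above -5 m or height (world z) of row_floor above 5 m) and (height (world z) of black_brush_mid above -5 m or height (world z) of row_floor above 5 m) and x of block_short_mid in the frame of row_floor between -0.012 and 0.012 m and y of block_short_mid in the frame of row_floor between -0.176 and 0.176 m and z of block_short_mid in the frame of row_floor between 0.009 and 0.02 m and angle between the y axis of block_short_mid and the y axis of row_floor, either way round below 0.12 rad) or ((height (world z) of cord_spool_mid above -5 m or height (world z) of row_floor above 5 m) and (height (world z) of cork_a_mid above -5 m or height (world z) of row_floor above 5 m) and (height (world z) of cork_b_mid above -5 m or height (world z) of row_floor above 5 m) and (height (world z) of brass_brush_mid above -5 m or height (world z) of row_floor above 5 m) and x of block_short_mid in the frame of row_floor between -0.012 and 0.012 m and y of block_short_mid in the frame of row_floor between -0.176 and 0.176 m and z of block_short_mid in the frame of row_floor between 0.009 and 0.02 m and angle between the y axis of block_short_mid and the y axis of row_floor, either way round below 0.12 rad) or ((height (world z) of cord_spool_mid above -5 m or height (world z) of row_floor above 5 m) and x of block_short_mid in the frame of row_floor between -0.012 and 0.012 m and y of block_short_mid in the frame of row_floor between -0.176 and 0.176 m and z of block_short_mid in the frame of row_floor between 0.009 and 0.02 m and angle between the y axis of each of block_short_mid, block_long_mid and the y axis of row_floor, either way round below 0.12 rad and x of block_long_mid in the frame of row_floor between -0.012 and 0.012 m and y of block_long_mid in the frame of row_floor between -0.152 and 0.152 m and z of block_long_mid in the frame of row_floor between 0.009 and 0.02 m) or ((height (world z) of cork_a_mid above -5 m or height (world z) of row_floor above 5 m) and (height (world z) of cork_b_mid above -5 m or height (world z) of row_floor above 5 m) and (height (world z) of brass_brush_mid above -5 m or height (world z) of row_floor above 5 m) and (height (world z) of black_brush_mid above -5 m or height (world z) of row_floor above 5 m) and x of block_long_mid in the frame of row_floor between -0.012 and 0.012 m and y of block_long_mid in the frame of row_floor between -0.152 and 0.152 m and z of block_long_mid in the frame of row_floor between 0.009 and 0.02 m and angle between the y axis of block_long_mid and the y axis of row_floor, either way round below 0.12 rad) or ((height (world z) of cork_a_mid above -5 m or height (world z) of row_floor above 5 m) and (height (world z) of cork_b_mid above -5 m or height (world z) of row_floor above 5 m) and (height (world z) of brass_brush_mid above -5 m or height (world z) of row_floor above 5 m) and (height (world z) of black_brush_mid above -5 m or height (world z) of row_floor above 5 m) and x of block_middle_mid in the frame of row_floor between -0.012 and 0.012 m and y of block_middle_mid in the frame of row_floor between -0.164 and 0.164 m and z of block_middle_mid in the frame of row_floor between 0.009 and 0.02 m and angle between the y axis of each of block_middle_mid, block_short_mid and the y axis of row_floor, either way round below 0.12 rad and x of block_short_mid in the frame of row_floor between -0.012 and 0.012 m and y of block_short_mid in the frame of row_floor between -0.176 and 0.176 m and z of block_short_mid in the frame of row_floor between 0.009 and 0.02 m) or (x of block_short_mid in the frame of row_floor between -0.012 and 0.012 m and y of block_short_mid in the frame of row_floor between -0.176 and 0.176 m and z of block_short_mid in the frame of row_floor between 0.009 and 0.02 m and angle between the y axis of each of block_short_mid, block_middle_mid, block_long_mid and the y axis of row_floor, either way round below 0.12 rad and x of block_middle_mid in the frame of row_floor between -0.012 and 0.012 m and y of block_middle_mid in the frame of row_floor between -0.164 and 0.164 m and z of block_middle_mid in the frame of row_floor between 0.009 and 0.02 m and x of block_long_mid in the frame of row_floor between -0.012 and 0.012 m and y of block_long_mid in the frame of row_floor between -0.152 and 0.152 m and z of block_long_mid in the frame of row_floor between 0.009 and 0.02 m)) and value of joint lid below 0.04 rad); the robot touches nothing.
It fails at once if the mug is moved more than 30 mm (distance of mug from where it was at the start of the episode above 0.03 m).
It fails at once if the tin is moved more than 30 mm (distance of balm_tin from where it was at the start of the episode above 0.03 m).
It fails at once if the bottle opener is moved more than 30 mm (distance of opener from where it was at the start of the episode above 0.03 m).
Of cork_a, cork_b, brass_brush, black_brush, cord_spool only 3 to 4 are there at a start; the rules pass over those that are not, and their reading is None.
At some moment in a run one of cork_a, cork_b, brass_brush, black_brush, block_long, block_middle may be knocked a few centimetres aside while the robot is not near it.
Once in a run the grip may slacken for a moment while it holds something.
It also fails if it takes over 210 s, if anything falls off the work surface, if the arm or the gripper's body presses on something with over 40 N, if the wrist force passes 120 N, or if a joint passes its speed limit or range.

## Robot

A 7-joint arm with a two-finger parallel gripper is mounted at the origin on a cart in front of the work surface, level with it; the furniture and walls round the work are solid. World frame = base frame: x ahead of the robot, y to its left, z up, the work surface at z = 0. Lengths are in m, angles in rad, forces in N, time in s.
With the tool pointing down it reaches from about 0.425 to 0.825 m from the base axis. Payload 3.6 kg.
Tool frame: the origin (TCP) lies midway between the tips of the shut fingers; the grasp point (between the pads) lies 19 mm behind it; z points along the fingers, y is the direction in which the jaws open and shut (so a half turn about z gives the same grasp; the last joint's range is limited). The gripper opens to 93 mm and grips with 3 to 60 N. Pads are 15 mm wide; open, the fingers measure 128 mm over their backs; the gripper's body (75 mm by 188 mm) begins 65 mm behind the grasp point.
Start: joints at [-1.212, 0.615, -0.013, 1.423, 0.008, 1.103, -0.04], TCP at [0.245, 0.602, 0.187] pointing down, gripper open.
Joint ranges: [-3.12, 3.12], [-0.3, 2.06], [-1.34, 1.32], [0.26, 2.42], [-1.36, 4.5], [0.01, 1.98], [-2.84, 2.84]. Speed limits (rad/s): [2.79, 2.79, 3.14, 3.14, 3.14, 3.14, 3.14].

## Interface

Orientations are given as a 3x3 rotation matrix whose columns are the frame's x, y, z axes.
In Python, from station import ctrl gives the robot as it stands.
- The arm moves only by the shell command python3 -m handwheel 'ROWS' [FORCE]. ROWS is JSON, a list of rows, each a list of 3 entries, a list of its own where there are three numbers: the opening, from 0 (shut) to 1 (fully open), then the shift along the tool's x, y, z in mm, then the turn about the tool's z in rad. In form: [[grip, [tx, ty, tz], yaw], ...]. A call has 1 to 12 rows; each row is the pose to reach, as a shift and turn from the pose measured when the call began, along the tool's axes at that moment; what a row does not reach only later rows make up. A row lasts 1/12 s, in which the tool goes at most 41.7 mm and 7.16 degrees, less where a joint would pass 70% of its speed; a pose out of reach is approached as far as the arm can. A call with a gripper value outside its range is refused whole. The fingers move at their own pace and stop on an object; FORCE is the grip in N (left out, the last holds). Time passes only in rows, so rows that repeat a pose let the fingers close. It gives the time, the measured TCP pose, the force and the opening at its end, in the units of the state.
- ctrl.state(): the state, without advancing time (a new reading comes with each control period).
- ctrl.snapshot(name): name is "scene" or "side" or "wrist"; returns a dict with "color" (400x640x3 uint8, red, green, blue), "depth" (400x640 float32, m along the optical axis (not along the pixel's ray), 0 where there is no reading), "intrinsics" (3x3 intrinsics, pixels), "R" (3x3) and "t" (3): a world point X has camera coordinates R X + t; the wrist camera has in their place "hand_eye" (4x4, takes a point from camera to tool coordinates, whose origin is the TCP and whose axes are the flange's). Camera axes: x right, y down, z forward; pixel columns grow to the right and rows downward; lengths in m; the calibration is good to about 2 mm. A picture is of the moment at which its call begins: read the wrist's pose just before it.
- ctrl.job_done(): hands the job in, once; it reports no verdict.
The state is a dict: "time_s": time; "joint_pos": joint angles; "qd": joint speeds; "tau": joint torques, N m; "position": TCP position; "ee_rot": TCP orientation; "ft_force": force on the tool from outside, world axes, zero at the start; "moment": the same for the moment, N m; "opening": finger opening in m.
Only numpy, scipy, OpenCV 4.12 (cv2) and the standard library are available. Lean on these libraries where they do the work, as an engineer would, in place of code of your own. Each camera call takes 0.05 s, during which the arm holds its last target.

## Working session

There is one attempt and no reset: what is moved stays moved. The work goes in short steps, Python scripts to look and compute and a shell command to move; the robot and the scene stay as the last step left them, time stands still between calls to the robot, and variables do not carry over. Pictures are saved under pics/ and viewed, and the job is handed in when it is done.

```bash
ls; mkdir -p pics
python3 - <<'E'
from station import ctrl
import cv2
s=ctrl.state();print(s)
for n in("scene","side","wrist"):
    d=ctrl.snapshot(n);cv2.imwrite(f"pics/{n}0.png",d["color"][:,:,::-1])
    print(n,d["intrinsics"],d.get("R"),d.get("t"),d.get("hand_eye"))
E
```

```text
pics
{'time_s': 0.0, 'joint_pos': array([-1.21149868,  0.61591161, -0.01261491,  1.4248799 ,  0.0081274 ,
        1.1034267 , -0.04039532]), 'qd': array([-5.99365815e-05,  6.47681419e-04,  1.57219566e-03,  8.78038812e-04,
        7.69895970e-04, -5.89850347e-05, -1.35541572e-03]), 'tau': array([-1.26868440e-04, -4.58926034e+01,  2.08755042e-01, -1.65751505e+01,
       -6.10556267e-02,  2.03450688e-02,  2.39395067e-04]), 'position': array([0.24426601, 0.60141184, 0.18629255]), 'ee_rot': array([[-9.26529548e-01,  3.76220904e-01, -9.10271316e-04],
       [ 3.76222000e-01,  9.26526419e-01, -2.40861294e-03],
       [-6.27801148e-05, -2.57411515e-03, -9.99996685e-01]]), 'ft_force': array([-0.22113914,  0.87575469,  0.50106798]), 'moment': array([-0.04793749,  0.00756692,  0.01697427]), 'opening': 0.09298795742025512}
scene [[437.52435783   0.         317.30175327]
 [  0.         437.52435783 203.63105102]
 [  0.           0.           1.        ]] [[ 0.49532531 -0.86853723  0.01720194]
 [-0.43023324 -0.26246779 -0.86371872]
 [ 0.75468682  0.4204209  -0.50368053]] [-0.27106851  0.29087225  1.23734754] None
side [[468.78730571   0.         323.68379291]
 [  0.         468.78730571 192.90688642]
 [  0.           0.           1.        ]] [[-0.99723804 -0.07425013 -0.00179295]
 [-0.03524871  0.49439079 -0.86852477]
 [ 0.0653745  -0.86606274 -0.49564252]] [0.52488534 0.08596097 1.54981511] None
wrist [[359.27834988   0.         326.58733124]
 [  0.         359.27834988 197.21254891]
 [  0.           0.           1.        ]] None None [[-3.03055623e-04 -9.58525627e-01 -2.85006193e-01  7.85623942e-02]
 [ 9.99999740e-01 -1.04050519e-04 -7.13389605e-04 -1.01359420e-03]
 [ 6.54147176e-04 -2.85006335e-01  9.58525410e-01 -1.97245637e-01]
 [ 0.00000000e+00  0.00000000e+00  0.00000000e+00  1.00000000e+00]]
```

View pics/scene0.png

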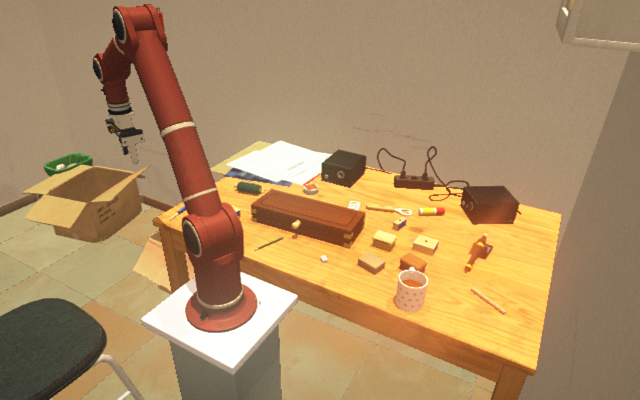

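View pics/side0.png

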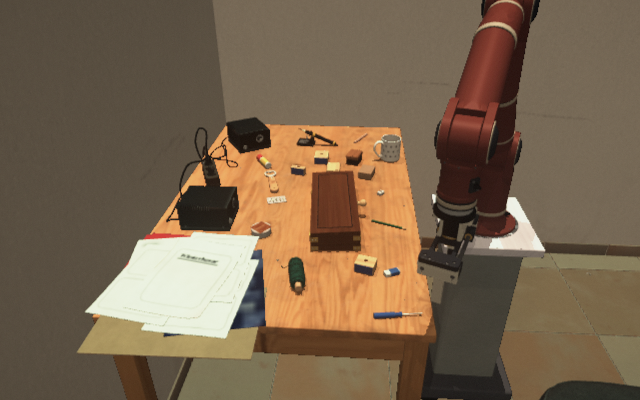

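View pics/wrist0.png

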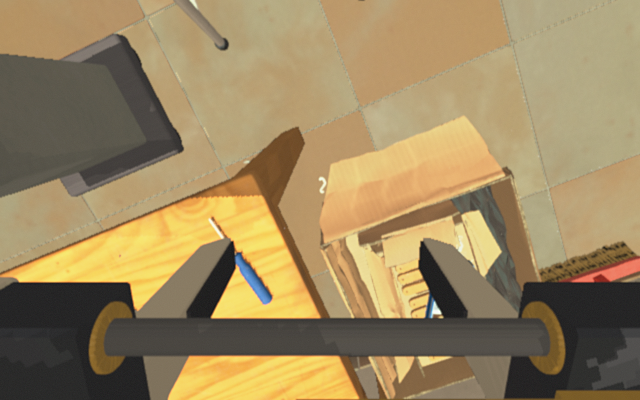

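The scene view shows the shut case centred near (308,217) and its knob near (297,227). The spool is at (249,187) and there is a cluster of blocks around (375-425, 240-265). The mug is at (411,290). I'll enlarge this area.

Run:
```python
import cv2
a=cv2.imread("pics/scene0.png");cv2.imwrite("pics/scene0b.png",cv2.resize(a[165:325,220:500],None,fx=2.8,fy=2.8,interpolation=cv2.INTER_CUBIC))
a=cv2.imread("pics/side0.png");cv2.imwrite("pics/side0b.png",cv2.resize(a[120:330,220:430],None,fx=2.8,fy=2.8,interpolation=cv2.INTER_CUBIC))
```

```text
(no output)
```

View pics/scene0b.png

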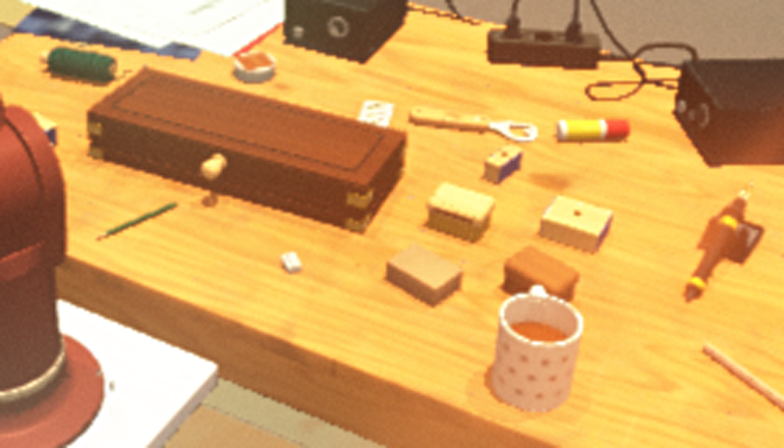

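View pics/side0b.png

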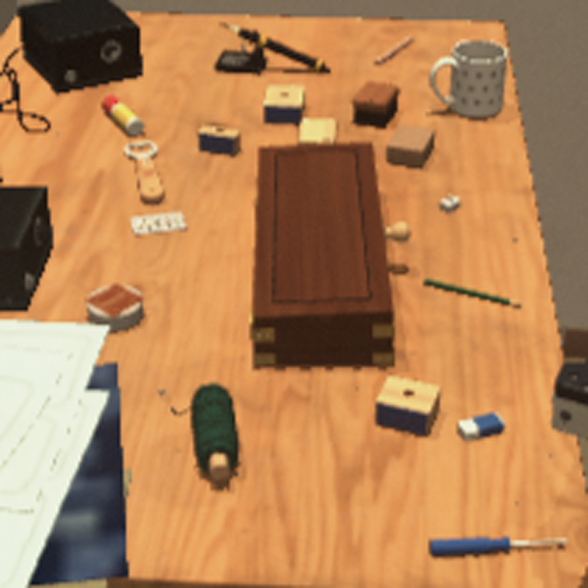

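The kit items I can see are:
- spool at side (297,275)
- pale-topped brass brush at scene (384,240)
- cork at scene (371,264)
- brown-backed black brush at scene (412,262)

That's three items plus the spool, so the short block, near scene (400,223), is the filler. Next I'll measure.

```bash
cat > h.py <<'E'
import numpy as np, cv2
from station import ctrl
def cloud(name):
    s=ctrl.state(); d=ctrl.snapshot(name); K=d["intrinsics"]; z=d["depth"]
    v,u=np.mgrid[0:400,0:640]
    P=np.stack([(u-K[0,2])/K[0,0]*z,(v-K[1,2])/K[1,1]*z,z],-1)
    if name=="wrist":
        H=d["hand_eye"]; P=P@H[:3,:3].T+H[:3,3]; P=P@s["ee_rot"].T+s["position"]
    else: P=(P-d["t"])@d["R"]
    P[z<=0]=np.nan
    return d,P
def topo(P,col,x0,x1,y0,y1,res=.001):
    pass
def rects(P,zlo,zhi,minn=30,box=None,pix=True):
    m=((P[...,2]>zlo)&(P[...,2]<zhi))
    if box: m&=(P[...,0]>box[0])&(P[...,0]<box[1])&(P[...,1]>box[2])&(P[...,1]<box[3])
    m=m.astype(np.uint8)
    n,l,st,c=cv2.connectedComponentsWithStats(m,connectivity=8)
    out=[]
    for i in range(1,n):
        if st[i,4]<minn: continue
        q=P[l==i]
        r=cv2.minAreaRect((q[:,:2]*1000).astype(np.float32))
        out.append((st[i,4],c[i].round(),np.round(r[0],1),np.round(r[1],1),round(r[2],1),np.round(np.percentile(q[:,2],[5,50,95])*1000,1)))
    return out
E
python3 - <<'E'
from h import *
for n in("scene","side"):
    d,P=cloud(n)
    print(n)
    for r in rects(P,.012,.12,25,(0.2,1.0,-.6,.6)): print(*r)
    print("top");
    for r in rects(P,.060,.072,25,(0.2,1.0,-.6,.6)): print(*r)
E
```

```text
scene
3423 [303. 166.] [844.3 282.7] [580.2 308.4] 87.8 [14.3 22.  97.7]
509 [413. 180.] [ 975.2 -226.8] [ 61.  166.2] 21.7 [15.3 39.9 82.9]
234 [248. 187.] [571.  348.8] [ 44.2 121. ] 10.1 [15.2 32.2 44.5]
118 [311. 187.] [715.2 129. ] [70.4 59.6] 62.1 [14.2 23.1 28.1]
1544 [482. 202.] [ 895.5 -462.4] [275.4 202. ] 89.4 [17.1 81.6 99. ]
3713 [309. 216.] [477.5  10.7] [187.  396.5] 4.5 [18.5 67.8 73.9]
130 [380. 206.] [ 730.  -181.4] [ 38.7 116.9] 17.5 [12.6 16.9 20.9]
37 [237. 210.] [408.1 276.4] [53.6 17.5] 67.6 [15.2 29.8 34.4]
143 [431. 210.] [ 796.6 -361.6] [27.5 97.9] 32.1 [13.7 23.2 30.1]
110 [400. 222.] [ 646.9 -287.4] [27.9 56.3] 74.6 [14.8 29.7 35.4]
308 [384. 239.] [ 509.7 -282.8] [72.7 54.8] 89.1 [14.7 39.5 44.1]
336 [478. 250.] [ 603.6 -574.5] [178.3  50.5] 1.7 [14.  35.7 63.7]
319 [426. 244.] [ 565.4 -410.2] [64.7 73.1] 0.2 [13.8 30.6 34.8]
335 [371. 261.] [ 382.8 -291. ] [74.8 57.1] 76.0 [14.7 28.6 31.7]
1394 [412. 283.] [ 355.3 -432.6] [233.4  81.1] 16.0 [18.9 55.5 91. ]
top
123 [342. 171.] [861.1  31.3] [108.4 206.9] 47.6 [61.  66.3 71.5]
1830 [311. 210.] [492.5  11.
[... 1061 characters left out ...]
[849.  333.6] [485.6 310.9] 87.2 [13.2 18.  24.3]
319 [365. 263.] [388.2 287.9] [54.5 56. ] 74.9 [15.3 29.9 33.6]
455 [296. 273.] [575.2 352. ] [ 41.7 119.9] 11.4 [19.6 36.7 43.7]
63 [392. 270.] [315.9 307.5] [48.6 21.3] 34.3 [12.3 13.8 15.9]
84 [386. 313.] [334.1 473.2] [69.4 12.9] 8.0 [12.3 14.7 17.1]
top
113 [250. 137.] [ 897.2 -482.4] [ 96.4 185.9] 82.0 [60.6 65.5 71.6]
26 [391. 139.] [ 283.2 -486.4] [22.7 45. ] 89.0 [63.6 68.6 71.2]
49 [390. 146.] [ 284.  -423.4] [77.7 44.2] 1.3 [61.4 67.1 71.1]
2439 [331. 204.] [493.8  15.1] [148.1 395.9] 4.6 [64.  68.8 71.6]
53 [233. 202.] [812.6  56.7] [ 20.4 117.8] 1.3 [61.3 65.2 71.1]
160 [203. 214.] [894.9 141.4] [159.5  15. ] 0.6 [60.7 66.5 71.6]
```

```bash
cat >> h.py <<'E'
C=np.array([.493,.013]); A=np.deg2rad(4.8)
def case2w(x,y): return C+np.array([x*np.cos(A)-y*np.sin(A),x*np.sin(A)+y*np.cos(A)])
def w2case(p): d=np.asarray(p)-C; return np.array([d[0]*np.cos(A)+d[1]*np.sin(A),-d[0]*np.sin(A)+d[1]*np.cos(A)])
def plan(p,ydeg=None):
    "shift in tool mm and turn to bring TCP to p with jaw axis at ydeg (mod 180)"
    s=ctrl.state(); R=s["ee_rot"]; t=(R.T@(np.asarray(p)-s["position"]))*1000
    cur=np.degrees(np.arctan2(R[1,1],R[0,1])); out=[np.round(t,1)]
    if ydeg is not None:
        dd=(ydeg-cur+90)%180-90; out.append(round(float(-np.deg2rad(dd)),3))
    out.append(f"cur {cur:.1f} pos {np.round(s['position'],4)} j7 {s['joint_pos'][6]:.2f} t {s['time_s']:.1f}")
    print(*out)
def st():
    s=ctrl.state(); print(round(s['time_s'],2),np.round(s['position'],4),np.round(s['ft_force'],1),round(s['opening'],4),np.round(s['joint_pos'],2), "yaw",round(float(np.degrees(np.arctan2(s['ee_rot'][1,1],s['ee_rot'][0,1]))),1))
E
python3 - <<'E'
from h import *
for n in("scene","side"):
    d,P=cloud(n)
    m=np.isfinite(P[...,0])
    c=np.stack([(P[...,0]-C[0])*np.cos(A)+(P[...,1]-C[1])*np.sin(A),-(P[...,0]-C[0])*np.sin(A)+(P[...,1]-C[1])*np.cos(A)],-1)
    m&=(c[...,0]<-.078)&(c[...,0]>-.13)&(np.abs(c[...,1])<.06)&(P[...,2]>.02)&(P[...,2]<.08)
    q=P[m]; print(n,len(q),q.mean(0),w2case(q.mean(0)[:2]),c[m].min(0),c[m].max(0))
plan([.45,.30,.2],94.8)
print(case2w(-.096,0))
E
```

```text
scene 54 [0.39977137 0.0010209  0.05095853] [-0.09390405 -0.00413592] [-0.10620514 -0.0430363 ] [-0.07802143  0.05225564]
side 46 [0.39991879 0.01241846 0.0551436 ] [-0.09280343  0.00720934] [-0.10355406 -0.00424778] [-0.07990876  0.01651914]
[-304.  -202.5  -12.7] -0.469 cur 67.9 pos [0.2445 0.602  0.1872] j7 -0.04 t 0.3
[0.39733669 0.00496693]
```

```bash
python3 -m handwheel '[[1,[-30,-20,0],-0.1],[1,[-60,-40,-5],-0.2],[1,[-95,-60,-10],-0.3],[1,[-130,-85,-13],-0.4],[1,[-165,-110,-13],-0.469],[1,[-200,-133,-13],-0.469],[1,[-235,-157,-13],-0.469],[1,[-270,-180,-13],-0.469],[1,[-290,-195,-13],-0.469],[1,[-304,-202,-13],-0.469],[1,[-304,-202,-13],-0.469]]'
python3 - <<'E'
from h import *
st()
plan([.44,.005,.2],94.8)
E
```

```text
time_s: 1.27
position: [0.4537, 0.2955, 0.2004]
ee_rot: [[-0.997, -0.074, 0.002], [-0.074, 0.997, -0.003], [-0.002, -0.003, -1.0]]
ft_force: [0.6, -0.7, -0.7]
opening: 0.0928
1.27 [0.4537 0.2955 0.2004] [ 0.6 -0.7 -0.7] 0.0928 [-0.55  0.43 -0.11  1.72  0.06  0.99  0.97] yaw 94.2
[  35.2 -288.7    1.3] -0.01 cur 94.2 pos [0.4537 0.2955 0.2004] j7 0.97 t 1.3
```

```bash
python3 -m handwheel '[[1,[4,-30,0],0],[1,[8,-65,0],0],[1,[12,-100,0],0],[1,[16,-140,0],0],[1,[20,-180,0],0],[1,[24,-215,0],0],[1,[28,-245,0],0],[1,[32,-275,0],0],[1,[35,-289,0],-0.01],[1,[35,-289,0],-0.01],[1,[35,-289,0],-0.01]]' >/dev/null
python3 - <<'E'
from h import *
st()
d,P=cloud("wrist"); cv2.imwrite("pics/w1.png",d["color"][:,:,::-1])
for r in rects(P,.055,.08,200): print(*r)
plan([.40,.005,.1],94.8)
E
```

```text
2.18 [0.4402 0.0062 0.2015] [ 1.1  0.8 -0. ] 0.0929 [-0.04  0.28 -0.04  1.97  0.02  0.89  1.57] yaw 94.8
49924 [328. 216.] [477.7   9.2] [181.5 390.2] 4.6 [64.3 68.7 71.1]
[ 40.7   1.6 101.3] 0.003 cur 95.0 pos [0.4404 0.0071 0.2014] j7 1.57 t 2.2
```

View pics/w1.png

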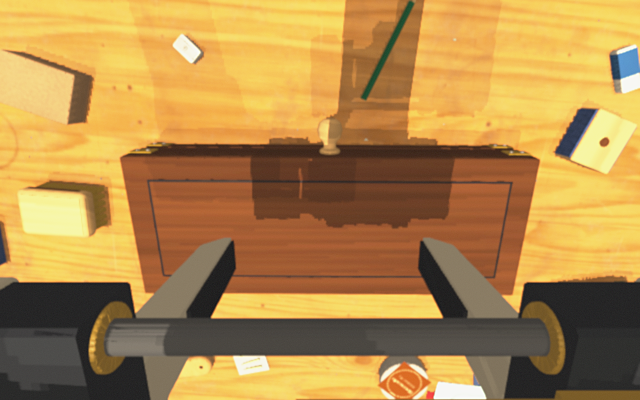

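The wrist view shows the knob at pixel (330,130), near the middle of the lid's front edge. The panel corners are at about (121,155), (538,155), (512,292) and (146,292). I'll refine the case pose from these.

Run:
```python
from h import *
d,P=cloud("wrist")
m=(P[...,2]>.062)&(P[...,2]<.075)
m=cv2.morphologyEx(m.astype(np.uint8),cv2.MORPH_OPEN,np.ones((45,45)))
q=P[m>0]; r=cv2.minAreaRect((q[:,:2]*1000).astype(np.float32)); print(r, np.median(q[:,2]))
# plane slope
c=np.c_[q[:,:2],np.ones(len(q))]; print(np.linalg.lstsq(c,q[:,2],rcond=None)[0])
k=(P[120:150,315:345]).reshape(-1,3); k=k[(k[:,2]>.02)&(k[:,0]<.412)]; print(len(k),np.median(k,0),k.min(0),k.max(0))
# table height
t=P[40:100,250:300].reshape(-1,3); print(np.nanmedian(t,0))
```

```text
((0.0, 0.0), (0.0, 0.0), 0.0) nan
[0. 0. 0.]
523 [0.39820197 0.00324153 0.05770878] [ 0.3878359  -0.00866617  0.04897935] [0.41181577 0.01473064 0.06293155]
[ 3.45902773e-01 -5.76691413e-02  1.28742294e-04]
  return _methods._mean(a, axis=axis, dtype=dtype,
  ret = ret.dtype.type(ret / rcount)
```

Run:
```python
from h import *
d,P=cloud("wrist")
m=((P[...,2]>.058)&(P[...,2]<.08)).astype(np.uint8)
k=lambda n:np.ones((n,n),np.uint8)
m=cv2.morphologyEx(m,cv2.MORPH_CLOSE,k(9)); m=cv2.morphologyEx(m,cv2.MORPH_OPEN,k(41))
cs,_=cv2.findContours(m,cv2.RETR_EXTERNAL,cv2.CHAIN_APPROX_NONE); c=max(cs,key=cv2.contourArea)
r=cv2.minAreaRect(c);print(r,m.sum())
ap=cv2.approxPolyDP(c,8,True)[:,0]; print(ap.tolist())
s=ctrl.state();K=d["intrinsics"];H=d["hand_eye"];R=s["ee_rot"];p=s["position"]
for u,v in ap:
    ray=R@(H[:3,:3]@np.array([(u-K[0,2])/K[0,0],(v-K[1,2])/K[1,1],1])); o=R@H[:3,3]+p
    print(u,v,np.round(o+ray*((.066-o[2])/ray[2]),4))
```

```text
((327.08355712890625, 223.8876953125), (405.3846435546875, 139.97731018066406), 0.4982115924358368) 47614
[[125, 153], [138, 267], [179, 267], [201, 244], [230, 238], [236, 293], [417, 294], [423, 238], [452, 244], [475, 268], [515, 268], [530, 199], [527, 156]]
125 153 [ 0.4342 -0.1839  0.066 ]
138 267 [ 0.5521 -0.1791  0.066 ]
179 267 [ 0.5484 -0.1372  0.066 ]
201 244 [ 0.5206 -0.1143  0.066 ]
230 238 [ 0.5114 -0.0853  0.066 ]
236 293 [ 0.5735 -0.0784  0.066 ]
417 294 [0.5577 0.1111 0.066 ]
423 238 [0.4943 0.1069 0.066 ]
452 244 [0.4981 0.1369 0.066 ]
475 268 [0.5224 0.1654 0.066 ]
515 268 [0.5188 0.2062 0.066 ]
530 199 [0.4448 0.2031 0.066 ]
527 156 [0.4039 0.1898 0.066 ]
```

Casting rays through the visible lid corners gives better accuracy.

```bash
cat >> h.py <<'E'
def wray(d,s,u,v,z):
    K=d["intrinsics"];H=d["hand_eye"];R=s["ee_rot"];p=s["position"]
    ray=R@(H[:3,:3]@np.array([(u-K[0,2])/K[0,0],(v-K[1,2])/K[1,1],1])); o=R@H[:3,3]+p
    return o+ray*((z-o[2])/ray[2])
E
python3 - <<'E'
from h import *
s=ctrl.state();d=ctrl.snapshot("wrist")
a=d["color"][:,:,::-1]
cv2.imwrite("pics/w2.png",cv2.resize(np.vstack([np.hstack([a[135:175,100:180],a[135:175,480:560]]),np.hstack([a[270:310,100:180],a[270:310,480:560]])]),None,fx=5,fy=5,interpolation=cv2.INTER_NEAREST))
for u,v in[(121,157),(539,157),(513,293),(146,293)]: print(wray(d,s,u,v,.065))
E
```

```text
[ 0.43857837 -0.18845995  0.065     ]
[0.40400551 0.2018152  0.065     ]
[0.54810255 0.21165874 0.065     ]
[ 0.58260679 -0.17315972  0.065     ]
```

View pics/w2.png

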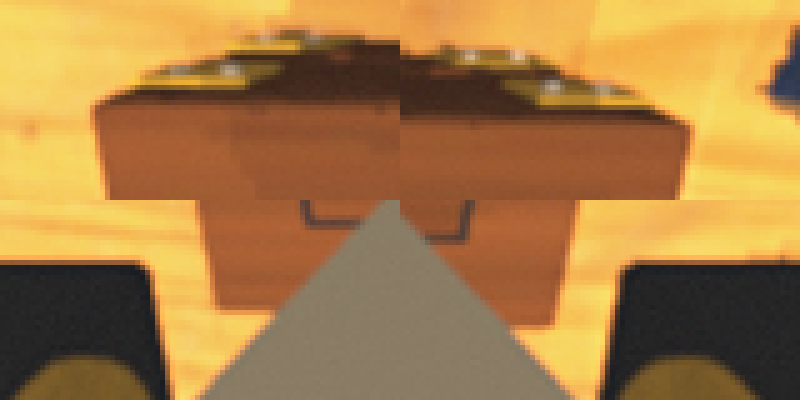

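Run:
```python
from h import *
s=ctrl.state();d=ctrl.snapshot("wrist")
q=np.array([wray(d,s,u,v,.065) for u,v in[(119,155.8),(538,159.8),(511,294.7),(143.5,291.5)]])[:,:2]
print(q,q.mean(0)); L=lambda a,b:(np.linalg.norm(q[a]-q[b]),np.degrees(np.arctan2(*(q[b]-q[a])[::-1])))
print(L(0,1),L(3,2),L(0,3),L(1,2))
plan([.41,.005,.12],94.8)
```

```text
[[ 0.43748502 -0.19057076]
 [ 0.40666234  0.20118279]
 [ 0.55020528  0.20961287]
 [ 0.58091005 -0.17603297]] [0.49381567 0.01104798]
(np.float64(0.39296422283951715), np.float64(94.49869191986042)) (np.float64(0.3868662541521449), np.float64(94.55223435804042)) (np.float64(0.14415993592593876), np.float64(5.78782182861264)) (np.float64(0.14379026888233196), np.float64(3.3610412851314972))
[30.5  1.2 81.2] 0.004 cur 95.0 pos [0.4403 0.0066 0.2013] j7 1.58 t 2.4
```

```bash
sed -i 's/^C=np.array.*/C=np.array([.4938,.0112]); A=np.deg2rad(4.6)/' h.py; python3 -m handwheel '[[0.6,[10,2,0],0],[0.6,[20,3,20],0],[0.6,[30,4,40],0],[0.6,[41,4,60],0],[0.6,[41,4,80],0],[0.6,[41,4,80],0],[0.6,[41,4,80],0]]'
python3 - <<'E'
from h import *
st(); plan([*case2w(-.094,0),.027],94.6)
E
```

```text
time_s: 3.02
position: [0.3984, 0.0074, 0.121]
ee_rot: [[-0.996, -0.088, 0.0], [-0.088, 0.996, -0.002], [0.0, -0.002, -1.0]]
ft_force: [0.1, 0.3, -0.1]
opening: 0.0565
3.02 [0.3984 0.0074 0.121 ] [ 0.1  0.3 -0.1] 0.0565 [-0.05  0.34 -0.04  2.19  0.03  0.62  1.56] yaw 95.1
[-1.3 -3.6 94. ] 0.008 cur 95.1 pos [0.3984 0.0074 0.121 ] j7 1.56 t 3.0
```

```bash
python3 -m handwheel '[[0.6,[-1,-4,25],0],[0.6,[-1,-4,50],0],[0.6,[-1,-4,75],0],[0.6,[-1,-4,90],0],[0.6,[-1,-4,94],0],[0.6,[-1,-4,94],0],[0.6,[-1,-4,94],0]]'
python3 - <<'E'
from h import *
st(); plan([*case2w(-.096,0),.027],94.6)
d,P=cloud("wrist"); cv2.imwrite("pics/w3.png",d["color"][:,:,::-1])
E
```

```text
time_s: 3.6
position: [0.4011, 0.0035, 0.028]
ee_rot: [[-0.996, -0.089, 0.002], [-0.089, 0.996, -0.002], [-0.002, -0.002, -1.0]]
ft_force: [0.3, 0.1, 1.1]
opening: 0.0556
3.6 [0.4011 0.0035 0.028 ] [0.3 0.1 1.1] 0.0556 [-0.05  0.53 -0.02  2.28  0.04  0.33  1.55] yaw 95.1
[3.  0.3 1. ] 0.008 cur 95.1 pos [0.4011 0.0035 0.028 ] j7 1.55 t 3.6
```

View pics/w3.png

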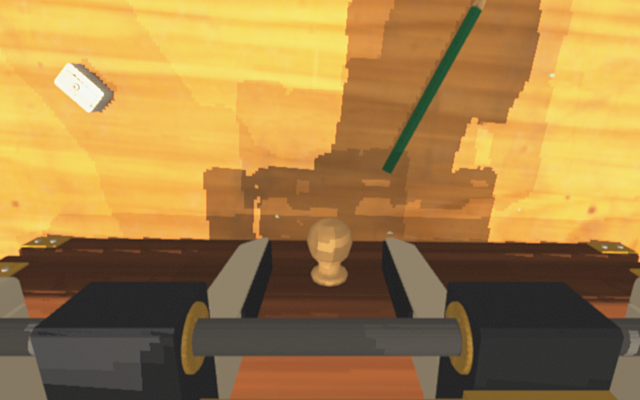

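The knob is centred between the fingers at (330,250), so I'll close on it.

```bash
python3 -m handwheel '[[0.6,[3,0,0],0],[0.15,[3,0,0],0],[0.15,[3,0,0],0],[0.15,[3,0,0],0],[0.15,[3,0,0],0],[0.15,[3,0,0],0]]' 20; python3 -m handwheel '[[0.1,[0,0,0],0],[0.1,[0,0,0],0],[0.1,[0,0,0],0],[0.1,[0,0,0],0]]' 20;python3 - <<'E'
from h import *
st(); s=ctrl.state();o=np.append(case2w(.074,0),.020)
# rows for arc; grip offset relative to knob centre
k0=np.array([-.170,.022])
for hgt in [0]:
  ux=np.array([np.cos(A),np.sin(A),0])
  for th in np.arange(.1,1.95,.1):
    k=np.array([-.170*np.cos(th)+.022*np.sin(th),.022*np.cos(th)+.170*np.sin(th)])-k0
    print(round(th,1),np.round(s["ee_rot"].T@(k[0]*ux+np.array([0,0,k[1]]))*1000,0))
E
```

```text
time_s: 4.15
position: [0.3983, 0.0032, 0.0283]
ee_rot: [[-0.996, -0.088, 0.003], [-0.088, 0.996, -0.002], [-0.003, -0.002, -1.0]]
ft_force: [0.6, 0.3, 0.6]
opening: 0.0268
time_s: 4.48
position: [0.3982, 0.0042, 0.0283]
ee_rot: [[-0.996, -0.09, 0.003], [-0.09, 0.996, -0.001], [-0.003, -0.001, -1.0]]
ft_force: [-0.4, 3.1, 1.3]
opening: 0.0094
4.48 [0.3982 0.0042 0.0283] [-0.4  3.1  1.3] 0.0094 [-0.05  0.53 -0.03  2.29  0.04  0.32  1.55] yaw 95.2
0.1 [ -3.  -0. -17.]
0.2 [ -8.  -0. -33.]
0.3 [-14.  -0. -49.]
0.4 [-22.  -0. -64.]
0.5 [-32.  -0. -79.]
0.6 [-42.  -1. -92.]
0.7 [ -54.   -1. -104.]
0.8 [ -68.   -1. -115.]
0.9 [ -82.   -1. -125.]
1.0 [ -97.   -1. -133.]
1.1 [-113.   -1. -139.]
1.2 [-129.   -1. -144.]
1.3 [-146.   -2. -147.]
1.4 [-163.   -2. -149.]
1.5 [-180.   -2. -149.]
1.6 [-197.   -2. -147.]
1.7 [-214.   -2. -143.]
1.8 [-230.   -2. -138.]
1.9 [-246.   -3. -131.]
```

Run:
```python
from h import *
d,P=cloud("wrist"); cv2.imwrite("pics/w4.png",d["color"][:,:,::-1]);st()
d,P=cloud("scene"); cv2.imwrite("pics/s4.png",cv2.resize(d["color"][150:290,200:400,::-1],None,fx=4,fy=4))
```

```text
4.53 [0.3983 0.0039 0.0283] [-0.9  0.8  1. ] 0.0094 [-0.05  0.53 -0.02  2.29  0.04  0.32  1.55] yaw 95.1
```

View pics/w4.png

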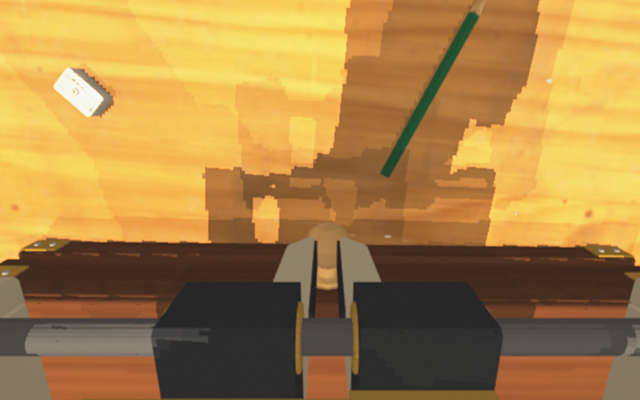

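View pics/s4.png

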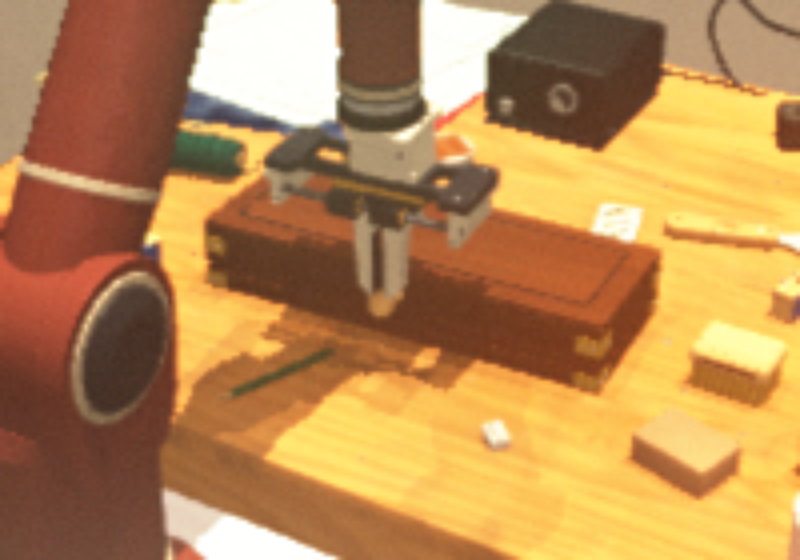

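```bash
python3 -m handwheel '[[0,[0,0,0],0],[0,[0,0,0],0],[0,[0,0,0],0],[0,[0,0,0],0],[0,[0,0,0],0]]' 20;python3 - <<'E'
from h import *
st()
d,P=cloud("wrist"); cv2.imwrite("pics/w5.png",cv2.resize(d["color"][180:360,200:460,::-1],None,fx=3,fy=3))
E
```

```text
time_s: 5.0
position: [0.3985, 0.0032, 0.0284]
ee_rot: [[-0.996, -0.089, 0.004], [-0.089, 0.996, -0.002], [-0.003, -0.002, -1.0]]
ft_force: [0.1, 1.0, 0.7]
opening: 0.0003
5.0 [0.3985 0.0032 0.0284] [0.1 1.  0.7] 0.0003 [-0.05  0.53 -0.02  2.29  0.04  0.32  1.55] yaw 95.1
```

View pics/w5.png

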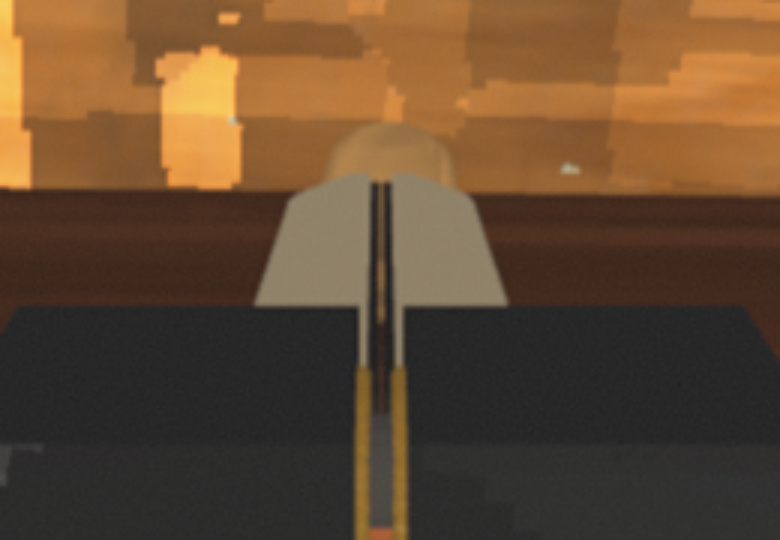

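Run:
```python
from h import *
d,P=cloud("wrist")
for v in range(216,300,6): print(v,np.round(P[v,318],3),np.round(P[v,326],3),np.round(P[v,345],3), np.round(P[v,440],3))
```

```text
216 [ 0.4   -0.004  0.001] [ 0.4    0.001 -0.001] [ 0.399  0.014 -0.001] [0.393 0.077 0.   ]
222 [ 0.404 -0.004  0.001] [0.387 0.    0.045] [0.403 0.014 0.001] [0.397 0.077 0.   ]
228 [ 0.388 -0.004  0.051] [0.387 0.    0.054] [0.388 0.011 0.048] [ 0.402  0.079 -0.001]
234 [ 0.39  -0.003  0.054] [0.389 0.001 0.056] [0.39  0.011 0.053] [ 0.406  0.079 -0.   ]
240 [ 0.39  -0.003  0.062] [0.392 0.001 0.058] [0.392 0.011 0.055] [ 0.41   0.08  -0.001]
246 [ 0.391 -0.003  0.068] [0.391 0.001 0.066] [0.389 0.01  0.07 ] [0.413 0.079 0.003]
252 [ 0.39  -0.003  0.077] [0.393 0.001 0.07 ] [0.389 0.009 0.076] [0.413 0.076 0.014]
258 [ 0.39  -0.003  0.083] [0.395 0.001 0.071] [0.389 0.009 0.082] [0.414 0.075 0.019]
264 [ 0.39  -0.003  0.089] [0.398 0.002 0.072] [0.389 0.009 0.088] [0.414 0.072 0.028]
270 [ 0.39  -0.002  0.093] [0.401 0.002 0.072] [0.389 0.009 0.093] [0.414 0.069 0.037]
276 [ 0.39  -0.002  0.098] [0.403 0.002 0.074] [0.389 0.008 0.099] [0.414 0.068 0.043]
282 [ 0.363 -0.003  0.149] [0.406 0.002 0.074] [0.363 0.003 0.149] [0.36  0.026 0.149]
288 [ 0.363 -0.003  0.152] [0.419 0.003 0.057] [0.363 0.003 0.151] [0.361 0.025 0.152]
294 [ 0.363 -0.003  0.154] [0.42  0.003 0.062] [0.364 0.003 0.153] [0.361 0.025 0.153]
```

```bash
python3 -m handwheel '[[0,[0,0,-5],0],[0,[-1,0,-10],0],[0,[-2,0,-15],0],[0,[-2,0,-15],0]]' 20;python3 - <<'E'
from h import *
st()
d,P=cloud("wrist"); cv2.imwrite("pics/w6.png",cv2.resize(d["color"][180:360,200:460,::-1],None,fx=3,fy=3))
for v in range(222,300,8): print(v,np.round(P[v,318],3),np.round(P[v,326],3),np.round(P[v,345],3), np.round(P[v,440],3))
d,P=cloud("side"); cv2.imwrite("pics/sd6.png",cv2.resize(d["color"][130:290,280:430,::-1],None,fx=4,fy=4))
m=(abs(P[...,0]-.493)<.1)&(abs(P[...,1]-.013)<.2)&(P[...,2]>.055)&(P[...,2]<.1); q=P[m]; x=((q[:,:2]-C)@[np.cos(A),np.sin(A)]); print([(i,np.median(q[abs(x-i/1000)<5e-3,2])) for i in (-65,-30,0,30,65)])
E
```

```text
time_s: 5.43
position: [0.4014, 0.0033, 0.0444]
ee_rot: [[-0.996, -0.089, 0.006], [-0.089, 0.996, -0.002], [-0.006, -0.003, -1.0]]
ft_force: [-0.7, -0.3, 0.0]
opening: 0.0003
5.43 [0.4014 0.0033 0.0444] [-0.7 -0.3  0. ] 0.0003 [-0.05  0.49 -0.03  2.27  0.04  0.37  1.55] yaw 95.1
222 [ 0.392 -0.004  0.056] [0.391 0.001 0.058] [0.391 0.011 0.054] [ 0.406  0.084 -0.   ]
230 [ 0.397 -0.003  0.057] [0.395 0.001 0.059] [0.396 0.012 0.055] [ 0.412  0.085 -0.001]
238 [ 0.394 -0.003  0.075] [0.4   0.001 0.058] [0.401 0.012 0.054] [0.413 0.081 0.013]
246 [ 0.393 -0.003  0.086] [0.394 0.001 0.082] [0.392 0.01  0.085] [0.415 0.079 0.021]
254 [ 0.393 -0.003  0.095] [0.396 0.001 0.087] [0.392 0.01  0.093] [0.414 0.074 0.037]
262 [ 0.393 -0.002  0.102] [0.399 0.001 0.089] [0.392 0.009 0.102] [0.414 0.071 0.047]
270 [ 0.392 -0.002  0.11 ] [0.403 0.002 0.09 ] [0.392 0.009 0.109] [0.415 0.068 0.057]
278 [ 0.392 -0.002  0.117] [0.407 0.002 0.09 ] [0.391 0.008 0.117] [0.415 0.066 0.065]
286 [ 0.366 -0.003  0.166] [0.423 0.003 0.07 ] [0.365 0.003 0.166] [0.363 0.025 0.167]
294 [ 0.366 -0.003  0.169] [0.428 0.004 0.07 ] [0.365 0.003 0.17 ] [0.363 0.024 0.171]
[(-65, np.float64(0.07000656543535086)), (-30, np.float64(0.06939966412796598)), (0, np.float64(0.06869975392053572)), (30, np.float64(0.06779120164933435)), (65, np.float64(0.06581766779621079))]
```

View pics/w6.png

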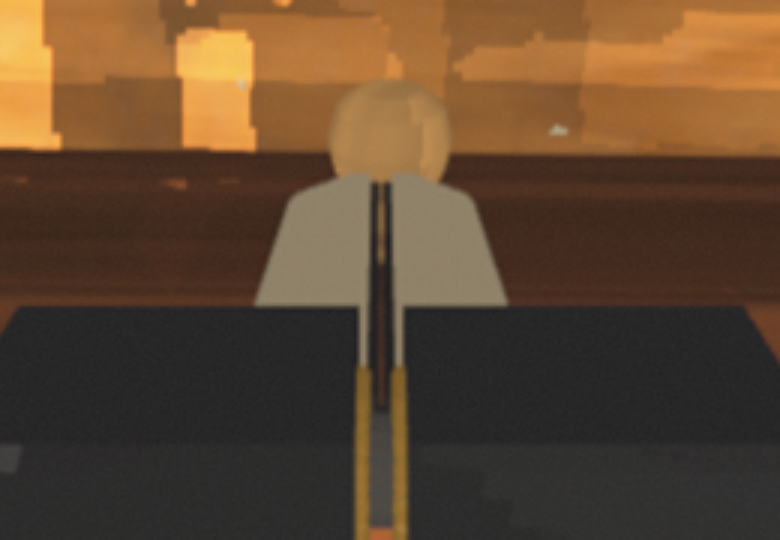

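View pics/sd6.png

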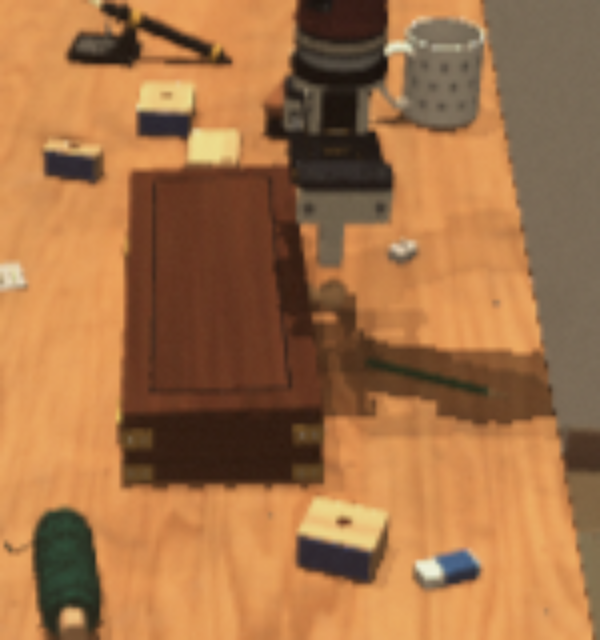

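Run:
```python
from h import *
d,P=cloud("side")
for v in range(170,212,3): print(v,np.round(P[v,362],3),np.round(P[v,360],3),d["color"][v,362])
d,P=cloud("scene")
s=ctrl.state()
X=d["R"]@s["position"]+d["t"]; K=d["intrinsics"]; uv=K@X/X[2]; print("tcp in scene",uv)
cv2.imwrite("pics/s6.png",cv2.resize(d["color"][190:250,260:340,::-1],None,fx=8,fy=8,interpolation=cv2.INTER_NEAREST))
```

```text
170 [0.405 0.069 0.202] [0.411 0.072 0.203] [46 39 34]
173 [0.405 0.093 0.203] [0.411 0.097 0.206] [50 44 39]
176 [0.404 0.099 0.197] [0.41  0.099 0.197] [34 25 20]
179 [0.404 0.101 0.188] [0.41  0.103 0.189] [113 100  78]
182 [0.404 0.091 0.172] [0.41  0.094 0.174] [110  96  76]
185 [0.403 0.089 0.161] [0.409 0.096 0.164] [112  99  77]
188 [0.401 0.021 0.113] [0.408 0.023 0.113] [109  94  75]
191 [0.401 0.025 0.104] [0.407 0.022 0.102] [112  97  77]
194 [0.401 0.019 0.089] [0.407 0.024 0.092] [113  97  77]
197 [ 0.398 -0.11   0.003] [ 0.405 -0.12  -0.002] [184 119  69]
200 [0.399 0.005 0.059] [0.406 0.005 0.058] [129  87  51]
203 [0.399 0.016 0.054] [0.406 0.017 0.054] [128  92  57]
206 [0.399 0.014 0.041] [ 0.404 -0.052  0.001] [104  71  45]
209 [ 0.397 -0.031  0.002] [ 0.404 -0.035 -0.001] [201 131  75]
tcp in scene [295.70407958 226.74956746   1.        ]
```

View pics/s6.png

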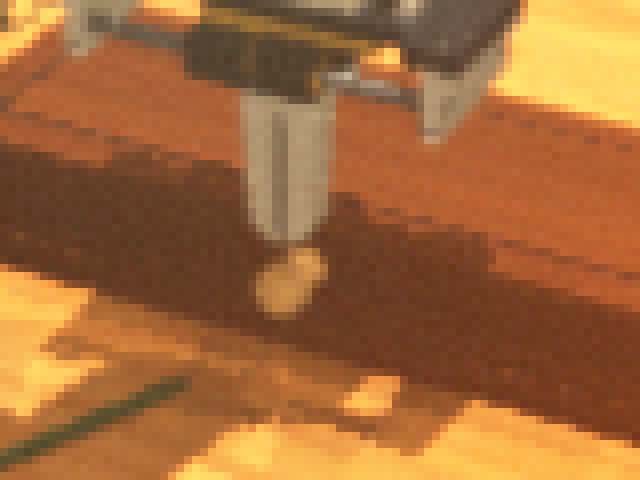

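```bash
python3 -m handwheel '[[0.6,[0,0,-20],0],[0.6,[0,0,-40],0],[0.6,[0,0,-40],0],[0.6,[0,0,-40],0],[0.6,[0,0,-40],0],[0.6,[0,0,-40],0]]' 20;python3 - <<'E'
from h import *
st()
s=ctrl.state();d,P=cloud("wrist"); cv2.imwrite("pics/w7.png",d["color"][:,:,::-1])
# points in tool frame
T=(P-s["position"])@s["ee_rot"]*1000
m=(T[...,2]>-100)&(T[...,2]<5)&(abs(T[...,1])<70)&(abs(T[...,0])<25)
q=T[m]; print(m.sum(), q.min(0),q.max(0))
for lo in range(-100,10,10):
    k=q[(q[:,2]>lo)&(q[:,2]<lo+10)]
    if len(k): print(lo,len(k),k.min(0).round(),k.max(0).round())
E
```

```text
time_s: 6.13
position: [0.3993, 0.0034, 0.0826]
ee_rot: [[-0.996, -0.089, 0.001], [-0.089, 0.996, -0.002], [-0.001, -0.002, -1.0]]
ft_force: [-0.3, -0.5, -0.2]
opening: 0.0362
6.13 [0.3993 0.0034 0.0826] [-0.3 -0.5 -0.2] 0.0362 [-0.04  0.41 -0.03  2.23  0.03  0.5   1.56] yaw 95.1
6045 [-10.03434739 -35.44325311 -99.89725007] [  9.75386564  32.49267957 -29.93113849]
-100 634 [ -10.  -28. -100.] [ 10.  25. -90.]
-90 1047 [ -3. -30. -90.] [ 10.  27. -80.]
-80 1209 [ -9. -35. -80.] [ 10.  32. -70.]
-70 1115 [ -9. -35. -70.] [ 10.  32. -60.]
-60 905 [ -8. -35. -60.] [  9.  31. -50.]
-50 720 [ -8. -34. -50.] [  9.  31. -40.]
-40 414 [ -8. -33. -40.] [  9.  29. -31.]
-30 1 [ -0.  17. -30.] [ -0.  17. -30.]
```

View pics/w7.png

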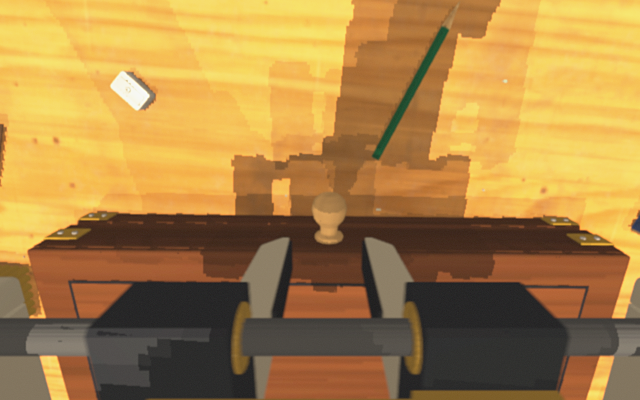

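Measured in the tool frame, the visible fingertips end at about z = -31 mm. So the reported TCP lies roughly 30 mm beyond the real tips, which is why the fingers closed above the knob. I'll go lower in small steps and watch the force.

```bash
python3 -m handwheel '[[0.6,[1,0,15],0],[0.6,[2,0,30],0],[0.6,[2,0,45],0],[0.6,[2,0,60],0],[0.6,[2,0,70],0],[0.6,[2,0,78],0],[0.6,[2,0,82],0],[0.6,[2,0,82],0]]' 20;python3 - <<'E'
from h import *
st()
s=ctrl.state();d,P=cloud("wrist"); cv2.imwrite("pics/w8.png",d["color"][:,:,::-1])
d,P=cloud("scene")
cv2.imwrite("pics/s8.png",cv2.resize(d["color"][190:250,260:340,::-1],None,fx=8,fy=8,interpolation=cv2.INTER_NEAREST))
E
```

```text
time_s: 6.85
position: [0.3968, 0.003, -0.0003]
ee_rot: [[-0.996, -0.089, -0.001], [-0.089, 0.996, -0.002], [0.001, -0.002, -1.0]]
ft_force: [0.8, -0.8, -0.1]
opening: 0.0559
6.85 [ 3.968e-01  3.000e-03 -3.000e-04] [ 0.8 -0.8 -0.1] 0.0559 [-0.05  0.6  -0.02  2.31  0.05  0.24  1.54] yaw 95.1
```

View pics/w8.png

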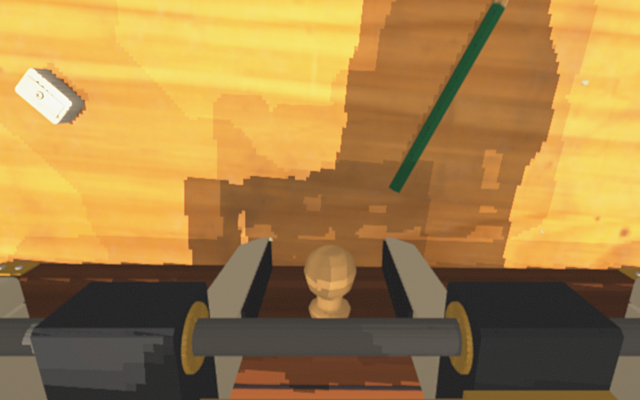

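View pics/s8.png

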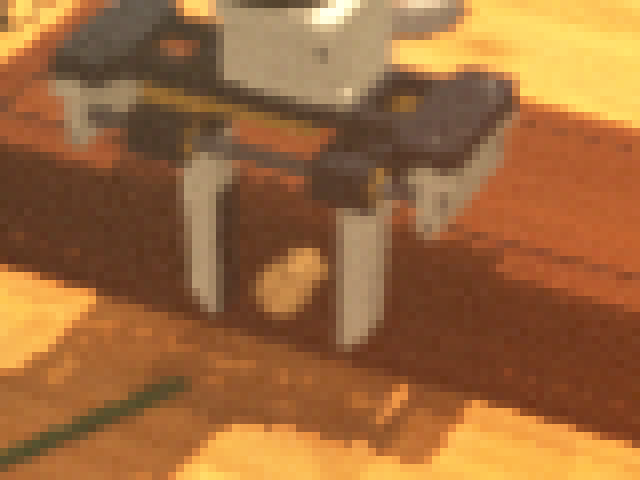

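The fingers now straddle the knob, so I'll close.

```bash
python3 -m handwheel '[[0.15,[0,0,0],0],[0.15,[0,0,0],0],[0.1,[0,0,0],0],[0.1,[0,0,0],0],[0.1,[0,0,0],0],[0.1,[0,0,0],0],[0.1,[0,0,0],0]]' 20;python3 - <<'E'
from h import *
st()
E
```

```text
time_s: 7.53
position: [0.3976, 0.0046, 0.0008]
ee_rot: [[-0.996, -0.091, 0.002], [-0.091, 0.996, -0.001], [-0.002, -0.001, -1.0]]
ft_force: [-0.1, 5.0, 1.4]
opening: 0.0227
7.53 [0.3976 0.0046 0.0008] [-0.1  5.   1.4] 0.0227 [-0.05  0.59 -0.02  2.31  0.05  0.24  1.54] yaw 95.2
```

```bash
python3 -m handwheel '[[0.1,[-1,0,-8],0],[0.1,[-3,0,-17],0],[0.1,[-8,0,-33],0],[0.1,[-14,0,-49],0],[0.1,[-22,0,-64],0],[0.1,[-32,0,-79],0],[0.1,[-42,-1,-92],0],[0.1,[-54,-1,-104],0],[0.1,[-68,-1,-115],0],[0.1,[-82,-1,-125],0],[0.1,[-82,-1,-125],0]]' 20;python3 - <<'E'
from h import *
st()
s=ctrl.state();d,P=cloud("wrist"); cv2.imwrite("pics/w9.png",d["color"][:,:,::-1])
E
```

```text
time_s: 8.45
position: [0.4843, 0.0115, 0.1264]
ee_rot: [[-0.996, -0.091, 0.01], [-0.091, 0.996, 0.0], [-0.01, -0.001, -1.0]]
ft_force: [5.1, 1.4, -4.8]
opening: 0.0228
8.45 [0.4843 0.0115 0.1264] [ 5.1  1.4 -4.8] 0.0228 [-0.04  0.44 -0.04  1.98  0.03  0.72  1.56] yaw 95.2
```

View pics/w9.png

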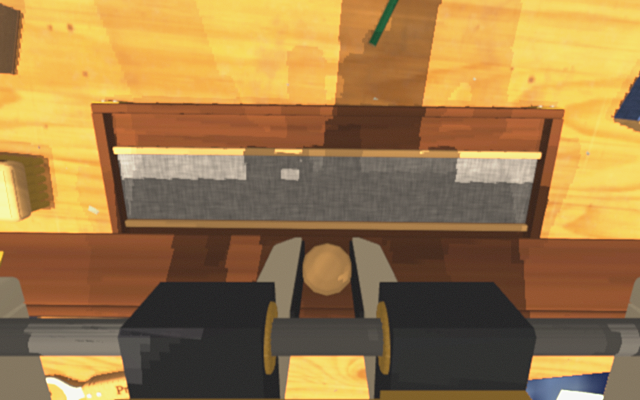

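```bash
python3 -m handwheel '[[0.1,[-11,0,-7],0],[0.1,[-26,0,-13],0],[0.1,[-42,0,-18],0],[0.1,[-59,0,-21],0],[0.1,[-76,0,-23],0],[0.1,[-93,0,-23],0],[0.1,[-110,0,-21],0],[0.1,[-127,0,-17],0],[0.1,[-143,0,-12],0],[0.1,[-152,0,-9],0],[0.1,[-152,0,-9],0],[0.1,[-152,0,-9],0]]' 20;python3 - <<'E'
from h import *
st()
s=ctrl.state();d,P=cloud("wrist"); cv2.imwrite("pics/w10.png",d["color"][:,:,::-1])
E
```

```text
time_s: 9.5
position: [0.6333, 0.0232, 0.1339]
ee_rot: [[-0.996, -0.089, 0.005], [-0.089, 0.996, -0.002], [-0.005, -0.003, -1.0]]
ft_force: [0.3, -3.2, -12.6]
opening: 0.0225
9.5 [0.6333 0.0232 0.1339] [  0.3  -3.2 -12.6] 0.0225 [-0.05  0.64 -0.03  1.55  0.03  0.95  1.57] yaw 95.1
```

View pics/w10.png

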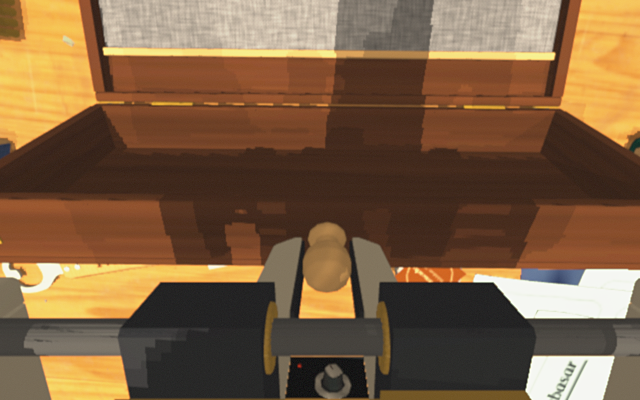

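```bash
python3 -m handwheel '[[0.7,[0,0,0],0],[0.7,[0,0,0],0],[0.7,[0,0,0],0],[0.7,[0,0,-20],0],[0.7,[0,0,-50],0],[0.7,[0,0,-85],0],[0.7,[0,0,-115],0],[0.7,[0,0,-130],0],[0.7,[0,0,-130],0]]' 20;python3 - <<'E'
from h import *
st()
plan([.5,-.3,.26],94.6)
E
```

```text
time_s: 10.3
position: [0.6356, 0.0249, 0.2713]
ee_rot: [[-0.996, -0.09, 0.019], [-0.09, 0.996, -0.0], [-0.019, -0.002, -1.0]]
ft_force: [0.4, -0.4, 0.4]
opening: 0.0652
10.3 [0.6356 0.0249 0.2713] [ 0.4 -0.4  0.4] 0.0652 [-0.06  0.52 -0.03  1.35  0.02  1.25  1.57] yaw 95.2
[ 164.6 -311.3    8.8] 0.01 cur 95.2 pos [0.6356 0.0249 0.2713] j7 1.57 t 10.3
```

```bash
python3 -m handwheel '[[1,[15,-25,0],0],[1,[33,-60,0],0],[1,[50,-95,0],0],[1,[68,-130,0],0],[1,[86,-165,0],0],[1,[104,-200,0],0],[1,[122,-235,0],0],[1,[140,-270,0],0],[1,[158,-300,5],0],[1,[165,-311,8],0.01],[1,[165,-311,8],0.01],[1,[165,-311,8],0.01]]' 20 >/dev/null;python3 - <<'E'
from h import *
st()
s=ctrl.state();d,P=cloud("wrist"); cv2.imwrite("pics/w11.png",d["color"][:,:,::-1])
for r in rects(P,.012,.06,200): print(*r)
E
```

```text
11.3 [ 0.5001 -0.2984  0.2606] [ 0.3  1.4 -0.8] 0.0931 [ 0.49  0.44  0.03  1.53 -0.02  1.16  2.17] yaw 94.6
3253 [342.  52.] [ 383.9 -291.8] [72.  52.2] 75.3 [26.3 27.8 29.2]
3103 [233.  90.] [ 434.5 -411.2] [72.2 52.8] 73.6 [35.5 39.8 41.3]
15972 [529. 215.] [521.1 -31.7] [203.6 306.6] 4.9 [13.4 21.  51.8]
2565 [340. 166.] [ 512.5 -282.7] [53.  72.2] 0.1 [35.2 39.7 41.2]
2294 [107. 213.] [ 602.3 -571. ] [ 52.1 172.6] 83.9 [13.4 33.3 56.8]
2665 [235. 199.] [ 568.1 -411.1] [72.5 56.3] 89.8 [20.  29.8 31.3]
803 [327. 264.] [ 649.6 -287.5] [24.3 56.5] 77.2 [16.6 29.4 31.1]
606 [403. 312.] [ 724.5 -182.8] [22.9 98.9] 11.1 [12.6 15.  16.5]
259 [250. 361.] [ 813.9 -382.5] [22.6 47.4] 31.6 [20.8 25.  26.7]
695 [190. 387.] [ 869.4 -472.3] [87.1 19.1] 23.2 [14.  26.7 56.5]
```

View pics/w11.png

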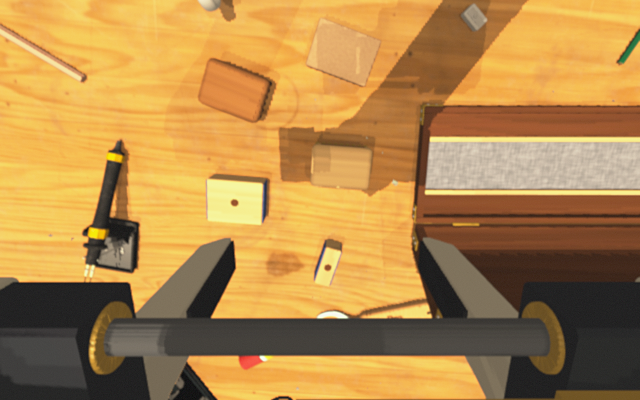

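The wrist view measures everything cleanly:
- cork at pixel (342,52), 72x52 mm, top at 28 mm
- black brush at (233,90), top at 40 mm
- brass brush at (340,166), top at 40 mm
- long block at (235,199)
- short block at (327,264), 24 mm

Before packing, I'll check the lid angle.

Run:
```python
from h import *
d,P=cloud("scene"); cv2.imwrite("pics/s12.png",cv2.resize(d["color"][120:300,200:460,::-1],None,fx=3,fy=3))
c=np.stack([(P[...,0]-C[0])*np.cos(A)+(P[...,1]-C[1])*np.sin(A),-(P[...,0]-C[0])*np.sin(A)+(P[...,1]-C[1])*np.cos(A),P[...,2]],-1)
for z in(.05,.08,.11,.14,.155,.17):
    m=(abs(c[...,2]-z)<.004)&(abs(c[...,1])<.17)&(c[...,0]>.03)&(c[...,0]<.25)
    print(z,m.sum(),np.round(np.percentile(c[m][:,0],[2,50,98]),3) if m.any() else'')
plan([.3839,-.2918,.10],-14.7)
```

```text
0.05 168 [0.114 0.122 0.13 ]
0.08 171 [0.123 0.13  0.137]
0.11 177 [0.131 0.139 0.146]
0.14 54 [0.139 0.143 0.149]
0.155 149 [0.112 0.138 0.156]
0.17 19 [0.108 0.113 0.138]
[120.1  14.6 158.5] -1.229 cur 94.9 pos [ 0.5016 -0.2964  0.2609] j7 2.17 t 11.4
```

View pics/s12.png

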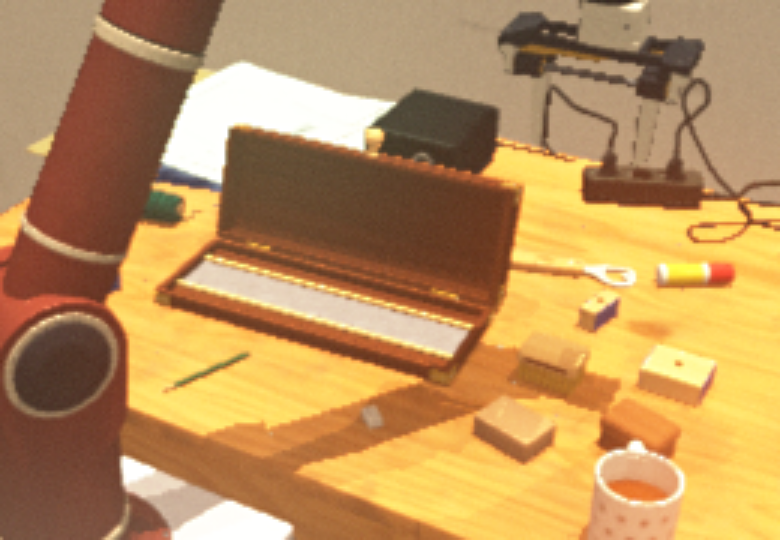

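Run:
```python
from h import *
plan([*case2w(.105,0),.24],94.6)
```

```text
[-123.1  306.6   23.5] 0.005 cur 94.9 pos [ 0.5016 -0.2964  0.2609] j7 2.17 t 11.4
```

```bash
python3 -m handwheel '[[0,[-12,30,0],0],[0,[-24,65,0],0],[0,[-38,100,0],0],[0,[-52,135,0],0],[0,[-66,170,0],0],[0,[-80,205,5],0],[0,[-95,240,10],0],[0,[-110,275,15],0],[0,[-120,300,20],0],[0,[-123,307,24],0],[0,[-123,307,24],0]]' 20
python3 - <<'E'
from h import *
st();plan([*case2w(.105,0),.113],94.6)
E
```

```text
time_s: 12.32
position: [0.598, 0.0264, 0.2385]
ee_rot: [[-0.995, -0.095, 0.019], [-0.095, 0.995, 0.005], [-0.019, 0.003, -1.0]]
ft_force: [-0.4, -0.4, -0.1]
opening: 0.0242
12.32 [0.598  0.0264 0.2385] [-0.4 -0.4 -0.1] 0.0242 [-0.05  0.48 -0.04  1.52  0.02  1.12  1.57] yaw 95.5
[  2.6  -7.2 125.5] 0.015 cur 95.5 pos [0.598  0.0264 0.2385] j7 1.57 t 12.3
```

```bash
python3 -m handwheel '[[0,[2,-7,30],0.015],[0,[2,-7,60],0.015],[0,[2,-7,90],0.015],[0,[2,-7,115],0.015],[0,[2,-7,125],0.015],[0,[-10,-7,125],0.015],[0,[-22,-7,125],0.015],[0,[-32,-7,125],0.015],[0,[-40,-7,125],0.015],[0,[-46,-7,125],0.015],[0,[-50,-7,125],0.015],[0,[-50,-7,125],0.015]]' 20
python3 - <<'E'
from h import *
st();print(w2case(ctrl.state()["position"][:2]))
d,P=cloud("scene"); cv2.imwrite("pics/s13.png",cv2.resize(d["color"][120:300,200:460,::-1],None,fx=3,fy=3))
c=np.stack([(P[...,0]-C[0])*np.cos(A)+(P[...,1]-C[1])*np.sin(A),-(P[...,0]-C[0])*np.sin(A)+(P[...,1]-C[1])*np.cos(A),P[...,2]],-1)
for z in(.05,.08,.11,.14):
    m=(abs(c[...,2]-z)<.004)&(abs(c[...,1])<.17)&(abs(c[...,1])>.05)&(c[...,0]>.03)&(c[...,0]<.25)
    print(z,m.sum(),np.round(np.percentile(c[m][:,0],[2,50,98]),3) if m.any() else'')
E
```

```text
time_s: 13.32
position: [0.6151, 0.0199, 0.1126]
ee_rot: [[-0.995, -0.078, -0.06], [-0.078, 0.997, -0.003], [0.06, 0.002, -0.998]]
ft_force: [-55.1, -4.9, 36.2]
opening: 0.0001
13.32 [0.6151 0.0199 0.1126] [-55.1  -4.9  36.2] 0.0001 [-0.05  0.67 -0.03  1.56  0.02  0.98  1.56] yaw 94.5
[ 0.12157379 -0.00108675]
0.05 135 [0.122 0.129 0.136]
0.08 138 [0.134 0.142 0.149]
0.11 132 [0.146 0.157 0.165]
0.14 10 [0.165 0.169 0.176]
```

The lid is at its stop, with a slope of about 0.4, which puts it at roughly 2.0 rad. I'll back off now and lift.

```bash
python3 -m handwheel '[[0,[15,0,0],0],[0,[30,0,0],0],[0,[30,0,-20],0],[0,[30,0,-50],0],[0,[30,0,-85],0],[0,[30,0,-115],0],[0,[30,0,-130],0],[0,[30,0,-130],0]]' 20
python3 - <<'E'
from h import *
st();plan([.50,-.15,.26],45); plan([.42,-.27,.16],-14.7)
E
```

```text
time_s: 14.03
position: [0.596, 0.0168, 0.25]
ee_rot: [[-0.996, -0.076, -0.047], [-0.076, 0.997, -0.003], [0.047, 0.001, -0.999]]
ft_force: [1.2, -1.0, 0.3]
opening: 0.0003
14.03 [0.596  0.0168 0.25  ] [ 1.2 -1.   0.3] 0.0003 [-0.04  0.51 -0.03  1.44  0.02  1.24  1.57] yaw 94.4
[ 108.8 -159.    -4.9] 0.862 cur 94.4 pos [0.596  0.0168 0.25  ] j7 1.57 t 14.0
[ 192.9 -272.6   99.1] -1.238 cur 94.4 pos [0.596  0.0168 0.25  ] j7 1.57 t 14.0
```

```bash
python3 -m handwheel '[[1,[0,0,0],0],[1,[0,0,0],0],[1,[0,0,0],0]]' 20
python3 - <<'E'
from h import *
s=ctrl.state();print(s["ee_rot"].round(3).tolist(),s["joint_pos"].round(3),s["tau"].round(1))
E
```

```text
time_s: 14.28
position: [0.5953, 0.0162, 0.2492]
ee_rot: [[-0.996, -0.076, -0.049], [-0.076, 0.997, -0.003], [0.049, 0.0, -0.999]]
ft_force: [0.0, -0.4, -0.3]
opening: 0.0155
[[-0.996, -0.076, -0.049], [-0.076, 0.997, -0.003], [0.049, 0.0, -0.999]] [-0.044  0.506 -0.034  1.444  0.017  1.24   1.567] [  0.1 -42.5   0.1 -17.4   0.    0.2   0. ]
```

The push left a 2.8° tilt in the reference orientation, because each call starts from the measured pose. I'll test whether starting calls in mid-motion can remove it.

```bash
for i in 1; do python3 -m handwheel '[[1,[0,0,-40],0],[1,[0,0,-80],0]]' | grep rot; python3 -m handwheel '[[1,[0,0,0],0],[1,[0,0,0],0],[1,[0,0,0],0]]' | grep rot; python3 -m handwheel '[[1,[0,0,40],0],[1,[0,0,80],0]]' | grep rot; python3 -m handwheel '[[1,[0,0,0],0],[1,[0,0,0],0],[1,[0,0,0],0]]' | egrep 'rot|pos'; done
```

```text
ee_rot: [[-0.995, -0.076, -0.061], [-0.075, 0.997, -0.004], [0.061, 0.0, -0.998]]
ee_rot: [[-0.995, -0.076, -0.064], [-0.075, 0.997, -0.005], [0.064, 0.0, -0.998]]
ee_rot: [[-0.995, -0.076, -0.061], [-0.075, 0.997, -0.004], [0.061, 0.0, -0.998]]
position: [0.5923, 0.0157, 0.2443]
ee_rot: [[-0.995, -0.076, -0.059], [-0.075, 0.997, -0.004], [0.059, 0.0, -0.998]]
```

```bash
python3 -m handwheel '[[1,[40,0,0],0],[1,[80,0,0],0]]' | egrep 'pos|rot'; python3 -m handwheel '[[1,[0,0,0],0],[1,[0,0,0],0],[1,[0,0,0],0]]' | egrep 'rot|pos';  python3 -m handwheel '[[1,[-40,0,0],0],[1,[-80,0,0],0]]' | egrep 'rot|pos'; python3 -m handwheel '[[1,[0,0,0],0],[1,[0,0,0],0],[1,[0,0,0],0]]' | egrep 'rot|pos'
```

```text
position: [0.5155, 0.01, 0.2507]
ee_rot: [[-0.996, -0.076, -0.053], [-0.076, 0.997, -0.004], [0.053, 0.0, -0.999]]
position: [0.5184, 0.0102, 0.2537]
ee_rot: [[-0.996, -0.076, -0.045], [-0.076, 0.997, -0.003], [0.046, 0.0, -0.999]]
position: [0.6, 0.0162, 0.2527]
ee_rot: [[-0.996, -0.076, -0.041], [-0.075, 0.997, -0.003], [0.041, -0.0, -0.999]]
position: [0.6013, 0.0164, 0.2532]
ee_rot: [[-0.996, -0.076, -0.039], [-0.075, 0.997, -0.003], [0.039, -0.0, -0.999]]
```

Moving back and forth along x takes out about 0.02 rad per cycle, so I'll repeat it.

```bash
for k in 1 2; do python3 -m handwheel '[[1,[40,0,0],0],[1,[80,0,0],0]]' | egrep 'rot'; python3 -m handwheel '[[1,[0,0,0],0],[1,[0,0,0],0],[1,[0,0,0],0]]' | egrep 'rot|pos';  python3 -m handwheel '[[1,[-40,0,0],0],[1,[-80,0,0],0]]' | egrep 'rot'; python3 -m handwheel '[[1,[0,0,0],0],[1,[0,0,0],0],[1,[0,0,0],0]]' | egrep 'rot|pos|time'; done
```

```text
ee_rot: [[-0.996, -0.076, -0.039], [-0.076, 0.997, -0.003], [0.039, 0.0, -0.999]]
position: [0.5224, 0.0104, 0.258]
ee_rot: [[-0.997, -0.076, -0.034], [-0.076, 0.997, -0.003], [0.034, -0.0, -0.999]]
ee_rot: [[-0.997, -0.075, -0.032], [-0.075, 0.997, -0.003], [0.032, -0.0, -0.999]]
time_s: 16.78
position: [0.6038, 0.0164, 0.2571]
ee_rot: [[-0.997, -0.075, -0.031], [-0.075, 0.997, -0.003], [0.031, -0.0, -1.0]]
ee_rot: [[-0.997, -0.076, -0.031], [-0.075, 0.997, -0.003], [0.031, -0.0, -1.0]]
position: [0.5244, 0.0105, 0.2607]
ee_rot: [[-0.997, -0.075, -0.027], [-0.075, 0.997, -0.002], [0.027, -0.0, -1.0]]
ee_rot: [[-0.997, -0.075, -0.024], [-0.075, 0.997, -0.002], [0.025, -0.001, -1.0]]
time_s: 17.62
position: [0.6057, 0.0165, 0.2603]
ee_rot: [[-0.997, -0.075, -0.024], [-0.075, 0.997, -0.002], [0.024, -0.001, -1.0]]
```

```bash
python3 -m handwheel '[[1,[15,-25,0],0.12],[1,[30,-50,0],0.24],[1,[45,-75,0],0.36],[1,[60,-100,0],0.48],[1,[75,-125,0],0.6],[1,[90,-150,0],0.72],[1,[105,-175,0],0.84],[1,[120,-200,0],0.96],[1,[135,-225,0],1.08],[1,[150,-250,0],1.2],[1,[165,-265,0],1.32],[1,[175,-270,0],1.44]]' |egrep 'rot|pos';  python3 -m handwheel '[[1,[0,0,0],0.1],[1,[0,0,0],0.2],[1,[0,0,0],0.3],[1,[0,0,0],0.3]]' |egrep 'rot|pos'
python3 - <<'E'
from h import *
st();plan([.3839,-.2918,.03],-14.7)
E
```

```text
position: [0.4487, -0.2696, 0.2661]
ee_rot: [[-0.193, 0.981, -0.022], [0.981, 0.193, -0.005], [-0.0, -0.023, -1.0]]
position: [0.4483, -0.2694, 0.2673]
ee_rot: [[0.108, 0.994, -0.02], [0.994, -0.108, -0.005], [-0.007, -0.02, -1.0]]
18.95 [ 0.4483 -0.2694  0.2673] [-0.1 -0.1  0. ] 0.0926 [ 0.17  0.37  0.46  1.66 -0.16  1.16  0.56] yaw -6.2
[-27.6 -56.9 238.6] 0.149 cur -6.2 pos [ 0.4483 -0.2694  0.2673] j7 0.56 t 18.9
```

```bash
python3 -m handwheel '[[1,[-10,-20,30],0.1],[1,[-20,-40,60],0.149],[1,[-27,-57,90],0.149],[1,[-27,-57,120],0.149],[1,[-27,-57,150],0.149],[1,[-27,-57,180],0.149],[1,[-27,-57,205],0.149],[1,[-27,-57,220],0.149],[1,[-27,-57,220],0.149]]' |egrep 'rot|pos'
python3 - <<'E'
from h import *
st();plan([.3839,-.2918,-.02],-14.7)
d,P=cloud("wrist"); cv2.imwrite("pics/w14.png",d["color"][:,:,::-1])
for r in rects(P,.012,.035,200): print(*r)
E
```

```text
position: [0.3826, -0.2895, 0.0466]
ee_rot: [[0.252, 0.968, -0.024], [0.968, -0.252, -0.001], [-0.007, -0.023, -1.0]]
19.7 [ 0.3826 -0.2895  0.0466] [-0.6  0.5 -0.1] 0.093 [ 0.35  0.6   0.37  2.05 -0.35  0.57  0.7 ] yaw -14.6
[-1.4  3.4 66.6] 0.002 cur -14.6 pos [ 0.3826 -0.2895  0.0466] j7 0.70 t 19.7
1780 [395.  13.] [ 457.2 -187. ] [19.2 59.1] 75.0 [15.  19.7 21.1]
1121 [497. 148.] [ 495.  -271.8] [83.1 37.4] 56.9 [13.1 30.9 34.7]
8775 [329. 215.] [ 383.7 -291.6] [72.5 52.1] 75.3 [26.  27.7 28.8]
1200 [611. 272.] [ 561.6 -376.9] [44.5  9.7] 6.6 [12.8 21.6 29.7]
396 [422. 311.] [ 429.5 -375.9] [23.5 12.1] 6.6 [13.1 26.4 32.9]
1359 [269. 392.] [ 302.1 -423.9] [16.9 87.5] 82.2 [12.8 19.9 28.9]
```

View pics/w14.png

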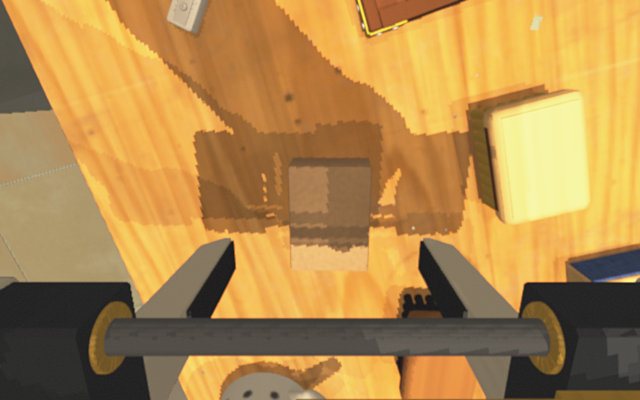

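```bash
python3 -m handwheel '[[1,[-1,2,25],0],[1,[-1,3,45],0],[1,[-1,3,60],0],[1,[-1,3,68],0],[1,[-1,3,68],0],[0.4,[-1,3,68],0],[0.4,[-1,3,68],0],[0.4,[-1,3,68],0],[0.4,[-1,3,68],0],[0.4,[-1,3,68],0],[0.4,[-1,3,68],0]]' 25
python3 - <<'E'
from h import *
st()
d,P=cloud("wrist"); cv2.imwrite("pics/w15.png",d["color"][:,:,::-1])
E
```

```text
time_s: 20.67
position: [0.385, -0.2924, -0.0195]
ee_rot: [[0.252, 0.967, -0.021], [0.968, -0.252, -0.003], [-0.009, -0.02, -1.0]]
ft_force: [-0.1, 0.5, 0.2]
opening: 0.0578
20.67 [ 0.385  -0.2924 -0.0195] [-0.1  0.5  0.2] 0.0578 [ 0.41  0.72  0.28  2.08 -0.42  0.41  0.76] yaw -14.6
```

View pics/w15.png

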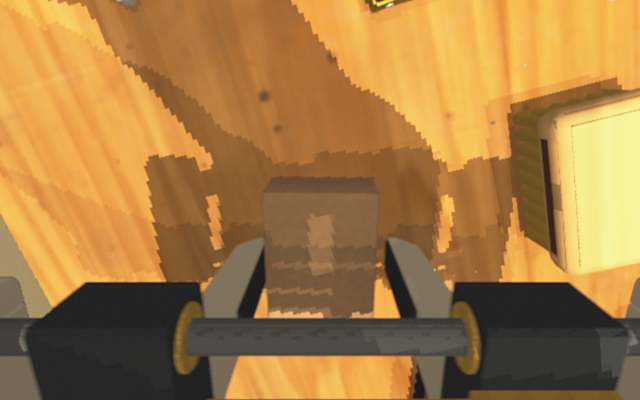

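```bash
python3 -m handwheel '[[0.4,[0,0,0],0],[0.4,[0,0,0],0],[0.4,[0,0,0],0],[0.4,[0,0,0],0],[0.4,[0,0,-10],0],[0.4,[0,0,-30],0],[0.4,[0,0,-60],0],[0.4,[0,0,-90],0],[0.4,[0,0,-120],0],[0.4,[0,0,-120],0]]' 25
python3 - <<'E'
from h import *
st(); s=ctrl.state()
d,P=cloud("wrist"); cv2.imwrite("pics/w16.png",d["color"][:,:,::-1])
T=(P-s["position"])@s["ee_rot"]*1000
print(T[240,326],T[280,326],T[200,326])
plan([*case2w(0,-.147),.12],4.6)
E
```

```text
time_s: 21.55
position: [0.3902, -0.2947, 0.1058]
ee_rot: [[0.252, 0.968, -0.013], [0.968, -0.253, -0.009], [-0.012, -0.01, -1.0]]
ft_force: [0.6, -0.1, -0.6]
opening: 0.0519
21.55 [ 0.3902 -0.2947  0.1058] [ 0.6 -0.1 -0.6] 0.0519 [ 0.29  0.51  0.44  1.98 -0.3   0.71  0.65] yaw -14.6
[ 13.69712296   0.55549772 -47.62633615] [ -7.24674422   0.53640139 -46.32134981] [ 32.28767456   0.5678367  -46.76235635]
[182.1  72.6 -19.5] -0.335 cur -14.6 pos [ 0.3892 -0.2934  0.1034] j7 0.65 t 21.6
```

View pics/w16.png

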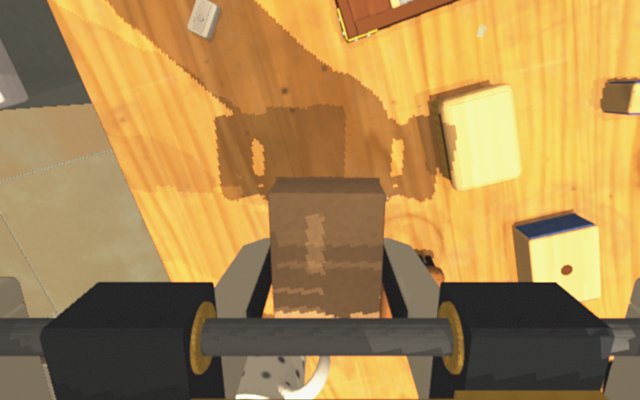

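```bash
python3 -m handwheel '[[0.4,[15,5,-10],-0.05],[0.4,[40,15,-20],-0.12],[0.4,[70,27,-20],-0.2],[0.4,[100,40,-20],-0.28],[0.4,[130,52,-20],-0.335],[0.4,[155,62,-20],-0.335],[0.4,[175,70,-20],-0.335],[0.4,[182,73,-20],-0.335],[0.4,[182,73,-20],-0.335],[0.4,[182,73,-20],-0.335]]' 25
python3 - <<'E'
from h import *
st(); s=ctrl.state()
d,P=cloud("wrist"); cv2.imwrite("pics/w17.png",d["color"][:,:,::-1])
plan([*case2w(0,-.147),.03],4.6)
E
```

```text
time_s: 22.43
position: [0.5046, -0.1365, 0.1198]
ee_rot: [[-0.08, 0.997, -0.018], [0.997, 0.079, -0.007], [-0.006, -0.019, -1.0]]
ft_force: [-0.1, -0.2, -0.4]
opening: 0.0524
22.43 [ 0.5046 -0.1365  0.1198] [-0.1 -0.2 -0.4] 0.0524 [-0.02  0.53  0.35  1.87 -0.23  0.8   0.53] yaw 4.6
[ 2.6  3.  90. ] -0.003 cur 4.4 pos [ 0.5044 -0.1374  0.1201] j7 0.53 t 22.5
```

View pics/w17.png

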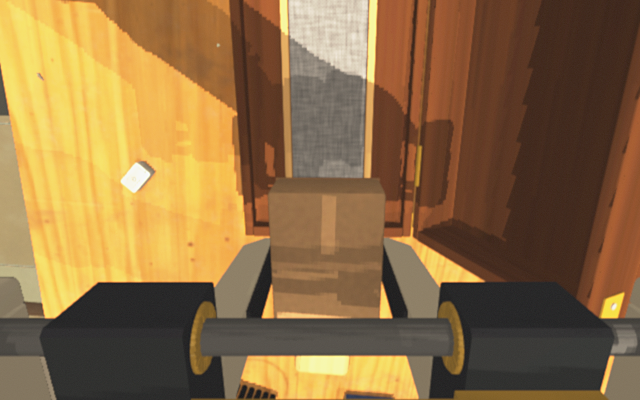

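The held cork is lined up with the channel. The rails are at u≈287 and 372 in row 60. I'll check the channel's centreline against the case frame.

Run:
```python
from h import *
s=ctrl.state();d=ctrl.snapshot("wrist"); img=d["color"].astype(int)
for v in (5,40,80,120,160):
    r=img[v,240:420]; # rails: bright yellowish: r-b large & r bright
    m=np.where((r[:,0]-r[:,2]>70)&(r[:,0]>150))[0]+240
    if len(m)<2: print(v,m);continue
    L=m[m<329];R=m[m>329]
    pl=w2case(wray(d,s,L.mean(),v,.014)[:2]) if len(L) else None; pr=w2case(wray(d,s,R.mean(),v,.014)[:2]) if len(R) else None
    print(v,pl,pr,(pl[0]+pr[0])/2 if pl is not None and pr is not None else '')
for u,v in((247,235),(412,235)): print(w2case(wray(d,s,u,v,.020)[:2]))
```

```text
5 [-0.04643893 -0.00936719] [ 0.04607297 -0.00999628] -0.00018297844333446667
40 [-0.03555262 -0.0339485 ] [ 0.04750061 -0.03438492] 0.005973995931794228
80 [-0.03545093 -0.06358073] [ 0.04843516 -0.06386478] 0.006492115968283533
120 [-0.03575808 -0.09510262] [ 0.05202582 -0.09522537] 0.008133869622396428
160 [-0.0471338  -0.12871132] [ 0.05360362 -0.12863875] 0.003234911029904572
[-0.07450943 -0.19571858]
[ 0.07274958 -0.1949684 ]
```

```bash
python3 -m handwheel '[[0.4,[2,2,25],0],[0.4,[2,2,50],0],[0.4,[2,2,75],0],[0.4,[2,2,95],0],[0.4,[2,2,110],0],[0.4,[2,2,120],0],[0.4,[2,2,126],0],[0.4,[2,2,129],0],[0.4,[2,2,129],0]]' 25
python3 - <<'E'
from h import *
st(); s=ctrl.state();print(w2case(s["position"][:2]))
plan([*case2w(-.001,-.149),-.012],4.6)
E
```

```text
time_s: 23.28
position: [0.5038, -0.1372, -0.0087]
ee_rot: [[-0.076, 0.997, -0.017], [0.997, 0.076, -0.008], [-0.007, -0.018, -1.0]]
ft_force: [0.7, 1.7, 0.0]
opening: 0.0525
23.28 [ 0.5038 -0.1372 -0.0087] [0.7 1.7 0. ] 0.0525 [ 0.05  0.72  0.25  1.97 -0.33  0.5   0.61] yaw 4.3
[-0.00194414 -0.14871391]
[-0.3  1.   3.3] -0.005 cur 4.3 pos [ 0.5038 -0.1372 -0.0087] j7 0.61 t 23.3
```

```bash
python3 -m handwheel '[[0.4,[0,1,1],0],[0.4,[0,1,2],0],[0.4,[0,1,3],0],[0.4,[0,1,3],0],[0.4,[-2,1,3],0],[0.4,[-3,1,3],0]]' 25;python3 -m handwheel '[[0.72,[0,0,0],0],[0.72,[0,0,0],0],[0.72,[0,0,0],0],[0.72,[0,0,0],0],[0.72,[0,0,-10],0],[0.72,[0,0,-35],0],[0.72,[0,0,-70],0],[0.72,[0,0,-105],0],[0.72,[0,0,-130],0],[0.72,[0,0,-130],0]]' 25
python3 - <<'E'
from h import *
st(); s=ctrl.state()
d,P=cloud("wrist"); cv2.imwrite("pics/w18.png",d["color"][:,:,::-1])
for r in rects(P,.028,.06,600,(.4,.62,-.22,.2)): print(*r,w2case(np.array(r[2])/1000))
E
```

```text
time_s: 23.78
position: [0.505, -0.139, -0.0115]
ee_rot: [[-0.077, 0.997, -0.018], [0.997, 0.077, -0.006], [-0.005, -0.018, -1.0]]
ft_force: [-0.5, 3.4, 1.4]
opening: 0.0523
time_s: 24.62
position: [0.5112, -0.1399, 0.1244]
ee_rot: [[-0.076, 0.997, -0.006], [0.997, 0.076, -0.009], [-0.009, -0.007, -1.0]]
ft_force: [1.2, -0.5, 1.1]
opening: 0.0669
24.62 [ 0.5112 -0.1399  0.1244] [ 1.2 -0.5  1.1] 0.0669 [-0.02  0.53  0.36  1.85 -0.23  0.8   0.53] yaw 4.4
1225 [483.  43.] [616.6 -34.6] [ 7.5 86.1] 0.5 [28.5 32.9 40.5] [ 0.11873134 -0.0555009 ]
5306 [321. 184.] [ 505.8 -138.6] [52.1 72. ] 4.4 [34.4 35.7 36.9] [-5.24523230e-05 -1.50279863e-01]
775 [433. 233.] [ 602.6 -171.5] [35.9 10. ] 6.5 [29.7 44.  58.4] [ 0.0937972  -0.19083714]
```

View pics/w18.png

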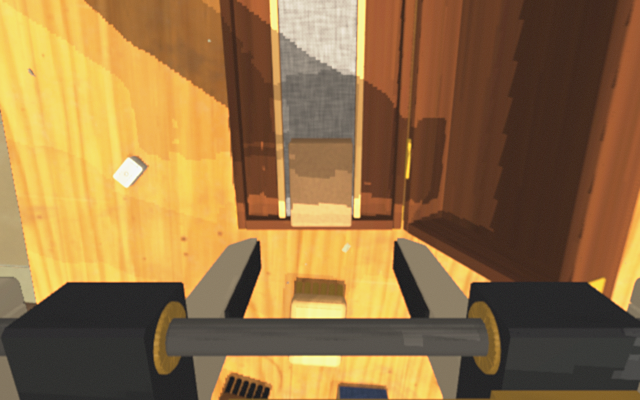

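Cork is seated at case (0, -150), with its top at 36 mm and its angle matching the case. Next is the black brush. The mug handle is nearby, so I'll look from above first.

Run:
```python
from h import *
plan([.4345,-.36,.2],-16.4)
```

```text
[-215.1  -92.5  -75.6] 0.363 cur 4.4 pos [ 0.5094 -0.139   0.1218] j7 0.53 t 24.7
```

```bash
python3 -m handwheel '[[0.8,[-15,-5,-20],0.05],[0.8,[-40,-15,-45],0.1],[0.8,[-70,-30,-65],0.2],[0.8,[-105,-45,-75],0.3],[0.8,[-140,-60,-75],0.363],[0.8,[-175,-75,-75],0.363],[0.8,[-200,-87,-75],0.363],[0.8,[-215,-92,-75],0.363],[0.8,[-215,-92,-75],0.363],[0.8,[-215,-92,-75],0.363]]' 25
python3 - <<'E'
from h import *
st(); s=ctrl.state()
d,P=cloud("wrist"); cv2.imwrite("pics/w19.png",d["color"][:,:,::-1])
for r in rects(P,.012,.043,400): print(*r)
m=(P[...,2]>.045)&(P[...,2]<.11)&(P[...,0]<.42)&(P[...,1]<-.3); q=P[m]; print(q.min(0),q.max(0)) if m.any() else 0
plan([.4345,-.4112,.04],-16.4)
E
```

```text
time_s: 25.5
position: [0.434, -0.3596, 0.1982]
ee_rot: [[0.284, 0.959, -0.012], [0.959, -0.285, -0.006], [-0.009, -0.01, -1.0]]
ft_force: [-0.0, 0.8, -0.9]
opening: 0.0744
25.5 [ 0.434  -0.3596  0.1982] [-0.   0.8 -0.9] 0.0744 [ 0.32  0.51  0.5   1.67 -0.26  1.04  0.62] yaw -16.5
1938 [525.  31.] [ 649.1 -287.5] [24.3 56.6] 77.2 [18.5 29.5 31.2]
4460 [383.  68.] [ 512.  -282.9] [52.8 72. ] 0.2 [35.8 39.7 41.2]
3949 [463. 175.] [ 567.9 -411. ] [72.6 56.5] 89.8 [20.7 29.8 31.2]
3197 [341. 212.] [ 434.4 -410.6] [71.1 52.3] 73.0 [34.6 39.8 41.2]
[ 0.25270615 -0.48955211  0.04516544] [ 0.35805911 -0.41365726  0.09230317]
[-49.7  16.  158.5] 0.0 cur -16.4 pos [ 0.435  -0.3582  0.1983] j7 0.62 t 25.6
```

View pics/w19.png

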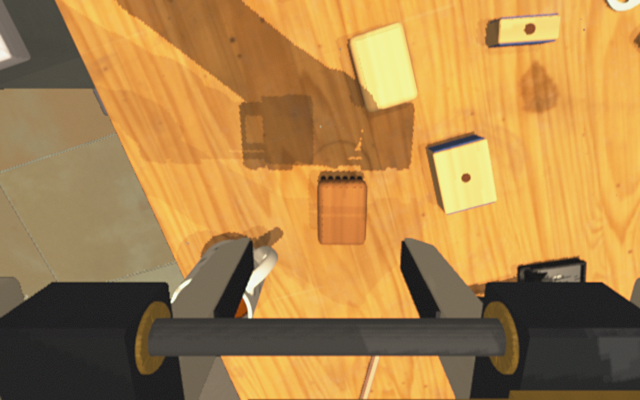

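```bash
python3 -m handwheel '[[0.74,[-20,6,30],0],[0.74,[-40,12,60],0],[0.74,[-50,16,95],0],[0.74,[-50,16,130],0],[0.74,[-50,16,160],0],[0.74,[-50,16,185],0],[0.74,[-50,16,200],0],[0.74,[-50,16,209],0],[0.74,[-50,16,209],0],[0.74,[-50,16,209],0]]' 25
python3 - <<'E'
from h import *
st(); 
d,P=cloud("wrist"); cv2.imwrite("pics/w20.png",d["color"][:,:,::-1])
for r in rects(P,.012,.043,400): print(*r)
plan([.4345,-.411,-.012],-16.6)
E
```

```text
time_s: 26.38
position: [0.4348, -0.4107, -0.0103]
ee_rot: [[0.28, 0.96, -0.011], [0.96, -0.28, -0.005], [-0.008, -0.01, -1.0]]
ft_force: [1.0, -0.6, 0.9]
opening: 0.069
26.38 [ 0.4348 -0.4107 -0.0103] [ 1.  -0.6  0.9] 0.069 [ 0.5   0.81  0.36  1.76 -0.42  0.65  0.81] yaw -16.3
1313 [411.   8.] [ 502.9 -317.5] [ 8.3 37.5] 74.1 [28.5 36.8 39.7]
17422 [584. 179.] [ 566.2 -410.9] [72.8 53.9] 89.3 [16.6 29.7 30.9]
14355 [323. 252.] [ 435.6 -406.6] [63.5 52.8] 73.2 [34.4 39.8 40.9]
839 [244. 255.] [ 400.6 -397.4] [11.2 22. ] 26.2 [22.9 34.  42.1]
880 [409. 255.] [ 473.2 -418.7] [22.5 10.9] 33.0 [22.3 33.8 42. ]
[ 0.5 -0.6  2.4] 0.005 cur -16.3 pos [ 0.435  -0.4116 -0.0096] j7 0.81 t 26.4
```

View pics/w20.png

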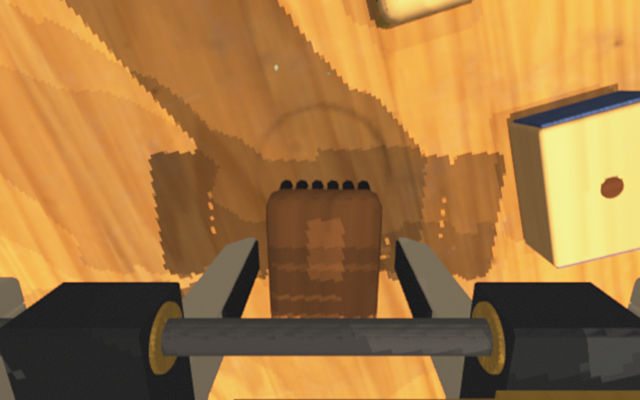

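```bash
python3 -m handwheel '[[0.4,[0,-1,2],0],[0.4,[0,-1,2],0],[0.4,[0,-1,2],0],[0.4,[0,-1,2],0],[0.4,[0,-1,2],0],[0.4,[0,-1,2],0],[0.4,[0,-1,-10],0],[0.4,[0,-1,-40],0],[0.4,[0,-1,-75],0],[0.4,[0,-1,-110],0],[0.4,[0,-1,-130],0],[0.4,[0,-1,-130],0]]' 25
python3 - <<'E'
from h import *
st(); s=ctrl.state()
d,P=cloud("wrist"); cv2.imwrite("pics/w21.png",d["color"][:,:,::-1])
T=(P-s["position"])@s["ee_rot"]*1000
print(T[240,326],T[280,326],T[200,326])
plan([.46,-.26,.16],4.6);plan([*case2w(-.001,-.074),.12],4.6)
E
```

```text
time_s: 27.43
position: [0.4375, -0.4136, 0.1261]
ee_rot: [[0.281, 0.96, -0.003], [0.96, -0.281, -0.014], [-0.014, 0.001, -1.0]]
ft_force: [0.5, -0.3, -0.5]
opening: 0.0521
27.43 [ 0.4375 -0.4136  0.1261] [ 0.5 -0.3 -0.5] 0.0521 [ 0.43  0.64  0.46  1.66 -0.33  0.91  0.73] yaw -16.3
[ 14.8901395    0.59890171 -50.31260563] [ -5.10289882   0.58304481 -50.04066564] [ 32.91918043   0.60905555 -48.72670098]
[152.  -20.2 -38.4] -0.365 cur -16.3 pos [ 0.4365 -0.4119  0.1232] j7 0.73 t 27.5
[352.7 -38.3  -0.7] -0.365 cur -16.3 pos [ 0.4365 -0.4119  0.1232] j7 0.73 t 27.5
```

View pics/w21.png

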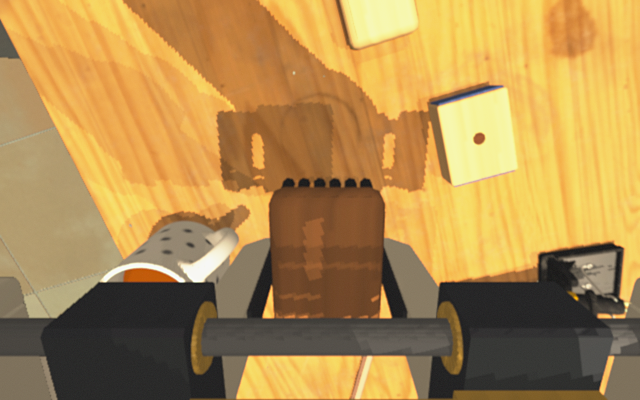

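```bash
python3 -m handwheel '[[0.4,[20,-2,-10],-0.05],[0.4,[50,-5,-20],-0.1],[0.4,[85,-9,-20],-0.17],[0.4,[120,-13,-20],-0.25],[0.4,[155,-17,-20],-0.33],[0.4,[190,-21,-20],-0.365],[0.4,[225,-25,-20],-0.365],[0.4,[260,-29,-20],-0.365],[0.4,[295,-33,-15],-0.365],[0.4,[325,-36,-10],-0.365],[0.4,[345,-38,-5],-0.365],[0.4,[353,-38,0],-0.365]]' 25; python3 -m handwheel '[[0.4,[0,0,0],0],[0.4,[0,0,0],0]]' 25 >/dev/null
python3 - <<'E'
from h import *
st(); s=ctrl.state()
d,P=cloud("wrist"); cv2.imwrite("pics/w22.png",d["color"][:,:,::-1])
T=(P-s["position"])@s["ee_rot"]*1000
for v in range(170,200,4): print(v,T[v,326].round(1))
plan([*case2w(-.001,-.074),.003],4.6)
E
```

```text
time_s: 28.48
position: [0.4981, -0.0575, 0.1173]
ee_rot: [[-0.087, 0.996, -0.01], [0.996, 0.087, -0.007], [-0.007, -0.011, -1.0]]
ft_force: [0.2, 0.3, -0.6]
opening: 0.0518
28.65 [ 0.4968 -0.0575  0.116 ] [ 0.1  0.5 -1.2] 0.0519 [-0.19  0.51  0.37  1.94 -0.24  0.76  0.41] yaw 5.0
170 [ 12.   -0.3 107. ]
174 [  8.4  -0.3 107.3]
178 [  4.8  -0.3 107.5]
182 [  1.1  -0.3 107.8]
186 [ -2.3  -0.3 107. ]
190 [ 35.7   0.1 -43.6]
194 [ 34.7   0.1 -46.5]
198 [ 33.8   0.1 -49.4]
[ -3.    2.7 113.6] 0.005 cur 4.9 pos [ 0.4971 -0.0589  0.1166] j7 0.41 t 28.7
```

View pics/w22.png

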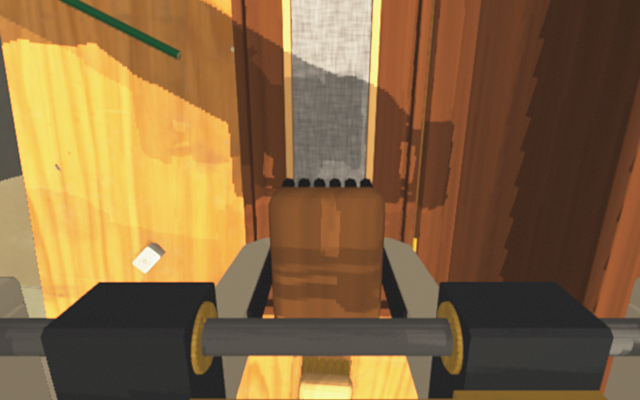

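```bash
python3 -m handwheel '[[0.4,[-3,3,25],0],[0.4,[-3,3,55],0],[0.4,[-3,3,80],0],[0.4,[-3,3,100],0],[0.4,[-3,3,110],0],[0.4,[-3,3,114],0],[0.4,[-3,3,117],0],[0.4,[-3,3,119],0],[0.4,[-3,3,119],0]]' 25
python3 - <<'E'
from h import *
st(); s=ctrl.state();print(w2case(s["position"][:2]))
E
```

```text
time_s: 29.45
position: [0.4996, -0.0632, -0.0017]
ee_rot: [[-0.085, 0.996, -0.011], [0.996, 0.085, -0.009], [-0.008, -0.011, -1.0]]
ft_force: [-1.1, 0.0, -0.6]
opening: 0.0516
29.45 [ 0.4996 -0.0632 -0.0017] [-1.1  0.  -0.6] 0.0516 [-0.1   0.69  0.26  2.02 -0.35  0.48  0.5 ] yaw 4.9
[-0.00013869 -0.07459657]
```

Now I'll slide it toward the cork until they touch, then release.

```bash
python3 -m handwheel '[[0.4,[-1,-1,0.5],0],[0.4,[-2,-1,0.5],0],[0.4,[-3,-1,0.5],0],[0.4,[-3.5,-1,0.5],0],[0.4,[-3.5,-1,0.5],0]]' 25;python3 -m handwheel '[[0.72,[0,0,0],0],[0.72,[0,0,0],0],[0.72,[0,0,0],0],[0.72,[0,0,0],0],[0.72,[0,0,-10],0],[0.72,[0,0,-35],0],[0.72,[0,0,-70],0],[0.72,[0,0,-105],0],[0.72,[0,0,-130],0],[0.72,[0,0,-130],0]]' 25
python3 - <<'E'
from h import *
st(); s=ctrl.state()
d,P=cloud("wrist"); cv2.imwrite("pics/w23.png",d["color"][:,:,::-1])
for r in rects(P,.028,.06,600,(.4,.62,-.22,.2)): print(*r,w2case(np.array(r[2])/1000))
E
```

```text
time_s: 29.87
position: [0.4991, -0.0668, -0.0019]
ee_rot: [[-0.085, 0.996, -0.01], [0.996, 0.085, -0.009], [-0.008, -0.011, -1.0]]
ft_force: [-0.2, 0.3, -0.3]
opening: 0.0516
time_s: 30.7
position: [0.5043, -0.0666, 0.1338]
ee_rot: [[-0.084, 0.996, 0.002], [0.996, 0.084, -0.01], [-0.01, 0.001, -1.0]]
ft_force: [1.0, 1.0, -0.1]
opening: 0.067
30.7 [ 0.5043 -0.0666  0.1338] [ 1.   1.  -0.1] 0.067 [-0.18  0.49  0.39  1.91 -0.24  0.79  0.42] yaw 4.8
3717 [482.  71.] [618.    3.1] [ 13.5 164.3] 3.6 [28.8 37.3 50.7] [ 0.12315033 -0.01803462]
9138 [321. 217.] [ 502.6 -102.5] [ 52.6 144.1] 4.9 [35.  46.2 48.9] [-0.00034696 -0.11403951]
```

View pics/w23.png

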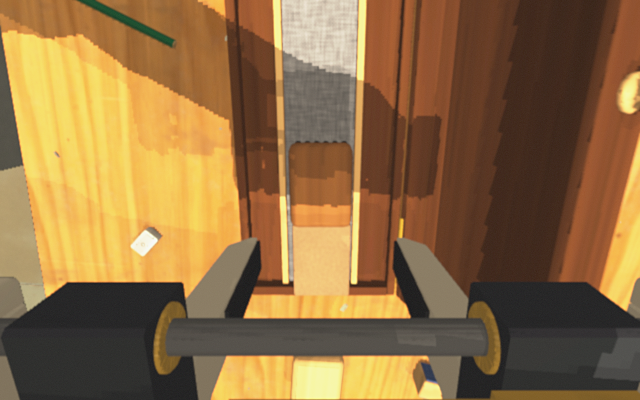

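Cork and black brush form a tight 144.1 mm run ending at y = -42. Next is the brass brush.

Run:
```python
from h import *
plan([.5122,-.24,.14],0.1)
```

```text
[-174.2   -5.2   -7.1] 0.083 cur 4.9 pos [ 0.5026 -0.066   0.1313] j7 0.42 t 30.8
```

```bash
python3 -m handwheel '[[0.74,[-15,0,-10],0.04],[0.74,[-45,-1,-12],0.083],[0.74,[-80,-2,-12],0.083],[0.74,[-115,-3,-12],0.083],[0.74,[-145,-4,-10],0.083],[0.74,[-165,-5,-7],0.083],[0.74,[-174,-5,-7],0.083],[0.74,[-174,-5,-7],0.083],[0.74,[-174,-5,-7],0.083]]' 25
python3 - <<'E'
from h import *
st(); s=ctrl.state()
d,P=cloud("wrist"); cv2.imwrite("pics/w24.png",d["color"][:,:,::-1])
for r in rects(P,.012,.043,400): print(*r)
plan([.5122,-.2828,-.012],0.1)
E
```

```text
time_s: 31.5
position: [0.5119, -0.2383, 0.139]
ee_rot: [[-0.002, 1.0, -0.005], [1.0, 0.002, -0.007], [-0.007, -0.005, -1.0]]
ft_force: [1.1, 0.9, -0.0]
opening: 0.0691
31.5 [ 0.5119 -0.2383  0.139 ] [ 1.1  0.9 -0. ] 0.0691 [ 0.13  0.56  0.4   1.75 -0.26  0.89  0.65] yaw 0.1
20002 [365.  59.] [ 530.6 -135.5] [202.9  99.2] 3.6 [13.5 23.6 37.2]
1601 [579. 143.] [ 737.2 -206.5] [27.6 53.2] 14.1 [13.1 15.1 16.5]
4415 [327. 228.] [ 512.1 -282. ] [71.6 52.5] 89.8 [34.5 39.7 41.1]
1838 [473. 231.] [ 649.2 -287.4] [24.5 56.3] 77.0 [15.9 29.4 30.9]
1148 [604. 278.] [ 788.  -345.7] [26.  59.5] 32.9 [14.1 24.1 26.5]
645 [381. 312.] [ 567.4 -376.2] [56.1 10.4] 7.1 [13.  22.1 28.9]
916 [380. 365.] [ 567.9 -434.3] [55.8 22.7] 0.6 [29.  30.1 31.1]
[-44.4   0.3 151.6] 0.002 cur 0.2 pos [ 0.5124 -0.2374  0.1393] j7 0.65 t 31.6
```

```bash
python3 -m handwheel '[[0.74,[-20,0,30],0],[0.74,[-40,0,60],0],[0.74,[-45,0,90],0],[0.74,[-45,0,120],0],[0.74,[-45,0,140],0],[0.74,[-45,0,150],0],[0.74,[-45,0,152],0],[0.74,[-45,0,152],0],[0.4,[-45,0,152],0],[0.4,[-45,0,152],0],[0.4,[-45,0,152],0],[0.4,[-45,0,152],0]]' 25;python3 -m handwheel '[[0.4,[0,0,0],0],[0.4,[0,0,0],0],[0.4,[0,0,0],0],[0.4,[0,0,-10],0],[0.4,[0,0,-40],0],[0.4,[0,0,-75],0],[0.4,[0,0,-110],0],[0.4,[0,0,-130],0],[0.4,[0,0,-130],0]]' 25
python3 - <<'E'
from h import *
st(); s=ctrl.state()
d,P=cloud("wrist"); cv2.imwrite("pics/w25.png",d["color"][:,:,::-1])
T=(P-s["position"])@s["ee_rot"]*1000
for v in (180,184,188,192,196,200,240,280): print(v,T[v,326].round(1))
plan([*case2w(-.001,-.001),.12],4.6)
E
```

```text
time_s: 32.55
position: [0.5128, -0.2837, -0.0111]
ee_rot: [[-0.004, 1.0, -0.002], [1.0, 0.004, -0.008], [-0.008, -0.002, -1.0]]
ft_force: [-0.6, 0.5, 4.0]
opening: 0.0521
time_s: 33.3
position: [0.5159, -0.285, 0.1247]
ee_rot: [[-0.004, 1.0, 0.008], [1.0, 0.004, -0.013], [-0.013, 0.007, -1.0]]
ft_force: [0.6, -1.3, 0.5]
opening: 0.0516
33.3 [ 0.5159 -0.285   0.1247] [ 0.6 -1.3  0.5] 0.0516 [ 0.22  0.61  0.39  1.71 -0.28  0.87  0.73] yaw 0.2
180 [ -1.3  -0.2 125. ]
184 [ -4.8  -0.2 123.7]
188 [ 36.8   0.2 -43.9]
192 [ 35.7   0.2 -46.5]
196 [ 34.6   0.2 -49. ]
200 [ 33.1   0.2 -50. ]
240 [ 14.7   0.2 -50.3]
280 [ -4.9   0.2 -50.8]
[294.  -20.4  -1.3] -0.076 cur 0.2 pos [ 0.5144 -0.2838  0.1219] j7 0.73 t 33.4
```

View pics/w25.png

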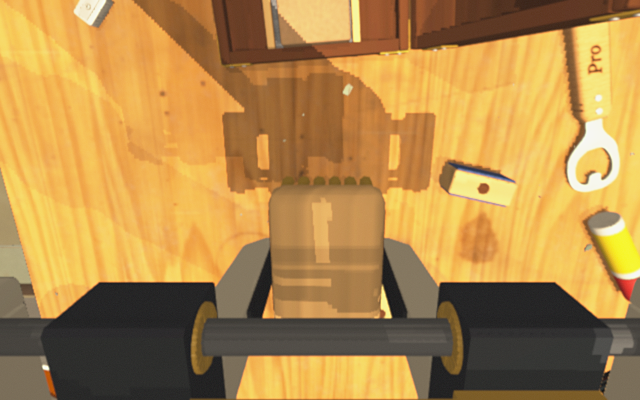

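```bash
python3 -m handwheel '[[0.4,[15,-1,-10],-0.02],[0.4,[45,-3,-15],-0.05],[0.4,[80,-5,-15],-0.076],[0.4,[115,-8,-15],-0.076],[0.4,[150,-10,-15],-0.076],[0.4,[185,-13,-15],-0.076],[0.4,[220,-15,-15],-0.076],[0.4,[250,-17,-10],-0.076],[0.4,[275,-19,-5],-0.076],[0.4,[290,-20,0],-0.076],[0.4,[294,-20,0],-0.076],[0.4,[294,-20,0],-0.076]]' 25
python3 - <<'E'
from h import *
st(); 
plan([*case2w(-.001,-.003),-.001],4.6)
E
```

```text
time_s: 34.35
position: [0.492, 0.0113, 0.1175]
ee_rot: [[-0.083, 0.997, -0.0], [0.997, 0.083, -0.01], [-0.01, -0.001, -1.0]]
ft_force: [-0.2, 0.3, -1.3]
opening: 0.0514
34.35 [0.492  0.0113 0.1175] [-0.2  0.3 -1.3] 0.0514 [-0.34  0.49  0.39  1.97 -0.25  0.73  0.28] yaw 4.7
[ -2.    0.9 118.5] 0.003 cur 4.7 pos [0.492  0.0113 0.1175] j7 0.28 t 34.4
```

```bash
python3 -m handwheel '[[0.4,[-2,1,25],0],[0.4,[-2,1,55],0],[0.4,[-2,1,80],0],[0.4,[-2,1,100],0],[0.4,[-2,1,110],0],[0.4,[-2,1,114],0],[0.4,[-2,1,117],0],[0.4,[-2,1,119.5],0],[0.4,[-2,1,119.5],0]]' 25
python3 - <<'E'
from h import *
st(); s=ctrl.state();print(w2case(s["position"][:2]))
E
```

```text
time_s: 35.1
position: [0.4939, 0.0078, -0.0014]
ee_rot: [[-0.082, 0.997, 0.001], [0.997, 0.082, -0.011], [-0.011, 0.001, -1.0]]
ft_force: [0.2, 0.3, -1.5]
opening: 0.0524
35.1 [ 0.4939  0.0078 -0.0014] [ 0.2  0.3 -1.5] 0.0524 [-0.24  0.68  0.26  2.06 -0.37  0.44  0.38] yaw 4.7
[-0.00021971 -0.00342334]
```

```bash
python3 -m handwheel '[[0.4,[-1,-1,0.5],0],[0.4,[-2,-1,0.5],0],[0.4,[-3,-1,0.5],0],[0.4,[-4,-1,0.5],0],[0.4,[-4,-1,0.5],0]]' 25;python3 -m handwheel '[[0.72,[0,0,0],0],[0.72,[0,0,0],0],[0.72,[0,0,0],0],[0.72,[0,0,0],0],[0.72,[0,0,-10],0],[0.72,[0,0,-35],0],[0.72,[0,0,-70],0],[0.72,[0,0,-105],0],[0.72,[0,0,-130],0],[0.72,[0,0,-130],0]]' 25
python3 - <<'E'
from h import *
st(); s=ctrl.state()
d,P=cloud("wrist"); cv2.imwrite("pics/w26.png",d["color"][:,:,::-1])
for r in rects(P,.028,.06,600,(.4,.6,-.22,.2)): print(*r,w2case(np.array(r[2])/1000))
d,P=cloud("side")
for r in rects(P,.02,.06,100,(.3,.75,.2,.5)): print(*r)
plan([.573,.35,.2],11)
E
```

```text
time_s: 35.52
position: [0.4934, 0.0037, -0.0016]
ee_rot: [[-0.082, 0.997, 0.002], [0.997, 0.082, -0.01], [-0.011, 0.001, -1.0]]
ft_force: [0.9, 0.0, -0.5]
opening: 0.0521
time_s: 36.35
position: [0.497, 0.0047, 0.134]
ee_rot: [[-0.082, 0.997, 0.013], [0.997, 0.082, -0.01], [-0.011, 0.013, -1.0]]
ft_force: [0.4, 0.6, -0.2]
opening: 0.0669
36.35 [0.497  0.0047 0.134 ] [ 0.4  0.6 -0.2] 0.0669 [-0.34  0.47  0.41  1.95 -0.25  0.76  0.28] yaw 4.7
10450 [321. 228.] [497.4 -43.1] [ 52.7 168.5] 4.8 [35.8 47.7 49. ] [-0.0007664  -0.05441381]
192 [299. 239.] [585.2 215.6] [64.3 17.5] 10.7 [23.4 40.2 58.6]
267 [365. 262.] [387.9 288.5] [53.9 55.2] 73.8 [21.6 30.7 33.7]
429 [296. 272.] [575.  352.2] [ 41.6 115.9] 11.4 [23.8 37.3 43.4]
133 [230. 294.] [736.  434.9] [27.7 76.7] 0.1 [20.2 21.8 24.1]
[336.3 107.8 -73.3] -0.109 cur 4.7 pos [0.4936 0.0052 0.1297] j7 0.28 t 36.5
```

View pics/w26.png

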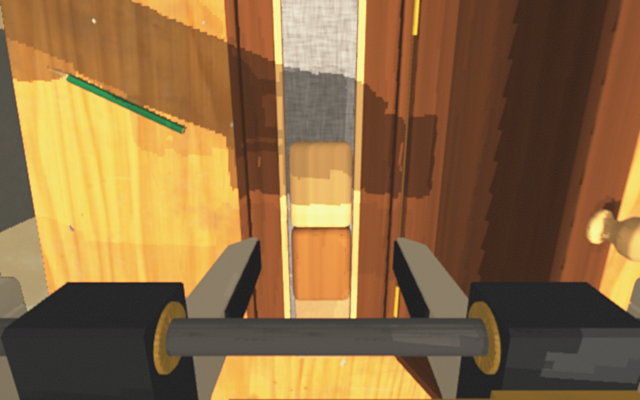

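```bash
python3 -m handwheel '[[0.8,[5,2,-40],0],[0.8,[20,8,-75],-0.05],[0.8,[45,16,-100],-0.109],[0.8,[80,28,-100],-0.109],[0.8,[115,40,-100],-0.109],[0.8,[150,53,-100],-0.109],[0.8,[185,65,-100],-0.109],[0.8,[220,77,-100],-0.109],[0.8,[255,89,-100],-0.109],[0.8,[280,98,-95],-0.109],[0.8,[296,104,-93],-0.109],[0.8,[296,104,-93],-0.109]]' 25
python3 - <<'E'
from h import *
st(); s=ctrl.state()
d,P=cloud("wrist"); cv2.imwrite("pics/w27.png",d["color"][:,:,::-1])
for r in rects(P,.015,.05,600): print(*r)
E
```

```text
time_s: 37.45
position: [0.5701, 0.3149, 0.2159]
ee_rot: [[-0.197, 0.98, -0.001], [0.98, 0.197, -0.01], [-0.009, -0.003, -1.0]]
ft_force: [0.3, 0.9, -0.8]
opening: 0.0745
37.45 [0.5701 0.3149 0.2159] [ 0.3  0.9 -0.8] 0.0745 [-0.74  0.62  0.36  1.38 -0.21  1.19 -0.16] yaw 11.4
38607 [559. 150.] [806.2 359.3] [247.5 342.8] 18.3 [15.3 18.3 22.6]
3705 [338. 136.] [574.9 348. ] [ 42.8 113.6] 11.6 [26.4 37.6 41.8]
2534 [159. 157.] [388.4 283.9] [49.  56.5] 74.0 [20.4 30.  31.4]
3797 [266. 267.] [510.5 156. ] [209.4 106. ] 4.7 [16.3 20.6 40. ]
1559 [225. 379.] [492.3  -1.5] [89.8 58.3] 87.8 [28.4 47.7 49.2]
1176 [289. 377.] [578.2  13.1] [40.6 80.6] 4.8 [15.8 20.7 26.3]
```

View pics/w27.png

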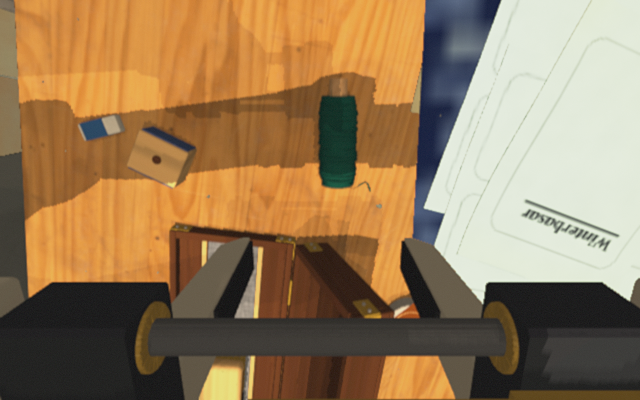

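Run:
```python
from h import *
d,P=cloud("wrist"); s=ctrl.state()
m=(P[...,2]>.012)&(abs(P[...,0]-.575)<.05)&(abs(P[...,1]-.35)<.09); q=P[m]
ax=np.array([-np.sin(np.deg2rad(11.6)),np.cos(np.deg2rad(11.6))]); px=np.array([ax[1],-ax[0]])
a=q[:,:2]@ax; b=q[:,:2]@px
for lo in np.arange(a.min(),a.max(),.008):
    k=(a>=lo)&(a<lo+.008); print(round(lo-a.min(),3),k.sum(),b[k].min().round(4),b[k].max().round(4),q[k,2].max().round(4))
print(a.min(),a.max(),(a.min()+a.max())/2*ax+ (b[(a>a.min()+.04)&(a<a.max()-.04)].min()+b[(a>a.min()+.04)&(a<a.max()-.04)].max())/2*px)
cv2.imwrite("pics/w28.png",cv2.resize(d["color"][60:210,280:400,::-1],None,fx=4,fy=4))
```

```text
0.0 202 0.6158 0.6519 0.0398
0.008 1046 0.5827 0.6615 0.3314
0.016 2414 0.5828 0.6615 0.3391
0.024 7307 0.5767 0.6759 0.3467
0.032 1926 0.5828 0.6618 0.3544
0.04 7734 0.579 0.6824 0.3594
0.048 19283 0.5805 0.6841 0.3578
0.056 7047 0.5822 0.6844 0.3574
0.064 307 0.6122 0.6538 0.0437
0.072 304 0.6125 0.6544 0.0438
0.08 313 0.6124 0.6534 0.0433
0.088 296 0.6147 0.6522 0.0418
0.096 158 0.6169 0.6506 0.0372
0.104 142 0.6242 0.6418 0.0315
0.112 36 0.6242 0.6417 0.0306
0.1687061711249301 0.28194001196428065 [0.57351404 0.34774674]
```

View pics/w28.png

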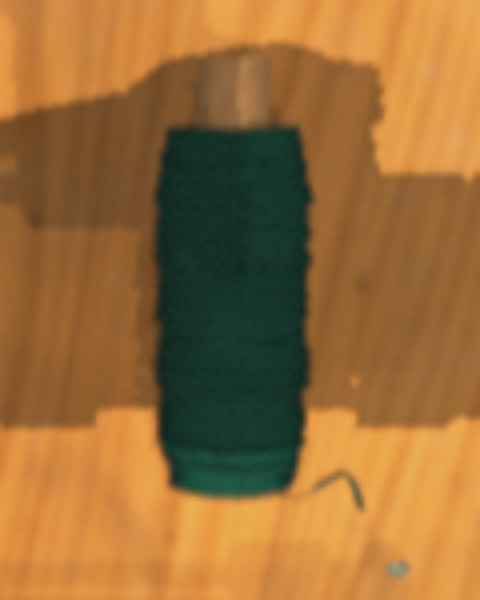

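Run:
```python
from h import *
plan([.5748,.348,-.022],11.6)
```

```text
[ 40.8  11.1 239.4] -0.01 cur 11.0 pos [0.5714 0.3089 0.218 ] j7 -0.16 t 37.5
```

```bash
python3 -m handwheel '[[0.72,[15,4,30],0],[0.72,[30,8,60],-0.01],[0.72,[41,11,95],-0.01],[0.72,[41,11,130],-0.01],[0.72,[41,11,160],-0.01],[0.72,[41,11,175],-0.01],[0.72,[41,11,175],-0.01],[0.72,[41,11,175],-0.01]]' 25
python3 - <<'E'
from h import *
st(); plan([.5748,.348,-.022],11.6)
d,P=cloud("wrist"); cv2.imwrite("pics/w29.png",d["color"][:,:,::-1])
E
```

```text
time_s: 38.22
position: [0.5748, 0.3464, 0.0422]
ee_rot: [[-0.198, 0.98, 0.0], [0.98, 0.198, -0.015], [-0.015, -0.003, -1.0]]
ft_force: [0.1, -0.6, 0.1]
opening: 0.0672
38.22 [0.5748 0.3464 0.0422] [ 0.1 -0.6  0.1] 0.0672 [-0.75  0.82  0.31  1.5  -0.28  0.87 -0.15] yaw 11.4
[ 2.5  0.5 64.2] -0.003 cur 11.4 pos [0.5748 0.3464 0.0422] j7 -0.15 t 38.2
```

View pics/w29.png

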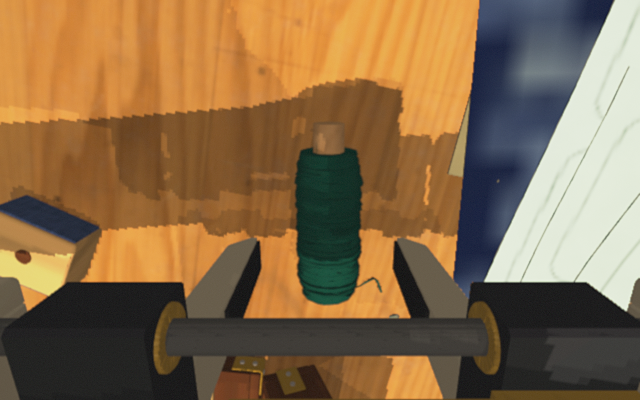

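```bash
python3 -m handwheel '[[0.72,[2,0.5,25],0],[0.72,[2,0.5,45],0],[0.72,[2,0.5,58],0],[0.72,[2,0.5,64],0],[0.72,[2,0.5,64],0],[0.3,[2,0.5,64],0],[0.3,[2,0.5,64],0],[0.3,[2,0.5,64],0],[0.3,[2,0.5,64],0],[0.3,[2,0.5,64],0],[0.3,[2,0.5,64],0],[0.3,[2,0.5,64],0]]' 25;python3 -m handwheel '[[0.3,[0,0,0],0],[0.3,[0,0,0],0],[0.3,[0,0,-10],0],[0.3,[0,0,-40],0],[0.3,[0,0,-75],0],[0.3,[0,0,-110],0],[0.3,[0,0,-145],0],[0.3,[0,0,-180],0],[0.3,[0,0,-200],0],[0.3,[0,0,-200],0]]' 25
python3 - <<'E'
from h import *
st(); s=ctrl.state()
d,P=cloud("wrist"); cv2.imwrite("pics/w30.png",d["color"][:,:,::-1])
T=(P-s["position"])@s["ee_rot"]*1000
for v in (110,120,130,140,150,160,170,180,190,200,240,280): print(v,T[v,326].round(1))
plan([*case2w(-.001,.122),.19],4.6)
E
```

```text
time_s: 39.27
position: [0.5766, 0.3489, -0.0195]
ee_rot: [[-0.199, 0.98, 0.004], [0.98, 0.199, -0.012], [-0.013, 0.001, -1.0]]
ft_force: [-0.2, 0.2, 3.8]
opening: 0.0411
time_s: 40.1
position: [0.579, 0.3527, 0.1871]
ee_rot: [[-0.198, 0.98, 0.014], [0.98, 0.198, -0.007], [-0.009, 0.012, -1.0]]
ft_force: [0.5, -0.1, -0.2]
opening: 0.0408
40.1 [0.579  0.3527 0.1871] [ 0.5 -0.1 -0.2] 0.0408 [-0.78  0.68  0.36  1.35 -0.23  1.15 -0.2 ] yaw 11.4
110 [ 58.4  -0.6 185.8]
120 [ 48.1  -0.6 186.8]
130 [ 37.7  -0.6 187.1]
140 [ 56.4  -0.1 -33.3]
150 [ 54.7  -0.  -50.6]
160 [ 50.3  -0.  -49.5]
170 [ 46.1  -0.  -49.8]
180 [ 41.6  -0.  -49. ]
190 [ 39.1  -0.  -55.8]
200 [ 36.   -0.  -59.8]
240 [ 19.9  -0.  -62.5]
280 [  0.4  -0.  -60.2]
[-196.2 -135.8   -5.2] 0.119 cur 11.4 pos [0.5773 0.3519 0.1836] j7 -0.20 t 40.1
```

View pics/w30.png

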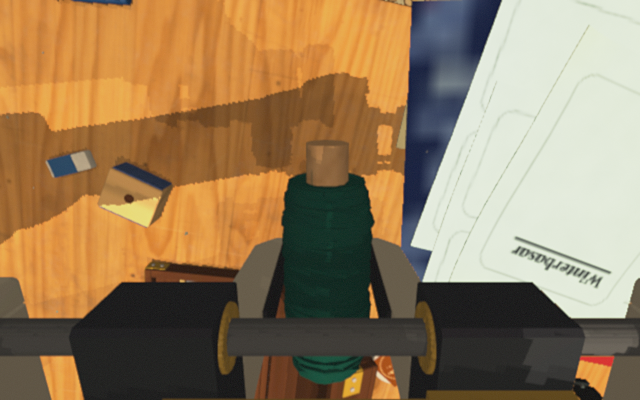

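```bash
python3 -m handwheel '[[0.3,[-15,-10,-10],0.03],[0.3,[-40,-28,-15],0.06],[0.3,[-70,-48,-15],0.1],[0.3,[-100,-69,-15],0.119],[0.3,[-130,-90,-15],0.119],[0.3,[-160,-111,-15],0.119],[0.3,[-180,-125,-10],0.119],[0.3,[-190,-134,-5],0.119],[0.3,[-191,-136,0],0.119],[0.3,[-191,-136,0],0.119],[0.3,[-191,-136,0],0.119]]' 25
python3 - <<'E'
from h import *
st(); plan([*case2w(-.001,.1266),.02],4.6)
d,P=cloud("wrist"); cv2.imwrite("pics/w31.png",d["color"][:,:,::-1])
E
```

```text
time_s: 41.07
position: [0.4814, 0.139, 0.1836]
ee_rot: [[-0.082, 0.997, 0.007], [0.997, 0.082, -0.009], [-0.01, 0.006, -1.0]]
ft_force: [-0.1, 0.1, -0.9]
opening: 0.041
41.07 [0.4814 0.139  0.1836] [-0.1  0.1 -0.9] 0.041 [-0.63  0.41  0.42  1.86 -0.19  0.9  -0.04] yaw 4.7
[-2.000e-01  1.000e-01  1.636e+02] 0.002 cur 4.7 pos [0.4814 0.139  0.1836] j7 -0.04 t 41.1
```

View pics/w31.png

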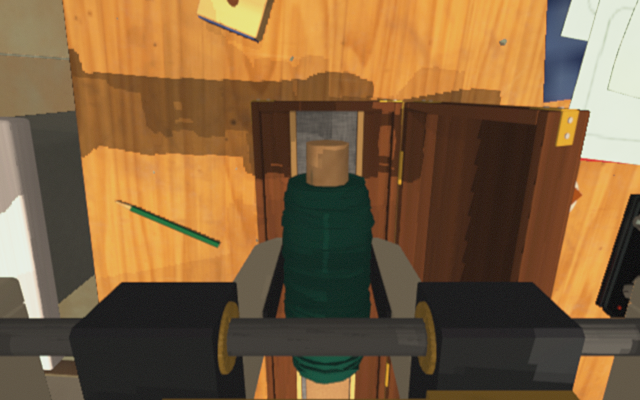

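```bash
python3 -m handwheel '[[0.3,[0,0,30],0],[0.3,[0,0,65],0],[0.3,[0,0,100],0],[0.3,[0,0,135],0],[0.3,[0,0,160],0],[0.3,[0,0,175],0],[0.3,[0,0,183],0],[0.3,[0,0,189],0],[0.3,[0,0,193],0],[0.3,[0,0,193],0]]' 25
python3 - <<'E'
from h import *
st(); s=ctrl.state();print(w2case(s["position"][:2]))
plan([*case2w(-.001,.1286),-.012],4.6)
d,P=cloud("wrist"); cv2.imwrite("pics/w32.png",d["color"][:,:,::-1])
E
```

```text
time_s: 41.95
position: [0.484, 0.1381, -0.0091]
ee_rot: [[-0.084, 0.996, 0.009], [0.996, 0.084, -0.009], [-0.01, 0.008, -1.0]]
ft_force: [-0.3, 0.3, -0.9]
opening: 0.0409
41.95 [ 0.484   0.1381 -0.0091] [-0.3  0.3 -0.9] 0.0409 [-0.5   0.7   0.25  2.04 -0.37  0.43  0.12] yaw 4.8
[0.00040316 0.12728958]
[ 1.3 -1.4  2.9] 0.004 cur 4.8 pos [ 0.484   0.1381 -0.0091] j7 0.12 t 42.0
```

View pics/w32.png

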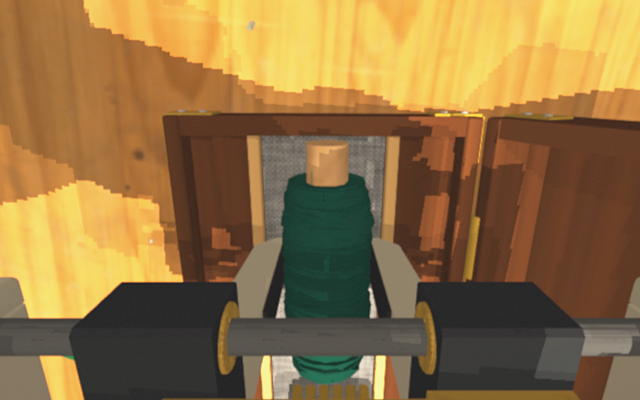

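```bash
python3 -m handwheel '[[0.3,[0,-1,1],0],[0.3,[0,-1,2],0],[0.3,[0,-1,3],0],[0.3,[1,-1,3],0],[0.3,[2,-1,3],0],[0.3,[3,-1,3],0],[0.3,[3,-1,3],0]]' 25;python3 -m handwheel '[[0.5,[0,0,0],0],[0.5,[0,0,0],0],[0.55,[0,0,0],0],[0.6,[0,0,0],0],[0.6,[0,0,0],0],[0.6,[0,0,-10],0],[0.6,[0,0,-35],0],[0.6,[0,0,-70],0],[0.6,[0,0,-105],0],[0.6,[0,0,-130],0],[0.6,[0,0,-130],0]]' 25
python3 - <<'E'
from h import *
st(); s=ctrl.state()
d,P=cloud("wrist"); cv2.imwrite("pics/w33.png",d["color"][:,:,::-1])
c=np.stack([(P[...,0]-C[0])*np.cos(A)+(P[...,1]-C[1])*np.sin(A),-(P[...,0]-C[0])*np.sin(A)+(P[...,1]-C[1])*np.cos(A),P[...,2]],-1)
m=(abs(c[...,0])<.03)&(c[...,1]<.188)&(c[...,1]>.033)&(c[...,2]>.02)&(c[...,2]<.07); q=c[m]
for lo in np.arange(.03,.19,.01):
    k=(q[:,1]>=lo)&(q[:,1]<lo+.01)
    if k.any(): print(round(lo,3),k.sum(),q[k].min(0).round(4),q[k].max(0).round(4))
E
```

```text
time_s: 42.58
position: [0.4831, 0.1413, -0.0114]
ee_rot: [[-0.084, 0.996, 0.01], [0.996, 0.084, -0.008], [-0.009, 0.009, -1.0]]
ft_force: [-0.0, -0.8, 0.1]
opening: 0.041
time_s: 43.5
position: [0.4856, 0.1431, 0.1242]
ee_rot: [[-0.083, 0.996, 0.02], [0.996, 0.084, -0.005], [-0.006, 0.02, -1.0]]
ft_force: [0.7, 0.0, -0.1]
opening: 0.0558
43.5 [0.4856 0.1431 0.1242] [ 0.7  0.  -0.1] 0.0558 [-0.61  0.49  0.4   1.94 -0.26  0.74  0.02] yaw 4.8
0.03 206 [-0.0189  0.033   0.0342] [0.0247 0.0346 0.0455]
0.07 242 [-0.0178  0.0733  0.0319] [0.0173 0.0799 0.0475]
0.08 429 [-0.0212  0.0801  0.0278] [0.0201 0.09   0.0505]
0.09 555 [-0.0211  0.09    0.0294] [0.0198 0.1    0.0508]
0.1 519 [-0.0216  0.1     0.0284] [0.0215 0.1099 0.0526]
0.11 561 [-0.0209  0.11    0.026 ] [0.0206 0.12   0.0509]
0.12 614 [-0.0215  0.12    0.0262] [0.0202 0.13   0.052 ]
0.13 578 [-0.021   0.13    0.0279] [0.0209 0.14   0.0512]
0.14 614 [-0.0209  0.14    0.0282] [0.0207 0.15   0.0518]
0.15 644 [-0.0216  0.1501  0.028 ] [0.0211 0.16   0.0514]
0.16 656 [-0.0198  0.16    0.0204] [0.0189 0.17   0.0505]
0.17 376 [-0.018   0.17    0.0206] [0.0163 0.18   0.0452]
0.18 363 [-0.0295  0.18    0.02  ] [0.0295 0.1879 0.0397]
```

View pics/w33.png

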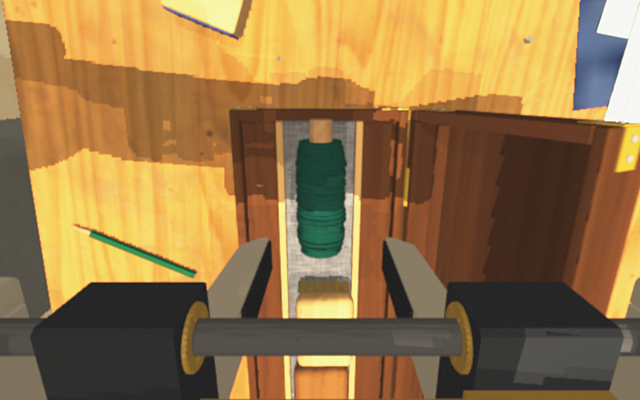

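Run:
```python
from h import *
plan([*case2w(0,.0),.20],4.6)
```

```text
[-1.327e+02  1.000e-01 -7.730e+01] 0.004 cur 4.8 pos [0.4838 0.1429 0.1217] j7 0.02 t 43.5
```

```bash
python3 -m handwheel '[[0.8,[-5,0,-20],0],[0.8,[-20,0,-50],0],[0.8,[-50,0,-77],0],[0.8,[-80,0,-77],0],[0.8,[-110,0,-77],0],[0.8,[-130,0,-77],0],[0.8,[-133,0,-77],0],[0.8,[-133,0,-77],0],[0.8,[-133,0,-77],0]]' 25
python3 - <<'E'
from h import *
st(); s=ctrl.state()
d,P=cloud("wrist"); cv2.imwrite("pics/w34.png",cv2.resize(d["color"][20:220,220:420,::-1],None,fx=3,fy=3))
c=np.stack([(P[...,0]-C[0])*np.cos(A)+(P[...,1]-C[1])*np.sin(A),-(P[...,0]-C[0])*np.sin(A)+(P[...,1]-C[1])*np.cos(A),P[...,2]],-1)
m=(abs(c[...,0])<.03)&(c[...,1]<.188)&(c[...,1]>-.2)&(c[...,2]>.02)&(c[...,2]<.07); 
n,l,stt,ce=cv2.connectedComponentsWithStats(m.astype(np.uint8))
for i in range(1,n):
    if stt[i,4]>200: q=c[l==i]; print(stt[i,4],ce[i].round(),q.min(0).round(4),q.max(0).round(4))
col=c[:, int(round(ce[1][0]))]
for i in range(40,220,4): print(i,c[i,322].round(3),end=' ')
E
```

```text
time_s: 44.3
position: [0.4931, 0.0122, 0.1988]
ee_rot: [[-0.085, 0.996, 0.014], [0.996, 0.085, -0.005], [-0.006, 0.014, -1.0]]
ft_force: [-0.8, 0.3, 0.1]
opening: 0.0745
44.3 [0.4931 0.0122 0.1988] [-0.8  0.3  0.1] 0.0745 [-0.4   0.38  0.46  1.87 -0.2   0.92  0.23] yaw 4.9
4152 [325.  47.] [-0.022   0.0726  0.0238] [0.0209 0.1562 0.0523]
8714 [326. 225.] [-0.0272 -0.186   0.0201] [0.0292 0.0335 0.051 ]
40 [-0.003  0.121  0.051] 44 [-0.003  0.118  0.048] 48 [-0.003  0.114  0.05 ] 52 [-0.003  0.111  0.05 ] 56 [-0.003  0.108  0.049] 60 [-0.003  0.104  0.05 ] 64 [-0.003  0.101  0.047] 68 [-0.003  0.098  0.047] 72 [-0.003  0.094  0.049] 76 [-0.003  0.091  0.05 ] 80 [-0.003  0.087  0.049] 84 [-0.003  0.084  0.048] 88 [-0.003  0.08   0.046] 92 [-0.003  0.077  0.046] 96 [-0.003  0.073  0.038] 100 [-0.003  0.068  0.011] 104 [-0.003  0.064  0.009] 108 [-0.003  0.06   0.008] 112 [-0.003  0.056  0.008] 116 [-0.003  0.052  0.007] 120 [-0.003  0.048  0.01 ] 124 [-0.003  0.044  0.008] 128 [-0.003  0.039  0.009] 132 [-0.003  0.035  0.009] 136 [-0.003  0.031  0.009] 140 [-0.003  0.032  0.045] 144 [-0.003  0.028  0.048] 148 [-0.003  0.024  0.048] 152 [-0.003  0.021  0.049] 156 [-0.003  0.017  0.048] 160 [-0.003  0.013  0.048] 164 [-0.003  0.009  0.048] 168 [-0.003  0.005  0.048] 172 [-0.003  0.001  0.049] 176 [-0.003 -0.003  0.048] 180 [-0.003 -0.008  0.048] 184 [-0.003 -0.012  0.048] 188 [-0.003 -0.016  0.047] 192 [-0.003 -0.02   0.048] 196 [-0.003 -0.024  0.048] 200 [-0.003 -0.028  0.048] 204 [-0.003 -0.032  0.049] 208 [-0.003 -0.046  0.021] 212 [-0.003 -0.043  0.042] 216 [-0.003 -0.046  0.048]
```

View pics/w34.png

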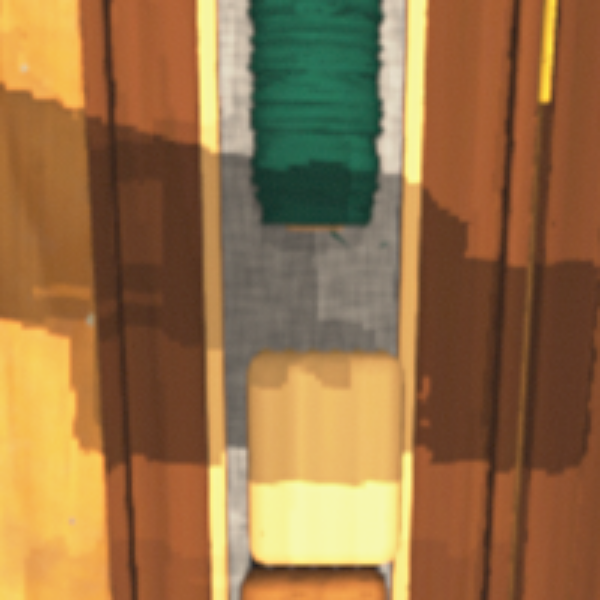

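Run:
```python
from h import *
plan([.58,-.15,.24],4); plan([.649,-.25,.16],-13)
```

```text
[-169.9   73.   -39.1] 0.017 cur 5.0 pos [0.4932 0.0128 0.1989] j7 0.23 t 44.4
[-275.   131.9   42.4] 0.313 cur 5.0 pos [0.4932 0.0128 0.1989] j7 0.23 t 44.4
```

```bash
python3 -m handwheel '[[0.8,[-15,7,-10],0.05],[0.8,[-45,21,-15],0.1],[0.8,[-78,37,-15],0.15],[0.8,[-110,53,-15],0.2],[0.8,[-143,69,-15],0.25],[0.8,[-176,85,-15],0.313],[0.8,[-209,100,-10],0.313],[0.8,[-240,116,0],0.313],[0.8,[-262,127,10],0.313],[0.8,[-275,132,25],0.313],[0.8,[-275,132,35],0.313],[0.8,[-275,132,42],0.313]]' 25 >/dev/null;  python3 -m handwheel '[[0.8,[0,0,0],0],[0.8,[0,0,0],0]]'
python3 - <<'E'
from h import *
st(); s=ctrl.state()
d,P=cloud("wrist"); cv2.imwrite("pics/w35.png",d["color"][:,:,::-1])
for r in rects(P,.008,.05,300): print(*r)
plan([.6492,-.2874,-.019],-13)
E
```

```text
time_s: 45.52
position: [0.6488, -0.2442, 0.1568]
ee_rot: [[0.22, 0.975, 0.009], [0.976, -0.22, 0.001], [0.003, 0.009, -1.0]]
ft_force: [-0.4, 0.1, 0.1]
opening: 0.0745
45.52 [ 0.6488 -0.2442  0.1568] [-0.4  0.1  0.1] 0.0745 [ 0.08  0.75  0.49  1.34 -0.37  1.13  0.39] yaw -12.7
28359 [146.  69.] [ 523.8 -107.8] [193.4 153. ] 4.4 [ 8.3 20.5 48.2]
1420 [629.  32.] [ 937.2 -189.9] [16.6 73.5] 9.1 [ 9.  17.7 31.5]
4151 [397.  88.] [ 733.3 -189.7] [ 29.7 135.2] 16.0 [ 9.1 15.1 16.7]
1688 [335. 218.] [ 649.6 -287.6] [25.1 55.8] 77.0 [12.7 29.6 31.2]
2213 [491. 250.] [ 799.8 -361.2] [26.1 96.7] 34.4 [15.4 24.1 26.6]
770 [284. 310.] [ 572.  -377.8] [20.7 59. ] 70.2 [ 9.4 21.6 30.2]
649 [289. 363.] [ 568.  -437.2] [23.4 56.9] 84.6 [28.8 30.2 31.4]
[-41.7   7.4 176.8] 0.005 cur -12.7 pos [ 0.6492 -0.245   0.1578] j7 0.39 t 45.6
```

View pics/w35.png

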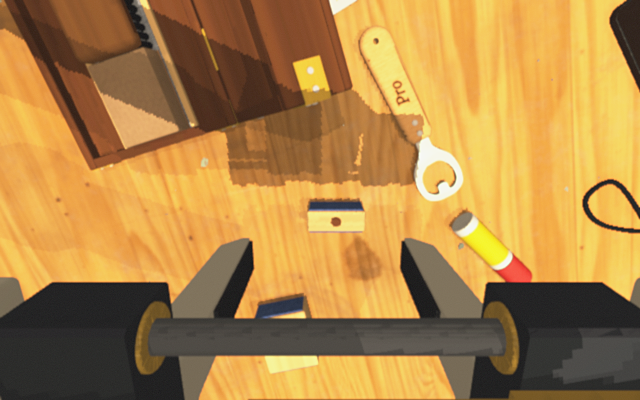

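```bash
python3 -m handwheel '[[0.77,[-20,3,30],0],[0.77,[-41,7,60],0],[0.77,[-41,7,95],0],[0.77,[-41,7,130],0],[0.77,[-41,7,155],0],[0.77,[-41,7,170],0],[0.77,[-41,7,176],0],[0.77,[-41,7,176],0],[0.77,[-41,7,176],0]]' 25;  python3 - <<'E'
from h import *
st(); s=ctrl.state()
d,P=cloud("wrist"); cv2.imwrite("pics/w36.png",d["color"][:,:,::-1])
for r in rects(P,.02,.035,300): print(*r)
plan([.6494,-.2876,-.019],-13)
E
```

```text
time_s: 46.32
position: [0.6504, -0.2871, -0.0162]
ee_rot: [[0.219, 0.976, 0.014], [0.976, -0.219, -0.002], [0.001, 0.014, -1.0]]
ft_force: [0.6, -0.1, 0.4]
opening: 0.0714
46.32 [ 0.6504 -0.2871 -0.0162] [ 0.6 -0.1  0.4] 0.0714 [ 0.18  0.95  0.41  1.42 -0.46  0.84  0.51] yaw -12.7
1645 [53. 58.] [ 555.2 -170.1] [50.2 24.2] 12.4 [20.1 20.5 21.4]
1377 [161.  33.] [ 609.8 -176.3] [52.   2.8] 5.0 [21.2 28.9 34.4]
6105 [325. 261.] [ 650. -287.] [25.  56.1] 77.5 [23.1 29.7 30.9]
631 [412. 255.] [ 689.1 -293.2] [22.  10.4] 37.2 [20.9 28.4 34.3]
649 [240. 256.] [ 612.9 -276.1] [10.8 22.1] 28.3 [21.  28.1 34.3]
1305 [603. 277.] [ 784.4 -328.3] [18.1 35.9] 58.6 [20.5 24.2 26.3]
[-0.5 -1.3  3.4] 0.005 cur -12.7 pos [ 0.6507 -0.2874 -0.0156] j7 0.51 t 46.4
```

View pics/w36.png

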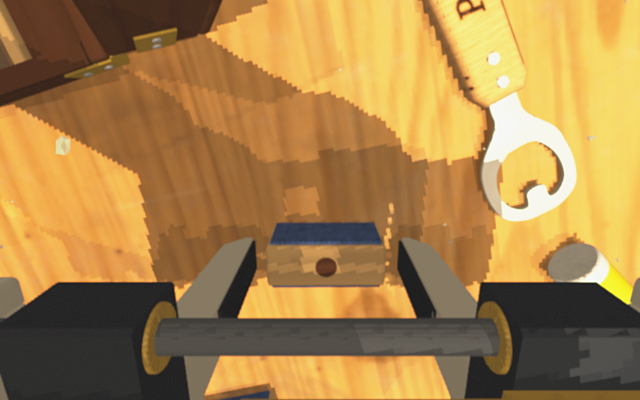

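```bash
python3 -m handwheel '[[0.77,[-0.5,-1,3],0],[0.45,[-0.5,-1,3],0],[0.45,[-0.5,-1,3],0],[0.45,[-0.5,-1,3],0],[0.45,[-0.5,-1,3],0],[0.45,[-0.5,-1,3],0],[0.45,[-0.5,-1,-7],0],[0.45,[-0.5,-1,-35],0],[0.45,[-0.5,-1,-70],0],[0.45,[-0.5,-1,-110],0],[0.45,[-0.5,-1,-150],0],[0.45,[-0.5,-1,-170],0]]' 25;python3 -m handwheel '[[0.45,[0,0,0],0],[0.45,[0,0,-30],0],[0.45,[0,0,-50],0],[0.45,[0,0,-50],0]]' 25;  python3 - <<'E'
from h import *
st(); s=ctrl.state()
d,P=cloud("wrist"); cv2.imwrite("pics/w37.png",d["color"][:,:,::-1])
T=(P-s["position"])@s["ee_rot"]*1000
for v in (210,216,220,224,230,240,250,260,270,280,290): print(v,T[v,340].round(1))
plan([*case2w(-.001,.049),.20],4.6)
E
```

```text
time_s: 47.37
position: [0.6489, -0.289, 0.1609]
ee_rot: [[0.22, 0.975, 0.022], [0.976, -0.22, -0.007], [-0.002, 0.023, -1.0]]
ft_force: [0.9, -0.8, 1.1]
opening: 0.0561
time_s: 47.7
position: [0.6494, -0.29, 0.2147]
ee_rot: [[0.22, 0.975, 0.029], [0.976, -0.22, -0.01], [-0.004, 0.03, -1.0]]
ft_force: [0.2, -0.8, -0.5]
opening: 0.0557
47.7 [ 0.6494 -0.29    0.2147] [ 0.2 -0.8 -0.5] 0.0557 [ 0.15  0.72  0.51  1.22 -0.35  1.25  0.42] yaw -12.7
210 [-61.2  16.8 216.2]
216 [-68.4  16.9 214.8]
220 [-73.8  16.9 215.3]
224 [ 12.6   7.6 -24.7]
230 [ 12.5   7.4 -32.5]
240 [ 12.1   7.  -44. ]
250 [  8.9   6.9 -48. ]
260 [  3.1   7.  -46.4]
270 [ -1.    6.9 -48.3]
280 [ -6.2   7.  -48.1]
290 [-170.    17.9  214.6]
[ 305.7 -232.6    5.2] -0.302 cur -12.7 pos [ 0.6483 -0.2893  0.2121] j7 0.42 t 47.8
```

View pics/w37.png

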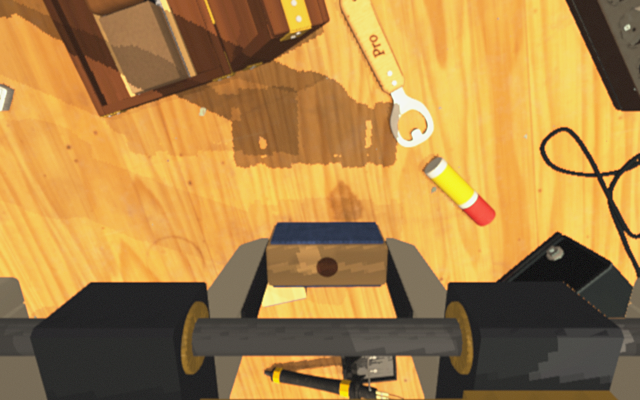

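```bash
python3 -m handwheel '[[0.45,[12,-9,-10],-0.03],[0.45,[36,-27,-15],-0.06],[0.45,[66,-50,-15],-0.1],[0.45,[96,-73,-15],-0.15],[0.45,[126,-96,-15],-0.2],[0.45,[156,-119,-15],-0.25],[0.45,[186,-142,-15],-0.302],[0.45,[216,-165,-10],-0.302],[0.45,[246,-187,-5],-0.302],[0.45,[276,-210,0],-0.302],[0.45,[300,-228,5],-0.302],[0.45,[306,-233,5],-0.302]]' 25 >/dev/null;  python3 -m handwheel '[[0.45,[0,0,0],0],[0.45,[0,0,0],0]]' 25
python3 - <<'E'
from h import *
st(); s=ctrl.state()
plan([*case2w(-.001,.049),.05],4.6)
E
```

```text
time_s: 48.92
position: [0.4818, 0.0673, 0.1949]
ee_rot: [[-0.091, 0.996, 0.012], [0.996, 0.092, -0.007], [-0.008, 0.011, -1.0]]
ft_force: [-1.1, 0.5, -1.1]
opening: 0.0558
48.92 [0.4818 0.0673 0.1949] [-1.1  0.5 -1.1] 0.0558 [-0.51  0.37  0.45  1.89 -0.19  0.91  0.12] yaw 5.3
[ -6.8   4.7 145. ] 0.011 cur 5.3 pos [0.4818 0.0673 0.1949] j7 0.12 t 48.9
```

```bash
python3 -m handwheel '[[0.45,[-3,3,25],0.01],[0.45,[-7,5,55],0.01],[0.45,[-7,5,85],0.01],[0.45,[-7,5,105],0.01],[0.45,[-7,5,115],0.01],[0.45,[-7,5,115],0.01],[0.45,[-7,5,115],0.01]]' 25
python3 - <<'E'
from h import *
st(); s=ctrl.state()
d,P=cloud("wrist"); cv2.imwrite("pics/w38.png",d["color"][:,:,::-1])
print(w2case(s["position"][:2]));plan([*case2w(-.001,.049),-.008],4.6)
E
```

```text
time_s: 49.5
position: [0.4895, 0.0586, 0.0801]
ee_rot: [[-0.079, 0.997, 0.012], [0.997, 0.079, -0.008], [-0.008, 0.011, -1.0]]
ft_force: [0.7, 0.1, -0.1]
opening: 0.0558
49.5 [0.4895 0.0586 0.0801] [ 0.7  0.1 -0.1] 0.0558 [-0.42  0.54  0.37  2.01 -0.31  0.63  0.23] yaw 4.6
[-0.00050473  0.04757796]
[ 1.8 -2.2 88.8] -0.0 cur 4.6 pos [0.49   0.059  0.0808] j7 0.23 t 49.5
```

View pics/w38.png

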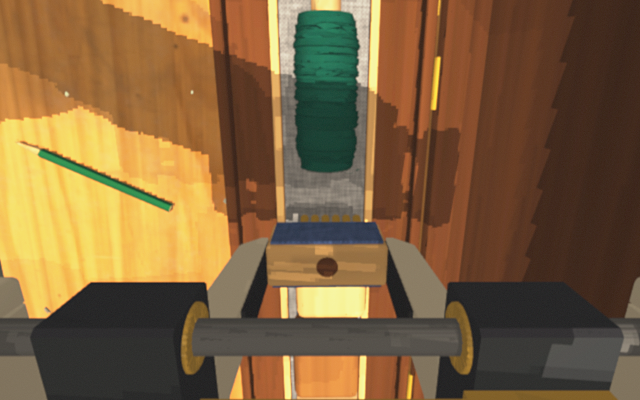

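```bash
python3 -m handwheel '[[0.45,[1,-2,20],0],[0.45,[1,-2,40],0],[0.45,[1,-2,55],0],[0.45,[1,-2,65],0],[0.45,[1,-2,72],0],[0.45,[1,-2,78],0],[0.45,[1,-2,83],0],[0.45,[1,-2,86],0],[0.45,[1,-2,88],0],[0.45,[1,-2,88],0]]' 25
python3 - <<'E'
from h import *
st(); s=ctrl.state()
print(w2case(s["position"][:2]))
d,P=cloud("wrist"); cv2.imwrite("pics/w39.png",d["color"][:,:,::-1])
E
```

```text
time_s: 50.38
position: [0.4892, 0.0592, -0.0072]
ee_rot: [[-0.08, 0.997, 0.014], [0.997, 0.08, -0.007], [-0.008, 0.013, -1.0]]
ft_force: [0.6, 0.3, -1.1]
opening: 0.0557
50.38 [ 0.4892  0.0592 -0.0072] [ 0.6  0.3 -1.1] 0.0557 [-0.34  0.69  0.26  2.07 -0.4   0.41  0.3 ] yaw 4.6
[-0.00068577  0.04823808]
```

View pics/w39.png

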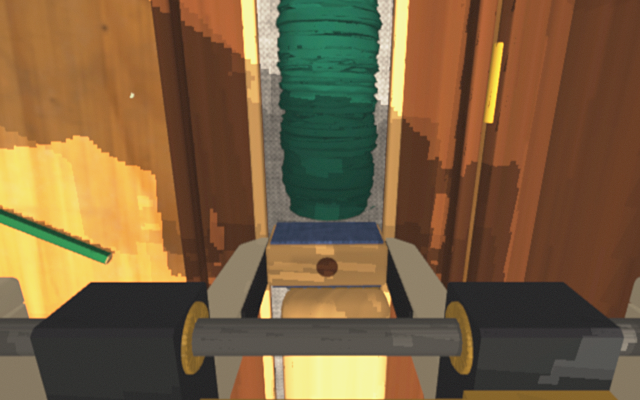

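```bash
python3 -m handwheel '[[0.45,[0,0,1],0],[0.45,[0,0,2],0],[0.45,[0,0,3],0],[0.45,[0,0,3],0]]' 25;python3 -m handwheel '[[0.73,[0,0,0],0],[0.73,[0,0,0],0],[0.73,[0,0,0],0],[0.73,[0,0,0],0],[0.73,[0,0,-10],0],[0.73,[0,0,-35],0],[0.73,[0,0,-70],0],[0.73,[0,0,-105],0],[0.73,[0,0,-140],0],[0.73,[0,0,-170],0],[0.73,[0,0,-190],0],[0.73,[0,0,-190],0]]' 25;python3 - <<'E'
from h import *
plan([*case2w(0,-.045),.23],4.6)
E
```

```text
time_s: 50.77
position: [0.4896, 0.0592, -0.0099]
ee_rot: [[-0.08, 0.997, 0.014], [0.997, 0.08, -0.007], [-0.008, 0.014, -1.0]]
ft_force: [0.4, 0.7, 0.3]
opening: 0.0557
time_s: 51.77
position: [0.4897, 0.0606, 0.1851]
ee_rot: [[-0.08, 0.997, 0.024], [0.997, 0.08, -0.005], [-0.006, 0.024, -1.0]]
ft_force: [0.4, 0.0, -0.4]
opening: 0.0677
[-94.8   1.2 -44.3] -0.0 cur 4.6 pos [0.4897 0.0606 0.1851] j7 0.14 t 51.8
```

```bash
python3 -m handwheel '[[0.73,[-15,0,-20],0],[0.73,[-45,0,-40],0],[0.73,[-75,0,-44],0],[0.73,[-92,0,-44],0],[0.73,[-95,0,-44],0],[0.73,[-95,0,-44],0],[0.73,[-95,0,-44],0]]' 25;python3 - <<'E'
from h import *
st(); s=ctrl.state()
d,P=cloud("wrist"); cv2.imwrite("pics/w40.png",cv2.resize(d["color"][0:320,180:480,::-1],None,fx=1.85,fy=1.85))
c=np.stack([(P[...,0]-C[0])*np.cos(A)+(P[...,1]-C[1])*np.sin(A),-(P[...,0]-C[0])*np.sin(A)+(P[...,1]-C[1])*np.cos(A),P[...,2]],-1)
u=[i for i in range(300,350)]
prof=np.nanmedian(c[:,315:335],1)
for i in range(0,330,3): print(i,(prof[i]*1000).round(0)[1:],end=';')
E
```

```text
time_s: 52.35
position: [0.4956, -0.0323, 0.229]
ee_rot: [[-0.081, 0.996, 0.022], [0.997, 0.081, -0.003], [-0.005, 0.022, -1.0]]
ft_force: [0.5, 0.1, 0.7]
opening: 0.0681
52.35 [ 0.4956 -0.0323  0.229 ] [0.5 0.1 0.7] 0.0681 [-0.34  0.35  0.5   1.82 -0.19  0.99  0.31] yaw 4.7
0 [115.  48.];3 [113.  48.];6 [110.  49.];9 [107.  50.];12 [105.  49.];15 [102.  49.];18 [100.  48.];21 [97. 48.];24 [94. 49.];27 [92. 49.];30 [89. 49.];33 [86. 49.];36 [84. 46.];39 [81. 47.];42 [79. 46.];45 [76. 45.];48 [73. 45.];51 [72. 30.];54 [71.  9.];57 [68.  9.];60 [65.  8.];63 [60. 36.];66 [57. 38.];69 [54. 38.];72 [51. 38.];75 [49. 39.];78 [46. 38.];81 [43. 38.];84 [40. 39.];87 [37. 36.];90 [34.  9.];93 [31. 47.];96 [28. 47.];99 [25. 48.];102 [22. 48.];105 [19. 48.];108 [16. 48.];111 [13. 48.];114 [10. 48.];117 [ 7. 48.];120 [ 4. 48.];123 [ 1. 48.];126 [-2. 48.];129 [-5. 48.];132 [-8. 48.];135 [-11.  48.];138 [-14.  48.];141 [-17.  48.];144 [-21.  48.];147 [-24.  48.];150 [-27.  48.];153 [-30.  48.];156 [-33.  48.];159 [-37.  46.];162 [-46.  14.];165 [-44.  44.];168 [-46.  47.];171 [-50.  48.];174 [-53. 
[... 190 characters left out ...]
.  48.];213 [-97.  48.];216 [-101.   48.];219 [-104.   48.];222 [-108.   48.];225 [-112.   47.];228 [-120.   36.];231 [-124.   36.];234 [-128.   36.];237 [-132.   36.];240 [-135.   36.];243 [-139.   36.];246 [-143.   36.];249 [-147.   36.];252 [-151.   36.];255 [-155.   36.];258 [-159.   36.];261 [-163.   36.];264 [-167.   36.];267 [-171.   36.];270 [-175.   36.];273 [-179.   36.];276 [-183.   36.];279 [-207.    0.];282 [-212.   -0.];285 [-216.    1.];288 [-221.    0.];291 [-225.    0.];294 [-230.    0.];297 [-235.   -0.];300 [-239.    0.];303 [-244.    0.];306 [-249.    0.];309 [-253.    0.];312 [-258.    0.];315 [-263.    0.];318 [-14. 356.];321 [-13. 358.];324 [-13. 359.];327 [-14. 359.];
```

View pics/w40.png

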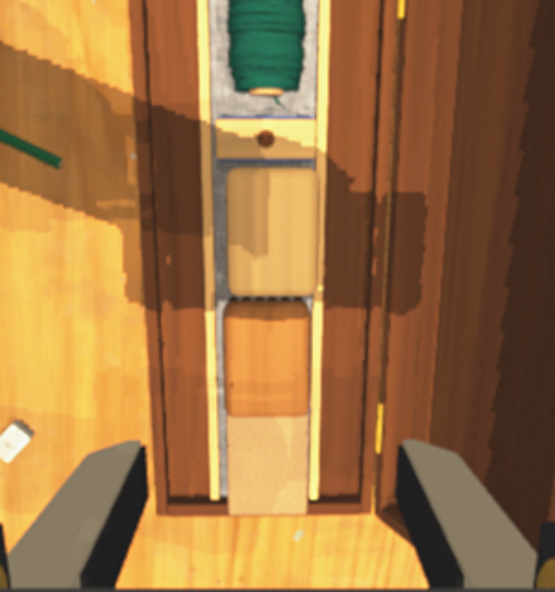

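The row is complete and flat: cork top at 36 mm, brushes at 48, short block at 38, spool at 50. I also see small gaps of about 3, 3 and 8 mm. Before shutting the lid I'll locate the knob.

Run:
```python
from h import *
for n in("scene","side"):
    d,P=cloud(n)
    c=np.stack([(P[...,0]-C[0])*np.cos(A)+(P[...,1]-C[1])*np.sin(A),-(P[...,0]-C[0])*np.sin(A)+(P[...,1]-C[1])*np.cos(A),P[...,2]],-1)
    m=(abs(c[...,1])<.03)&(c[...,0]>.12)&(c[...,0]<.22)&(c[...,2]>.12)&(c[...,2]<.22); q=c[m]
    k=q[q[:,2]>.158]; print(n,m.sum(),len(k),k.mean(0) if len(k) else '',k.min(0) if len(k) else'',k.max(0) if len(k) else '')
    cv2.imwrite(f"pics/{n}41.png",cv2.resize(d["color"][120:300,230:430,::-1],None,fx=3,fy=3))
plan([*case2w(.16,0),.25],94.6)
```

```text
scene 130 35 [ 0.15555455 -0.00241666  0.1695205 ] [ 0.12975909 -0.01157527  0.15861512] [0.16750884 0.00843031 0.18185074]
side 146 43 [0.16203704 0.00904382 0.1701534 ] [ 0.15159034 -0.00465303  0.15803998] [0.17251361 0.01797776 0.17782208]
[ 42.6 161.9 -17.5] -1.568 cur 4.8 pos [ 0.496  -0.0319  0.2291] j7 0.31 t 52.5
```

View pics/side41.png

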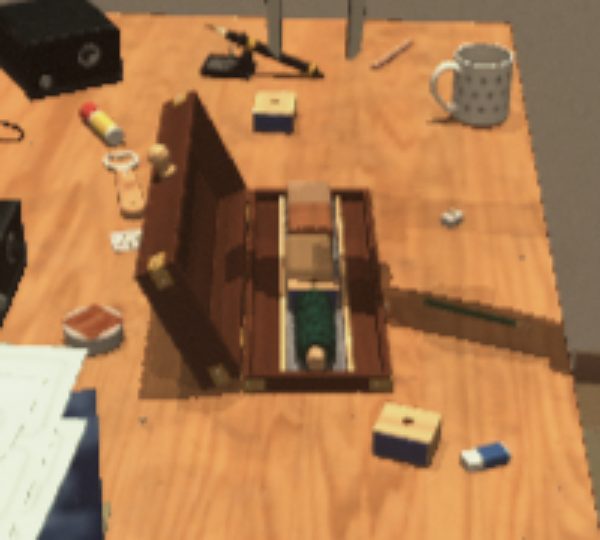

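```bash
python3 -m handwheel '[[0.6,[2,5,-5],-0.12],[0.6,[5,15,-10],-0.24],[0.6,[8,30,-15],-0.36],[0.6,[12,45,-18],-0.48],[0.6,[16,60,-18],-0.6],[0.6,[20,75,-18],-0.72],[0.6,[24,90,-18],-0.84],[0.6,[28,105,-18],-0.96],[0.6,[32,120,-18],-1.08],[0.6,[36,138,-18],-1.2],[0.6,[40,152,-18],-1.32],[0.6,[43,162,-18],-1.44]]' 20 >/dev/null;  python3 -m handwheel '[[0.6,[0,0,0],-0.1],[0.6,[0,0,0],-0.13],[0.6,[0,0,0],-0.13],[0.6,[0,0,0],-0.13]]'
python3 - <<'E'
from h import *
st(); s=ctrl.state()
d,P=cloud("wrist"); cv2.imwrite("pics/w42.png",d["color"][:,:,::-1])
c=np.stack([(P[...,0]-C[0])*np.cos(A)+(P[...,1]-C[1])*np.sin(A),-(P[...,0]-C[0])*np.sin(A)+(P[...,1]-C[1])*np.cos(A),P[...,2]],-1)
m=(abs(c[...,1])<.03)&(c[...,0]>.12)&(c[...,0]<.22)&(c[...,2]>.163)&(c[...,2]<.21); q=c[m]; print(len(q),q.mean(0),q.min(0),q.max(0))
plan([*case2w(.162,0),.12],94.6)
E
```

```text
time_s: 53.83
position: [0.6539, 0.0279, 0.2491]
ee_rot: [[-0.996, -0.091, 0.021], [-0.091, 0.996, -0.002], [-0.021, -0.004, -1.0]]
ft_force: [0.1, -0.1, 0.4]
opening: 0.0556
53.83 [0.6539 0.0279 0.2491] [ 0.1 -0.1  0.4] 0.0556 [-0.12  0.57  0.08  1.34 -0.04  1.22  1.62] yaw 95.2
685 [ 0.16101122 -0.00066733  0.17291167] [ 0.15110646 -0.0122886   0.16313857] [0.17450587 0.01122421 0.1782433 ]
[  1.7  -3.  129.3] 0.01 cur 95.2 pos [0.6539 0.0276 0.2493] j7 1.62 t 53.9
```

View pics/w42.png

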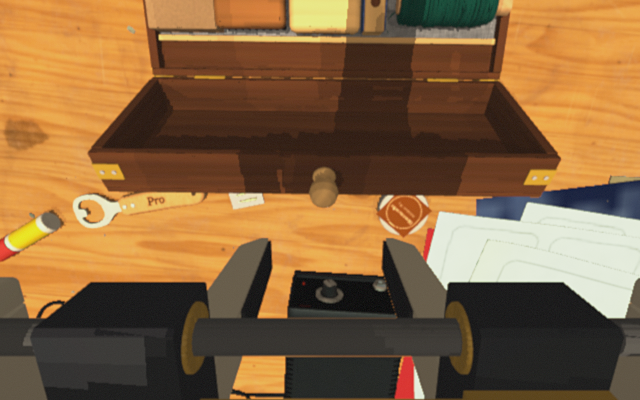

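```bash
python3 -m handwheel '[[0.6,[1,-3,30],0],[0.6,[1,-3,60],0],[0.6,[1,-3,90],0],[0.6,[1,-3,110],0],[0.6,[1,-3,122],0],[0.6,[1,-3,128],0],[0.6,[1,-3,128],0],[0.6,[1,-3,128],0]]' 20;  python3 - <<'E'
from h import *
st(); s=ctrl.state()
d,P=cloud("wrist"); cv2.imwrite("pics/w43.png",d["color"][:,:,::-1])
print(w2case(s["position"][:2]))
E
```

```text
time_s: 54.55
position: [0.6564, 0.0244, 0.1219]
ee_rot: [[-0.996, -0.091, 0.022], [-0.091, 0.996, -0.003], [-0.022, -0.005, -1.0]]
ft_force: [1.0, 0.0, 0.6]
opening: 0.0555
54.55 [0.6564 0.0244 0.1219] [1.  0.  0.6] 0.0555 [-0.11  0.68  0.07  1.51 -0.05  0.94  1.63] yaw 95.2
[1.63109381e-01 8.06101339e-05]
```

View pics/w43.png

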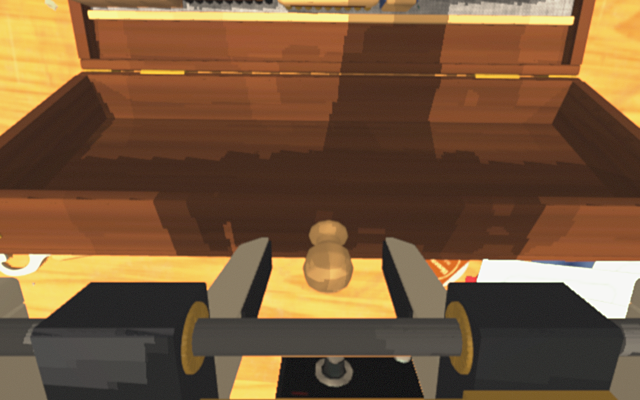

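```bash
python3 -m handwheel '[[0.1,[0,0,0],0],[0.1,[0,0,0],0],[0.1,[0,0,0],0],[0.1,[0,0,0],0],[0.1,[0,0,0],0],[0.1,[0,0,0],0],[0.1,[0,0,0],0]]' 25;  python3 - <<'E'
from h import *
st(); s=ctrl.state()
p=w2case(s["position"][:2]); print(p)
k=lambda t:np.array([-.170*np.cos(t)+.022*np.sin(t),.022*np.cos(t)+.170*np.sin(t)])
th0=1.97
ux=np.array([np.cos(A),np.sin(A),0])
for th in (1.9,1.8,1.7,1.6,1.5,1.4,1.3,1.2,1.1,1.0,.9):
    dk=k(th)-k(th0); print(th,np.round(s["ee_rot"].T@(dk[0]*ux+np.array([0,0,dk[1]]))*1000,0))
E
```

```text
time_s: 55.18
position: [0.6568, 0.025, 0.1227]
ee_rot: [[-0.996, -0.091, 0.024], [-0.091, 0.996, -0.002], [-0.023, -0.004, -1.0]]
ft_force: [-0.7, 0.3, 1.3]
opening: 0.0222
55.18 [0.6568 0.025  0.1227] [-0.7  0.3  1.3] 0.0222 [-0.11  0.67  0.07  1.51 -0.05  0.94  1.63] yaw 95.2
[0.16361811 0.00069291]
1.9 [10.  0. -6.]
1.8 [ 26.   0. -13.]
1.7 [ 42.   0. -19.]
1.6 [ 59.   1. -23.]
1.5 [ 76.   1. -25.]
1.4 [ 93.   1. -25.]
1.3 [110.   1. -24.]
1.2 [127.   1. -21.]
1.1 [143.   1. -17.]
1.0 [159.   2. -11.]
0.9 [175.   2.  -3.]
```

```bash
python3 -m handwheel '[[0.1,[10,0,-6],0],[0.1,[26,0,-13],0],[0.1,[42,0,-19],0],[0.1,[59,1,-23],0],[0.1,[76,1,-25],0],[0.1,[93,1,-25],0],[0.1,[110,1,-24],0],[0.1,[127,1,-21],0],[0.1,[143,1,-17],0],[0.1,[159,2,-11],0],[0.1,[159,2,-11],0]]' 25;  python3 - <<'E'
from h import *
st(); s=ctrl.state()
p=w2case(s["position"][:2]); print(p)
k=lambda t:np.array([-.170*np.cos(t)+.022*np.sin(t),.022*np.cos(t)+.170*np.sin(t)])
r=np.array([p[0]-.074,s["position"][2]+.0455-.02]); th0=np.arctan2(r[1],-r[0])-np.arctan2(.022,.170); print("theta",th0,np.hypot(*r))
ux=np.array([np.cos(A),np.sin(A),0])
for th in (.9,.8,.7,.6,.5,.4,.3,.2,.1,.05,0,-.02):
    dk=k(th)-k(th0); print(th,np.round(s["ee_rot"].T@(dk[0]*ux+np.array([0,0,dk[1]]))*1000,0))
E
```

```text
time_s: 56.1
position: [0.4962, 0.0124, 0.1326]
ee_rot: [[-0.996, -0.091, 0.024], [-0.091, 0.996, -0.001], [-0.024, -0.003, -1.0]]
ft_force: [-7.9, 0.5, 19.1]
opening: 0.0222
56.1 [0.4962 0.0124 0.1326] [-7.9  0.5 19.1] 0.0222 [-0.12  0.44  0.07  1.95 -0.04  0.73  1.63] yaw 95.2
[0.00251112 0.00095274]
theta 1.0175356317895259 0.1735488439737754
0.9 [18.  0.  9.]
0.8 [32.  0. 18.]
0.7 [46.  1. 29.]
0.6 [58.  1. 41.]
0.5 [69.  1. 54.]
0.4 [79.  1. 68.]
0.3 [87.  1. 83.]
0.2 [94.  1. 99.]
0.1 [ 99.   1. 115.]
0.05 [101.   1. 123.]
0 [103.   2. 132.]
-0.02 [103.   2. 135.]
```

```bash
python3 -m handwheel '[[0.1,[18,0,9],0],[0.1,[32,0,18],0],[0.1,[46,1,29],0],[0.1,[58,1,41],0],[0.1,[69,1,54],0],[0.1,[79,1,68],0],[0.1,[87,1,83],0],[0.1,[94,1,99],0],[0.1,[99,1,115],0],[0.1,[101,1,121],0],[0.1,[101,1,121],0]]' 25;  python3 - <<'E'
from h import *
st(); s=ctrl.state()
p=w2case(s["position"][:2]); print(p)
r=np.array([p[0]-.074,s["position"][2]+.0455-.02]); th0=np.arctan2(r[1],-r[0])-np.arctan2(.022,.170); print("theta",th0,np.hypot(*r))
d,P=cloud("wrist"); cv2.imwrite("pics/w44.png",d["color"][:,:,::-1])
E
```

```text
time_s: 57.02
position: [0.403, 0.0049, 0.0107]
ee_rot: [[-0.995, -0.092, 0.033], [-0.092, 0.996, -0.0], [-0.033, -0.003, -0.999]]
ft_force: [2.0, 2.3, 15.8]
opening: 0.0224
57.02 [0.403  0.0049 0.0107] [ 2.   2.3 15.8] 0.0224 [-0.09  0.57  0.03  2.32 -0.06  0.23  1.66] yaw 95.3
[-0.09098526  0.00100337]
theta 0.08715305046791844 0.16890473396690464
```

View pics/w44.png

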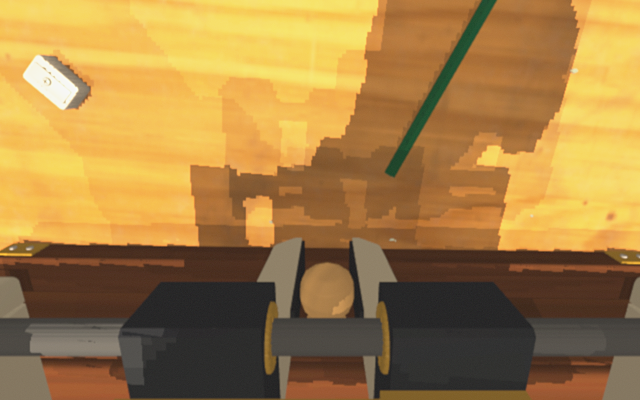

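```bash
python3 -m handwheel '[[0.1,[1,0,4],0],[0.1,[1,0,8],0],[0.1,[1,0,11],0],[0.1,[1,0,13],0],[0.1,[1,0,13],0]]' 25;  python3 - <<'E'
from h import *
st()
E
```

```text
time_s: 57.48
position: [0.4049, 0.0051, 0.0001]
ee_rot: [[-0.995, -0.092, 0.039], [-0.092, 0.996, 0.001], [-0.039, -0.003, -0.999]]
ft_force: [-2.5, 1.2, 23.8]
opening: 0.0223
57.48 [4.049e-01 5.100e-03 1.000e-04] [-2.5  1.2 23.8] 0.0223 [-0.09  0.59  0.02  2.32 -0.06  0.19  1.66] yaw 95.3
```

```bash
python3 -m handwheel '[[0.1,[0,0,2],0],[0.1,[0,0,4],0],[0.1,[0,0,6],0],[0.1,[0,0,6],0]]' 25;  python3 - <<'E'
from h import *
st()
d,P=cloud("side")
m=(abs(P[...,0]-.493)<.1)&(abs(P[...,1]-.013)<.2)&(P[...,2]>.055)&(P[...,2]<.1); q=P[m]; x=((q[:,:2]-C)@[np.cos(A),np.sin(A)]); print([(i,np.median(q[abs(x-i/1000)<5e-3,2]).round(4)) for i in (-65,-30,0,30,65)])
E
```

```text
time_s: 57.82
position: [0.4056, 0.0052, -0.0037]
ee_rot: [[-0.995, -0.093, 0.042], [-0.093, 0.996, 0.001], [-0.042, -0.003, -0.999]]
ft_force: [-5.9, 1.0, 27.5]
opening: 0.0222
57.82 [ 0.4056  0.0052 -0.0037] [-5.9  1.  27.5] 0.0222 [-0.08  0.6   0.02  2.33 -0.06  0.17  1.66] yaw 95.3
[(-65, np.float64(0.0897)), (-30, np.float64(0.0855)), (0, np.float64(0.08)), (30, np.float64(0.0745)), (65, np.float64(0.0677))]
```

Run:
```python
from h import *
for n in("scene","side"):
    d,P=cloud(n); cv2.imwrite(f"pics/{n}45.png",cv2.resize(d["color"][150:270,230:400,::-1],None,fx=4.5,fy=4.5))
```

```text
(no output)
```

View pics/scene45.png

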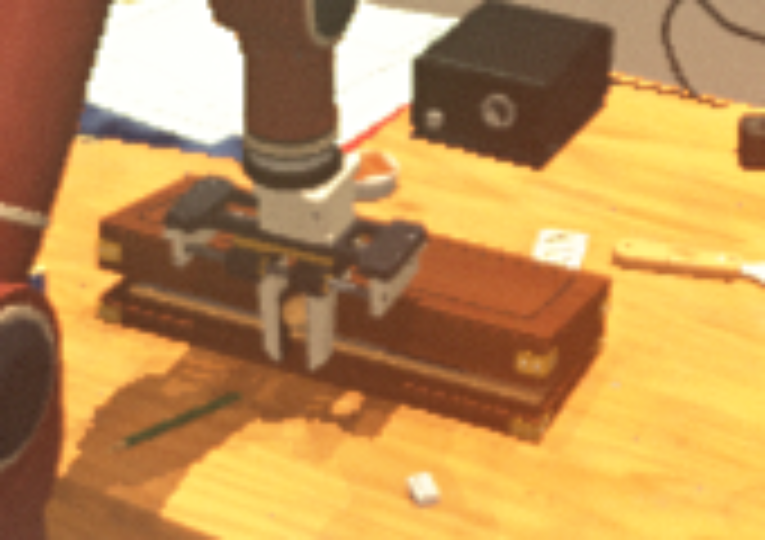

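View pics/side45.png

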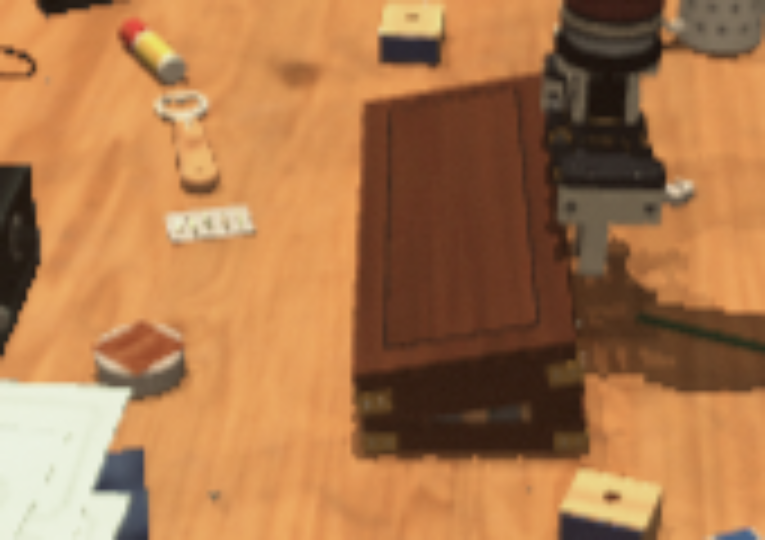

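The lid still stands about 0.17 rad open because the fingers slid down the knob. I'll let go, rise, and press the lid's front edge down with shut fingers.

```bash
python3 -m handwheel '[[0.6,[0,0,-2],0],[0.6,[0,0,-2],0],[0.6,[0,0,-2],0],[0.6,[0,0,-2],0],[0.6,[1,0,-25],0],[0.6,[1,0,-60],0],[0.6,[1,0,-95],0],[0.6,[1,0,-125],0],[0.6,[1,0,-140],0],[0.6,[1,0,-140],0]]' 25;  python3 - <<'E'
from h import *
st(); plan([*case2w(-.058,0),.09],94.6)
d,P=cloud("side")
m=(abs(P[...,0]-.493)<.1)&(abs(P[...,1]-.013)<.2)&(P[...,2]>.055)&(P[...,2]<.1); q=P[m]; x=((q[:,:2]-C)@[np.cos(A),np.sin(A)]); print([(i,np.median(q[abs(x-i/1000)<5e-3,2]).round(4)) for i in (-65,-30,0,30,65)])
E
```

```text
time_s: 58.8
position: [0.401, 0.005, 0.1388]
ee_rot: [[-0.994, -0.093, 0.049], [-0.093, 0.996, 0.001], [-0.049, -0.003, -0.999]]
ft_force: [0.2, 0.7, -0.7]
opening: 0.0559
58.8 [0.401  0.005  0.1388] [ 0.2  0.7 -0.7] 0.0559 [-0.13  0.29  0.07  2.2  -0.03  0.61  1.64] yaw 95.3
[-32.6  -1.5  50.5] 0.012 cur 95.3 pos [0.401  0.005  0.1388] j7 1.64 t 58.8
[(-65, np.float64(0.0883)), (-30, np.float64(0.0892)), (0, np.float64(0.0831)), (30, np.float64(0.0762)), (65, np.float64(0.0681))]
```

```bash
python3 -m handwheel '[[0,[-10,-1,0],0],[0,[-25,-1,10],0],[0,[-33,-1,20],0],[0,[-33,-1,35],0],[0,[-33,-1,50],0],[0,[-33,-1,56],0],[0,[-33,-1,62],0],[0,[-33,-1,68],0],[0,[-33,-1,74],0],[0,[-33,-1,80],0]]' 25;  python3 - <<'E'
from h import *
st()
d,P=cloud("side")
m=(abs(P[...,0]-.493)<.1)&(abs(P[...,1]-.013)<.2)&(P[...,2]>.055)&(P[...,2]<.1); q=P[m]; x=((q[:,:2]-C)@[np.cos(A),np.sin(A)]); print([(i,np.median(q[abs(x-i/1000)<5e-3,2]).round(4)) for i in (-65,-30,0,30,65)])
E
```

```text
time_s: 59.68
position: [0.4347, 0.007, 0.0598]
ee_rot: [[-0.995, -0.092, 0.042], [-0.092, 0.996, 0.001], [-0.042, -0.003, -0.999]]
ft_force: [-13.6, -0.6, 56.5]
opening: 0.0009
59.68 [0.4347 0.007  0.0598] [-13.6  -0.6  56.5] 0.0009 [-0.11  0.48  0.05  2.2  -0.06  0.42  1.66] yaw 95.3
[(-65, np.float64(0.0898)), (-30, np.float64(0.0868)), (0, np.float64(0.0806)), (30, np.float64(0.0754)), (65, np.float64(0.0679))]
```

56 N and it hasn't moved, so something is blocking the lid. I'll back off and look.

```bash
python3 -m handwheel '[[0,[0,0,-20],0],[0,[0,0,-50],0],[0,[0,0,-80],0],[0,[0,0,-110],0],[0,[0,0,-130],0],[0,[0,0,-130],0]]' 25;  python3 - <<'E'
from h import *
st()
for n,b in(("scene",(170,270,240,380)),("side",(160,260,290,390))):
    d=ctrl.snapshot(n); cv2.imwrite(f"pics/{n}46.png",cv2.resize(d["color"][b[0]:b[1],b[2]:b[3],::-1],None,fx=5.7,fy=5.7,interpolation=cv2.INTER_CUBIC))
E
```

```text
time_s: 60.23
position: [0.4322, 0.0068, 0.1937]
ee_rot: [[-0.994, -0.092, 0.052], [-0.092, 0.996, 0.002], [-0.052, -0.003, -0.999]]
ft_force: [-0.9, -0.8, -0.5]
opening: 0.0003
60.23 [0.4322 0.0068 0.1937] [-0.9 -0.8 -0.5] 0.0003 [-0.14  0.25  0.08  2.05 -0.03  0.8   1.63] yaw 95.3
```

View pics/scene46.png

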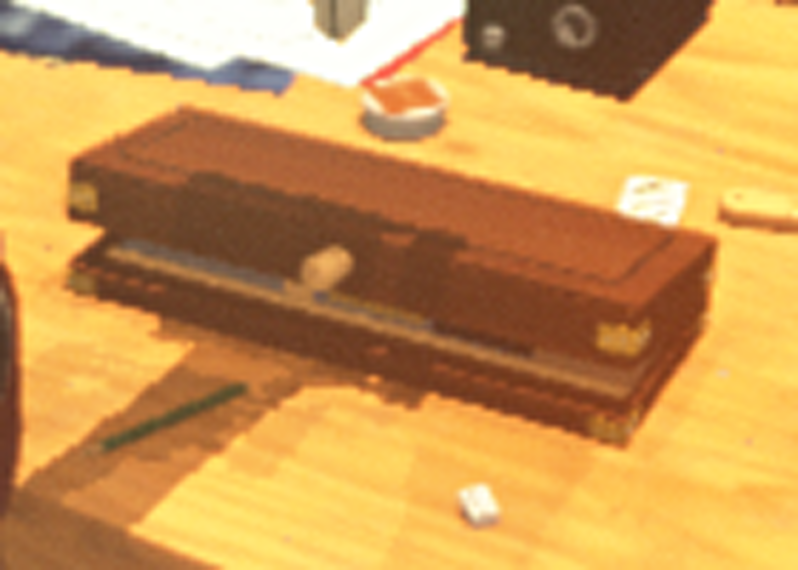

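View pics/side46.png

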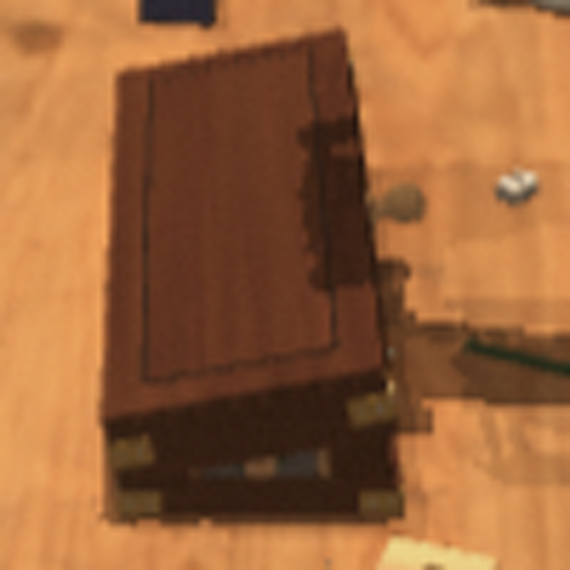

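The likely cause is the spool. Its core end is visible in the end gap at side46 (262,465). The core sits at 21 to 37 mm, above the 20 mm base wall, so the lid's end wall is coming down on it. I'll take the tilt out, reopen the lid and shift the spool a few mm in -y.

```bash
for k in 1 2 3; do python3 -m handwheel '[[0.6,[-40,0,0],0],[0.6,[-80,0,0],0]]' >/dev/null; python3 -m handwheel '[[0.6,[0,0,0],0],[0.6,[0,0,0],0],[0.6,[0,0,0],0]]' | egrep 'rot|pos';  python3 -m handwheel '[[0.6,[40,0,0],0],[0.6,[80,0,0],0]]' >/dev/null; python3 -m handwheel '[[0.6,[0,0,0],0],[0.6,[0,0,0],0],[0.6,[0,0,0],0]]' | egrep 'rot|pos|time'; done
python3 - <<'E'
from h import *
plan([*case2w(-.0898,0),.12],94.6)
E
```

```text
position: [0.5046, 0.0138, 0.1898]
ee_rot: [[-0.995, -0.092, 0.033], [-0.092, 0.996, 0.001], [-0.033, -0.002, -0.999]]
time_s: 61.17
position: [0.4231, 0.0062, 0.186]
ee_rot: [[-0.995, -0.092, 0.032], [-0.092, 0.996, 0.001], [-0.032, -0.002, -0.999]]
position: [0.5031, 0.0135, 0.1886]
ee_rot: [[-0.995, -0.092, 0.031], [-0.092, 0.996, 0.001], [-0.031, -0.002, -1.0]]
time_s: 62.0
position: [0.4236, 0.0062, 0.1864]
ee_rot: [[-0.995, -0.092, 0.034], [-0.092, 0.996, 0.001], [-0.034, -0.002, -0.999]]
position: [0.5042, 0.0135, 0.1896]
ee_rot: [[-0.995, -0.092, 0.034], [-0.092, 0.996, 0.001], [-0.034, -0.002, -0.999]]
time_s: 62.83
position: [0.4249, 0.0062, 0.1873]
ee_rot: [[-0.995, -0.092, 0.037], [-0.092, 0.996, 0.001], [-0.037, -0.003, -0.999]]
[23.3 -0.1 66.5] 0.012 cur 95.3 pos [0.4249 0.0062 0.1873] j7 1.63 t 62.8
```

```bash
python3 -m handwheel '[[0.6,[10,0,20],0.012],[0.6,[18,0,40],0.012],[0.6,[18,0,65],0.012],[0.6,[18,0,95],0.012],[0.6,[17,0,125],0.012],[0.6,[16,0,150],0.012],[0.6,[15,0,160],0.012],[0.6,[15,0,164],0.012],[0.6,[15,0,164],0.012]]' 25
python3 - <<'E'
from h import *
st(); print(w2case(ctrl.state()["position"][:2]))
d,P=cloud("wrist"); cv2.imwrite("pics/w47.png",d["color"][:,:,::-1])
E
```

```text
time_s: 63.58
position: [0.4141, 0.0048, 0.0216]
ee_rot: [[-0.996, -0.08, 0.031], [-0.08, 0.997, 0.001], [-0.031, -0.002, -1.0]]
ft_force: [-4.6, 0.0, -3.1]
opening: 0.0558
63.58 [0.4141 0.0048 0.0216] [-4.6  0.  -3.1] 0.0558 [-0.1   0.55  0.04  2.28 -0.08  0.28  1.66] yaw 94.6
[-7.99852467e-02  4.50424407e-05]
```

View pics/w47.png

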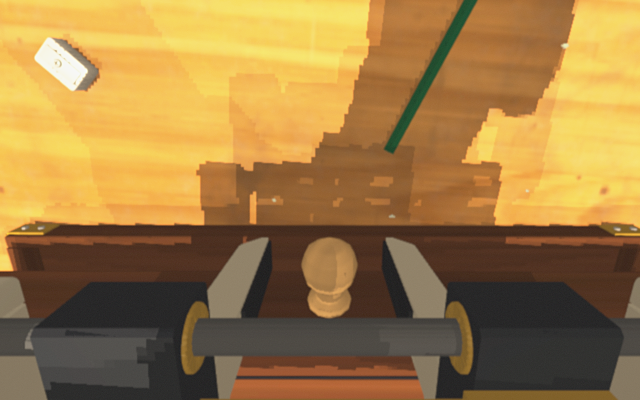

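```bash
python3 -m handwheel '[[0.6,[4,0,0],0],[0.6,[9,0,-1],0],[0.6,[9,0,-1],0],[0.1,[9,0,-1],0],[0.1,[9,0,-1],0],[0.1,[9,0,-1],0],[0.1,[9,0,-1],0],[0.1,[9,0,-1],0],[0.1,[9,0,-1],0],[0.1,[9,0,-1],0]]' 30
python3 - <<'E'
from h import *
st(); s=ctrl.state();p=w2case(s["position"][:2]);print(p)
k=lambda t:np.array([-.170*np.cos(t)+.022*np.sin(t),.022*np.cos(t)+.170*np.sin(t)])
th0=.18
ux=np.array([np.cos(A),np.sin(A),0])
for th in (.3,.4,.5,.6,.7,.8,.9,1.0,1.1,1.2):
    dk=k(th)-k(th0); print(th,np.round(s["ee_rot"].T@(dk[0]*ux+np.array([0,0,dk[1]]))*1000,0))
E
```

```text
time_s: 64.47
position: [0.4056, 0.0052, 0.023]
ee_rot: [[-0.996, -0.081, 0.033], [-0.081, 0.997, 0.002], [-0.033, -0.001, -0.999]]
ft_force: [-0.9, 3.2, 2.4]
opening: 0.0222
64.47 [0.4056 0.0052 0.023 ] [-0.9  3.2  2.4] 0.0222 [-0.09  0.54  0.04  2.3  -0.08  0.27  1.66] yaw 94.6
[-0.08840703  0.00112132]
0.3 [ -8.  -0. -19.]
0.4 [-16.  -0. -34.]
0.5 [-26.  -0. -48.]
0.6 [-37.  -0. -61.]
0.7 [-50.  -0. -73.]
0.8 [-63.  -0. -83.]
0.9 [-78.  -0. -92.]
1.0 [ -93.   -0. -100.]
1.1 [-109.   -0. -106.]
1.2 [-126.   -0. -110.]
```

```bash
python3 -m handwheel '[[0.1,[-3,0,-8],0],[0.1,[-8,0,-19],0],[0.1,[-16,0,-34],0],[0.1,[-26,0,-48],0],[0.1,[-37,0,-61],0],[0.1,[-50,0,-73],0],[0.1,[-63,0,-83],0],[0.1,[-78,0,-92],0],[0.1,[-93,0,-100],0],[0.1,[-109,0,-106],0],[0.1,[-109,0,-106],0]]' 30
python3 - <<'E'
from h import *
st(); s=ctrl.state();p=w2case(s["position"][:2]);print(p)
d,P=cloud("wrist"); cv2.imwrite("pics/w48.png",d["color"][:,:,::-1])
k=lambda t:np.array([-.170*np.cos(t)+.022*np.sin(t),.022*np.cos(t)+.170*np.sin(t)])
r=np.array([p[0]-.002-.074,s["position"][2]+.0475-.02]); th0=np.arctan2(r[1],-r[0])-np.arctan2(.022,.170); print("theta",th0,np.hypot(*r))
ux=np.array([np.cos(A),np.sin(A),0])
for th in np.arange(1.2,2.0,.1):
    dk=k(th)-k(th0); print(th.round(2),np.round(s["ee_rot"].T@(dk[0]*ux+np.array([0,0,dk[1]]))*1000,0))
E
```

```text
time_s: 65.38
position: [0.5109, 0.0135, 0.1296]
ee_rot: [[-0.996, -0.081, 0.029], [-0.081, 0.997, 0.001], [-0.029, -0.001, -1.0]]
ft_force: [6.3, 1.4, -18.3]
opening: 0.0219
65.38 [0.5109 0.0135 0.1296] [  6.3   1.4 -18.3] 0.0219 [-0.13  0.46  0.08  1.92 -0.05  0.73  1.64] yaw 94.6
[0.01719595 0.00096626]
theta 1.083917826605423 0.1677373535748778
1.2 [-19.  -0.  -5.]
1.3 [-36.  -0.  -8.]
1.4 [-53.  -0.  -9.]
1.5 [-70.  -0.  -9.]
1.6 [-87.  -0.  -6.]
1.7 [-104.   -0.   -2.]
1.8 [-120.   -0.    4.]
1.9 [-136.   -0.   11.]
```

View pics/w48.png

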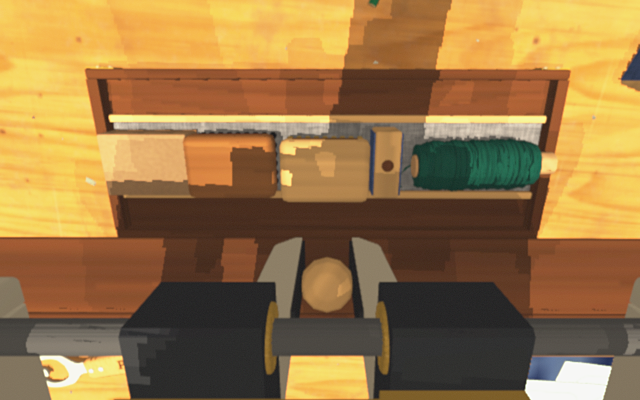

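The spool's core overhangs the right end wall at (550,163). The cork also looks near the left wall at (100,165). I'll measure both ends.

Run:
```python
from h import *
d,P=cloud("wrist")
c=np.stack([(P[...,0]-C[0])*np.cos(A)+(P[...,1]-C[1])*np.sin(A),-(P[...,0]-C[0])*np.sin(A)+(P[...,1]-C[1])*np.cos(A),P[...,2]],-1)*1000
for v in (100,150,170):
  print(v)
  for u in list(range(84,130,4))+list(range(524,572,4)): print(u,c[v,u].round(0)[1:],end=' ')
prof=np.nanmedian(c[158:170],0)
print(); 
for u in range(180,560,4): print(u,prof[u].round(0)[1:],end=' ')
cv2.imwrite("pics/w49.png",cv2.resize(d["color"][60:240,80:300,::-1],None,fx=3.6,fy=3.2))
```

```text
100
84 [-212.    0.] 88 [-209.    1.] 92 [-193.   21.] 96 [-190.   20.] 100 [-187.   20.] 104 [-187.   14.] 108 [-187.    8.] 112 [-184.    8.] 116 [-180.    8.] 120 [-176.   10.] 124 [-175.    6.] 128 [-170.    8.] 524 [167.   9.] 528 [171.   8.] 532 [174.   8.] 536 [178.   8.] 540 [181.   8.] 544 [185.   7.] 548 [186.  11.] 552 [186.  16.] 556 [188.  19.] 560 [190.  20.] 564 [194.  20.] 568 [209.   1.] 150
84 [-221.    2.] 88 [-218.    0.] 92 [-214.    0.] 96 [-210.    1.] 100 [-185.   35.] 104 [-181.   36.] 108 [-178.   36.] 112 [-175.   35.] 116 [-172.   35.] 120 [-168.   36.] 124 [-165.   35.] 128 [-162.   36.] 524 [155.  43.] 528 [159.  41.] 532 [162.  42.] 536 [166.  41.] 540 [185.  15.] 544 [185.  20.] 548 [189.  19.] 552 [192.  21.] 556 [208.   0.] 560 [212.  -0.] 564 [216.  -1.] 568 [220.  -1.] 170
84 [-226.    0.] 88 [-222.    1.] 92 [-219.   -0.] 96 [-214.    1.] 100 [nan nan] 104 [-184.   37.] 108 [-181.   37.] 112 [-177.   37.] 116 [-175.   36.] 120 [-171.   36.] 124 [-168.   36.] 128 [-164.   36.] 524 [155.  48.] 528 [158.  49.] 532 [161.  49.] 536 [165.  47.] 540 [169
[... 882 characters left out ...]
35.] 376 [40. 37.] 380 [43. 38.] 384 [46. 38.] 388 [49. 38.] 392 [52. 38.] 396 [56. 38.] 400 [60. 35.] 404 [69.  8.] 408 [72.  8.] 412 [72. 26.] 416 [72. 37.] 420 [73. 46.] 424 [77. 46.] 428 [80. 46.] 432 [82. 48.] 436 [85. 48.] 440 [88. 48.] 444 [91. 49.] 448 [95. 49.] 452 [98. 48.] 456 [101.  48.] 460 [104.  50.] 464 [107.  49.] 468 [110.  49.] 472 [114.  48.] 476 [117.  47.] 480 [119.  49.] 484 [123.  48.] 488 [126.  48.] 492 [130.  47.] 496 [132.  48.] 500 [135.  49.] 504 [138.  49.] 508 [142.  48.] 512 [144.  49.] 516 [148.  49.] 520 [150.  50.] 524 [154.  48.] 528 [158.  48.] 532 [161.  48.] 536 [165.  46.] 540 [168.  46.] 544 [176.  37.] 548 [180.  38.] 552 [183.  38.] 556 [186.  38.]
```

View pics/w49.png

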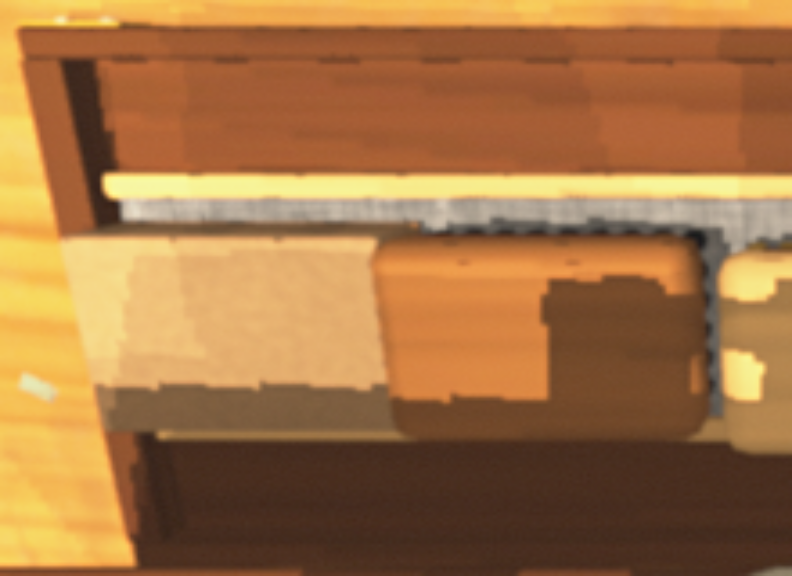

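```bash
python3 -m handwheel '[[0.1,[-8,0,-3],0],[0.1,[-19,0,-6],0],[0.1,[-36,0,-9],0],[0.1,[-53,0,-10],0],[0.1,[-70,0,-10],0],[0.1,[-87,0,-7],0],[0.1,[-104,0,-3],0],[0.1,[-120,0,3],0],[0.1,[-136,0,10],0],[0.1,[-136,0,10],0]]' 30;python3 -m handwheel '[[0.6,[0,0,0],0],[0.6,[0,0,0],0],[0.6,[0,0,0],0],[0.6,[0,0,-20],0],[0.6,[0,0,-50],0],[0.6,[0,0,-85],0],[0.6,[0,0,-115],0],[0.6,[0,0,-130],0],[0.6,[0,0,-130],0]]' 25
python3 - <<'E'
from h import *
st(); s=ctrl.state()
d,P=cloud("scene")
c=np.stack([(P[...,0]-C[0])*np.cos(A)+(P[...,1]-C[1])*np.sin(A),-(P[...,0]-C[0])*np.sin(A)+(P[...,1]-C[1])*np.cos(A),P[...,2]],-1)
for z in(.05,.08,.11,.14):
    m=(abs(c[...,2]-z)<.004)&(abs(c[...,1])<.17)&(abs(c[...,1])>.05)&(c[...,0]>.03)&(c[...,0]<.25)
    print(z,m.sum(),np.round(np.percentile(c[m][:,0],[2,50,98]),3) if m.any() else'')
plan([*case2w(0,.122),.26],4.6)
E
```

```text
time_s: 66.32
position: [0.6436, 0.024, 0.1204]
ee_rot: [[-0.997, -0.08, 0.022], [-0.08, 0.997, 0.0], [-0.022, -0.002, -1.0]]
ft_force: [-1.5, -0.3, -11.3]
opening: 0.0221
time_s: 67.07
position: [0.644, 0.0239, 0.257]
ee_rot: [[-0.996, -0.08, 0.035], [-0.08, 0.997, 0.001], [-0.035, -0.002, -0.999]]
ft_force: [1.1, -0.1, -0.0]
opening: 0.056
67.07 [0.644  0.0239 0.257 ] [ 1.1 -0.1 -0. ] 0.056 [-0.13  0.54  0.1   1.37 -0.05  1.2   1.62] yaw 94.6
0.05 122 [0.118 0.126 0.132]
0.08 124 [0.13  0.137 0.145]
0.11 134 [0.142 0.149 0.159]
0.14 6 [0.152 0.162 0.172]
[148.8 121.2 -10.8] -1.571 cur 94.6 pos [0.6423 0.0239 0.2538] j7 1.62 t 67.1
```

```bash
python3 -m handwheel '[[0.65,[10,8,-5],0.12],[0.65,[25,20,-10],0.24],[0.65,[40,32,-10],0.36],[0.65,[55,45,-10],0.48],[0.65,[70,57,-10],0.6],[0.65,[85,69,-10],0.72],[0.65,[100,81,-10],0.84],[0.65,[115,93,-10],0.96],[0.65,[130,105,-10],1.08],[0.65,[140,114,-10],1.2],[0.65,[149,121,-10],1.32],[0.65,[149,121,-10],1.44]]' 25 >/dev/null; python3 -m handwheel '[[0.65,[0,0,0],0.1],[0.65,[0,0,0],0.13],[0.65,[0,0,30],0.13],[0.65,[0,0,60],0.13],[0.65,[0,0,90],0.13],[0.65,[0,0,120],0.13],[0.65,[0,0,140],0.13],[0.65,[0,0,140],0.13]]'
python3 - <<'E'
from h import *
st(); s=ctrl.state()
d,P=cloud("wrist"); cv2.imwrite("pics/w50.png",d["color"][:,:,::-1])
print(w2case(s["position"][:2]));plan([*case2w(0.0,.122),-.010],4.6)
E
```

```text
time_s: 68.78
position: [0.4796, 0.1334, 0.1128]
ee_rot: [[-0.078, 0.997, 0.015], [0.997, 0.078, -0.003], [-0.004, 0.015, -1.0]]
ft_force: [-0.3, 0.7, 0.1]
opening: 0.0604
68.78 [0.4796 0.1334 0.1128] [-0.3  0.7  0.1] 0.0604 [-0.58  0.5   0.38  1.97 -0.27  0.71  0.04] yaw 4.5
[-0.00432201  0.12292825]
[ -0.7   0.  125.1] -0.002 cur 4.5 pos [0.4816 0.1337 0.1151] j7 0.04 t 68.8
```

View pics/w50.png

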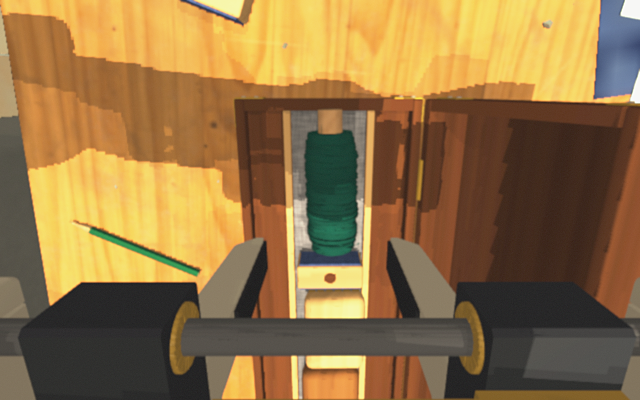

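```bash
python3 -m handwheel '[[0.65,[-1,1,30],0],[0.65,[-1,1,60],0],[0.65,[-1,1,90],0],[0.65,[-1,1,110],0],[0.65,[-1,1,120],0],[0.65,[-1,1,124],0],[0.3,[-1,1,124],0],[0.3,[-1,1,124],0],[0.3,[-1,1,124],0],[0.3,[-1,1,124],0],[0.3,[-1,1,124],0],[0.3,[-1,1,124],0]]' 20
python3 - <<'E'
from h import *
st(); s=ctrl.state(); print(w2case(s["position"][:2]))
E
```

```text
time_s: 69.83
position: [0.4859, 0.1329, -0.0076]
ee_rot: [[-0.078, 0.997, 0.021], [0.997, 0.078, -0.0], [-0.002, 0.021, -1.0]]
ft_force: [-0.5, 0.7, 6.9]
opening: 0.0415
69.83 [ 0.4859  0.1329 -0.0076] [-0.5  0.7  6.9] 0.0415 [-0.48  0.7   0.25  2.05 -0.39  0.42  0.14] yaw 4.5
[0.0019033 0.1219829]
```

```bash
python3 -m handwheel '[[0.3,[0,-1,-1],0],[0.3,[-2,-2,-1],0],[0.3,[-4,-2,-1],0],[0.3,[-6,-2,-1],0],[0.3,[-8,-2,-1],0],[0.3,[-8.5,-2,-1],0],[0.3,[-8.5,-2,0],0],[0.3,[-8.5,-2,0.5],0]]' 20; python3 -m handwheel '[[0.5,[0,0,0],0],[0.5,[0,0,0],0],[0.55,[0,0,0],0],[0.6,[0,0,0],0],[0.6,[0,0,0],0],[0.6,[0,0,-10],0],[0.6,[0,0,-35],0],[0.6,[0,0,-70],0],[0.6,[0,0,-105],0],[0.6,[0,0,-130],0],[0.6,[0,0,-150],0],[0.6,[0,0,-150],0]]' 25;  python3 - <<'E'
from h import *
st(); s=ctrl.state()
d,P=cloud("wrist"); cv2.imwrite("pics/w51.png",d["color"][:,:,::-1])
c=np.stack([(P[...,0]-C[0])*np.cos(A)+(P[...,1]-C[1])*np.sin(A),-(P[...,0]-C[0])*np.sin(A)+(P[...,1]-C[1])*np.cos(A),P[...,2]],-1)*1000
m=(abs(c[...,0])<15)&(abs(c[...,1])<215)
for v in range(80,280,4):
    k=m[v]
    if k.sum()>5:
        q=c[v][k]; j=abs(q[:,0])<6; print(v,np.nanmedian(q[j],0).round(0)[1:],end=' ')
E
```

```text
time_s: 70.5
position: [0.4847, 0.1239, -0.0077]
ee_rot: [[-0.078, 0.997, 0.021], [0.997, 0.078, -0.0], [-0.002, 0.021, -1.0]]
ft_force: [-2.1, -1.1, 9.5]
opening: 0.0409
time_s: 71.5
position: [0.4844, 0.1245, 0.1469]
ee_rot: [[-0.078, 0.997, 0.03], [0.997, 0.078, 0.003], [0.0, 0.03, -1.0]]
ft_force: [0.3, 0.2, 0.0]
opening: 0.056
71.5 [0.4844 0.1245 0.1469] [0.3 0.2 0. ] 0.056 [-0.59  0.44  0.41  1.94 -0.24  0.78  0.04] yaw 4.5
80 [201.   0.] 84 [197.   0.] 88 [194.  20.] 92 [190.  20.] 96 [187.  20.] 100 [183.   9.] 104 [180.   8.] 108 [178.  37.] 112 [174.  37.] 116 [171.  37.] 120 [168.  37.] 124 [165.  38.] 128 [161.  38.] 132 [159.  46.] 136 [156.  47.] 140 [153.  48.] 144 [149.  48.] 148 [146.  48.] 152 [143.  50.] 156 [139.  49.] 160 [136.  49.] 164 [133.  49.] 168 [129.  49.] 172 [126.  49.] 176 [122.  48.] 180 [119.  49.] 184 [115.  49.] 188 [112.  50.] 192 [108.  47.] 196 [105.  48.] 200 [102.  50.] 204 [98. 50.] 208 [95. 50.] 212 [90. 48.] 216 [87. 49.] 220 [83. 49.] 224 [79. 48.] 228 [75. 49.] 232 [71. 47.] 236 [67. 46.] 240 [58. 35.] 244 [55. 38.] 248 [51. 38.] 252 [48. 39.] 256 [43. 38.] 260 [39. 38.] 264 [32. 32.] 268 [33. 42.] 272 [31. 47.] 276 [28. 47.]
```

View pics/w51.png

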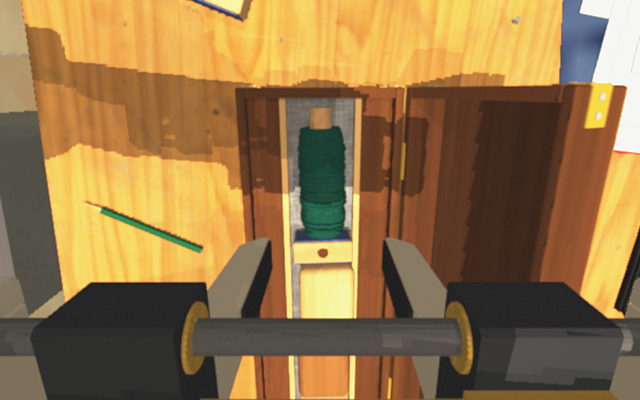

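Spool is now clear of the end wall, with its far end at about 179 and the wall at 186. Shutting the lid again.

```bash
python3 -m handwheel '[[0.6,[0,0,-30],0],[0.6,[0,0,-65],0],[0.6,[0,0,-100],-0.1],[0.6,[0,0,-115],-0.22]]' 25 >/dev/null
python3 - <<'E'
from h import *
plan([*case2w(.156,0),.26],94.6)
E
```

```text
[-146.1  130.4    7.7] -1.348 cur 17.4 pos [0.4811 0.1243 0.2628] j7 0.15 t 71.9
```

```bash
python3 -m handwheel '[[0.6,[-10,9,0],-0.12],[0.6,[-25,22,0],-0.24],[0.6,[-40,35,0],-0.36],[0.6,[-55,49,0],-0.48],[0.6,[-70,62,0],-0.6],[0.6,[-85,75,0],-0.72],[0.6,[-100,89,0],-0.84],[0.6,[-115,102,0],-0.96],[0.6,[-130,115,0],-1.08],[0.6,[-140,124,0],-1.2],[0.6,[-146,130,0],-1.348],[0.6,[-146,130,0],-1.348]]' 25 >/dev/null; python3 -m handwheel '[[0.6,[0,0,0],-0.05],[0.6,[0,0,0],-0.05],[0.6,[0,0,0],-0.05]]'
python3 - <<'E'
from h import *
st(); s=ctrl.state()
d,P=cloud("wrist")
c=np.stack([(P[...,0]-C[0])*np.cos(A)+(P[...,1]-C[1])*np.sin(A),-(P[...,0]-C[0])*np.sin(A)+(P[...,1]-C[1])*np.cos(A),P[...,2]],-1)
m=(abs(c[...,1])<.03)&(c[...,0]>.12)&(c[...,0]<.22)&(c[...,2]>.166)&(c[...,2]<.21); q=c[m]; print(len(q),q.mean(0),q.min(0),q.max(0))
plan([*case2w(.156,0),.123],94.6)
E
```

```text
time_s: 73.13
position: [0.648, 0.0221, 0.2641]
ee_rot: [[-0.991, -0.128, 0.025], [-0.128, 0.992, 0.002], [-0.025, -0.001, -1.0]]
ft_force: [0.3, 0.5, -1.2]
opening: 0.0558
73.13 [0.648  0.0221 0.2641] [ 0.3  0.5 -1.2] 0.0558 [-0.12  0.54  0.09  1.34 -0.05  1.24  1.67] yaw 97.3
643 [ 0.15280994 -0.0008873   0.17779174] [ 0.14284969 -0.01209644  0.16713008] [0.16653507 0.01054128 0.18353859]
[  2.3   1.6 141.5] 0.048 cur 97.4 pos [0.6482 0.0222 0.2645] j7 1.68 t 73.2
```

```bash
python3 -m handwheel '[[0.6,[1,1,30],0.048],[0.6,[2,1,65],0.048],[0.6,[2,1,100],0.048],[0.6,[2,1,122],0.048],[0.6,[2,1,134],0.048],[0.6,[2,1,140],0.048],[0.6,[2,1,140],0.048],[0.1,[2,1,140],0.048],[0.1,[2,1,140],0.048],[0.1,[2,1,140],0.048],[0.1,[2,1,140],0.048],[0.1,[2,1,140],0.048]]' 30;python3 -m handwheel '[[0.1,[0,0,0],0],[0.1,[0,0,0],0],[0.1,[0,0,0],0]]' 30
python3 - <<'E'
from h import *
st(); s=ctrl.state();p=w2case(s["position"][:2]);print(p)
k=lambda t:np.array([-.170*np.cos(t)+.022*np.sin(t),.022*np.cos(t)+.170*np.sin(t)])
th0=1.935
ux=np.array([np.cos(A),np.sin(A),0])
for th in np.arange(1.8,.85,-.1):
    dk=k(th)-k(th0); print(th.round(2),np.round(s["ee_rot"].T@(dk[0]*ux+np.array([0,0,dk[1]]))*1000,0))
E
```

```text
time_s: 74.18
position: [0.6501, 0.0232, 0.1254]
ee_rot: [[-0.996, -0.08, 0.027], [-0.08, 0.997, 0.002], [-0.027, -0.0, -1.0]]
ft_force: [-0.1, 0.5, -0.3]
opening: 0.0272
time_s: 74.43
position: [0.65, 0.0247, 0.1254]
ee_rot: [[-0.996, -0.081, 0.027], [-0.081, 0.997, 0.004], [-0.027, 0.002, -1.0]]
ft_force: [0.0, 2.5, -0.3]
opening: 0.0221
74.43 [0.65   0.0247 0.1254] [ 0.   2.5 -0.3] 0.0221 [-0.12  0.66  0.09  1.53 -0.07  0.93  1.64] yaw 94.7
[0.15673197 0.00088593]
1.8 [ 21.   0. -10.]
1.7 [ 37.   0. -16.]
1.6 [ 54.   0. -20.]
1.5 [ 71.   0. -22.]
1.4 [ 88.   0. -23.]
1.3 [105.   0. -22.]
1.2 [122.   0. -19.]
1.1 [138.   0. -14.]
1.0 [154.   0.  -8.]
0.9 [170.   0.  -0.]
```

```bash
python3 -m handwheel '[[0.1,[8,0,-4],0],[0.1,[21,0,-10],0],[0.1,[37,0,-16],0],[0.1,[54,0,-20],0],[0.1,[71,0,-22],0],[0.1,[88,0,-23],0],[0.1,[105,0,-22],0],[0.1,[122,0,-19],0],[0.1,[138,0,-14],0],[0.1,[154,0,-8],0],[0.1,[154,0,-8],0]]' 30
python3 - <<'E'
from h import *
st(); s=ctrl.state();p=w2case(s["position"][:2]);print(p)
k=lambda t:np.array([-.170*np.cos(t)+.022*np.sin(t),.022*np.cos(t)+.170*np.sin(t)])
r=np.array([p[0]-.0013-.074,s["position"][2]+.047-.02]); th0=np.arctan2(r[1],-r[0])-np.arctan2(.022,.170); print("theta",th0,np.hypot(*r))
ux=np.array([np.cos(A),np.sin(A),0])
for th in (.9,.8,.7,.6,.5,.4,.3,.2,.1,.05,0,-.02):
    dk=k(th)-k(th0); print(th,np.round(s["ee_rot"].T@(dk[0]*ux+np.array([0,0,dk[1]]))*1000,0))
E
```

```text
time_s: 75.35
position: [0.4938, 0.0124, 0.1301]
ee_rot: [[-0.996, -0.082, 0.026], [-0.081, 0.997, 0.005], [-0.026, 0.002, -1.0]]
ft_force: [-2.8, 2.2, 5.4]
opening: 0.0224
75.35 [0.4938 0.0124 0.1301] [-2.8  2.2  5.4] 0.0224 [-0.13  0.44  0.09  1.96 -0.06  0.72  1.65] yaw 94.7
[0.00014167 0.00116101]
theta 0.9959743796081117 0.1741899424812551
0.9 [15. -0.  7.]
0.8 [29. -0. 17.]
0.7 [43. -0. 27.]
0.6 [55. -0. 39.]
0.5 [66. -0. 52.]
0.4 [76. -0. 66.]
0.3 [84. -0. 81.]
0.2 [91. -0. 97.]
0.1 [ 96.  -0. 113.]
0.05 [ 98.  -0. 122.]
0 [100.  -0. 130.]
-0.02 [100.  -0. 133.]
```

```bash
python3 -m handwheel '[[0.1,[15,0,7],0],[0.1,[29,0,17],0],[0.1,[43,0,27],0],[0.1,[55,0,39],0],[0.1,[66,0,52],0],[0.1,[76,0,66],0],[0.1,[84,0,81],0],[0.1,[91,0,97],0],[0.1,[96,0,113],0],[0.1,[98,0,122],0],[0.1,[100,0,128],0],[0.1,[100,0,130],0]]' 30
python3 - <<'E'
from h import *
st()
def lid():
    d,P=cloud("side")
    m=(abs(P[...,0]-.493)<.1)&(abs(P[...,1]-.013)<.2)&(P[...,2]>.055)&(P[...,2]<.1); q=P[m]; x=((q[:,:2]-C)@[np.cos(A),np.sin(A)]); print([(i,np.median(q[abs(x-i/1000)<5e-3,2]).round(4)) for i in (-65,-30,0,30,65)])
lid()
E
```

```text
time_s: 76.35
position: [0.3971, 0.0048, -0.0029]
ee_rot: [[-0.996, -0.082, 0.024], [-0.082, 0.997, 0.005], [-0.025, 0.003, -1.0]]
ft_force: [-2.1, 1.9, 2.2]
opening: 0.0222
76.35 [ 0.3971  0.0048 -0.0029] [-2.1  1.9  2.2] 0.0222 [-0.08  0.6   0.03  2.33 -0.1   0.19  1.69] yaw 94.7
[(-65, np.float64(0.0663)), (-30, np.float64(0.0664)), (0, np.float64(0.0663)), (30, np.float64(0.0664)), (65, np.float64(0.0657))]
```

The lid is now level, with its top at about 66 mm from front to back. A small extra push, then I'll release and withdraw.

```bash
python3 -m handwheel '[[0.1,[0,0,2],0],[0.1,[0,0,3],0],[0.1,[0,0,3],0]]' 30;python3 -m handwheel '[[0.6,[0,0,0],0],[0.6,[0,0,0],0],[0.6,[0,0,0],0],[0.6,[0,0,0],0],[0.6,[0,0,-25],0],[0.6,[0,0,-60],0],[0.6,[0,0,-95],0],[0.6,[0,0,-130],0],[0.6,[0,0,-160],0],[0.6,[0,0,-180],0],[0.6,[0,0,-180],0]]' 30
python3 - <<'E'
from h import *
st()
for n in("side","scene","wrist"):
    d,P=cloud(n)
    m=(abs(P[...,0]-.493)<.1)&(abs(P[...,1]-.013)<.2)&(P[...,2]>.055)&(P[...,2]<.1); q=P[m]; x=((q[:,:2]-C)@[np.cos(A),np.sin(A)]); print([(i,np.median(q[abs(x-i/1000)<5e-3,2]).round(4)) for i in (-65,-30,0,30,65)])
    cv2.imwrite(f"pics/{n}60.png",cv2.resize(d["color"][120:330,200:460,::-1],None,fx=2.8,fy=2.8))
E
```

```text
time_s: 76.65
position: [0.3972, 0.0048, -0.0039]
ee_rot: [[-0.996, -0.082, 0.025], [-0.082, 0.997, 0.005], [-0.026, 0.003, -1.0]]
ft_force: [-4.0, 2.4, 21.9]
opening: 0.0223
time_s: 77.57
position: [0.3955, 0.0037, 0.1796]
ee_rot: [[-0.996, -0.082, 0.034], [-0.081, 0.997, 0.005], [-0.035, 0.002, -0.999]]
ft_force: [1.1, 0.7, -0.6]
opening: 0.0557
77.57 [0.3955 0.0037 0.1796] [ 1.1  0.7 -0.6] 0.0557 [-0.15  0.22  0.11  2.14 -0.04  0.75  1.64] yaw 94.7
[(-65, np.float64(0.0658)), (-30, np.float64(0.0663)), (0, np.float64(0.066)), (30, np.float64(0.0663)), (65, np.float64(0.0656))]
[(-65, np.float64(0.0665)), (-30, np.float64(0.0673)), (0, np.float64(0.067)), (30, np.float64(0.067)), (65, np.float64(0.0663))]
[(-65, np.float64(0.0645)), (-30, np.float64(0.065)), (0, np.float64(0.0649)), (30, np.float64(0.065)), (65, np.float64(nan))]
  return _methods._mean(a, axis=axis, dtype=dtype,
  ret = ret.dtype.type(ret / rcount)
```

View pics/scene60.png

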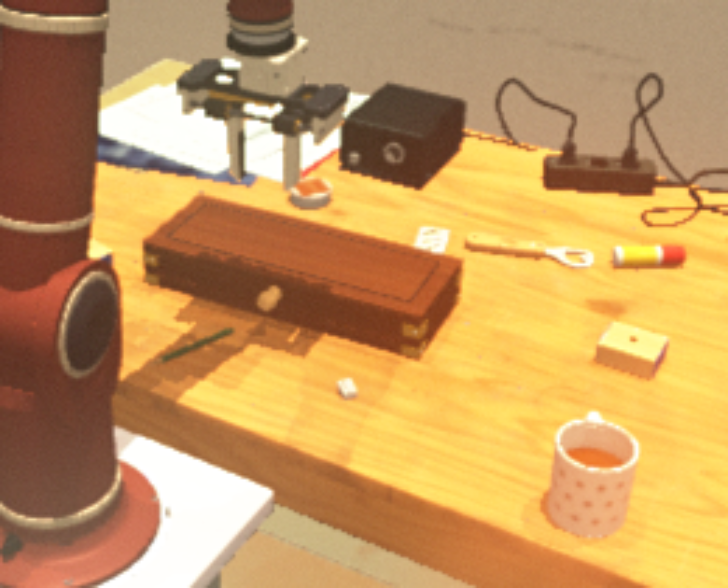

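View pics/side60.png

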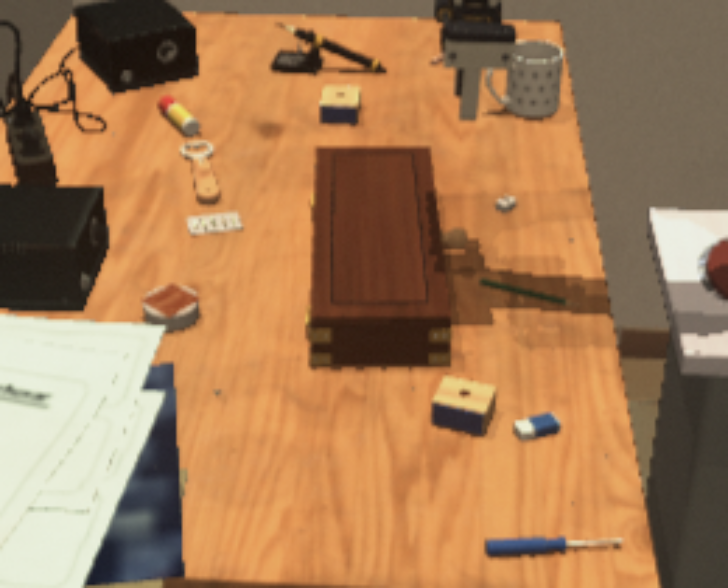

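The lid is fully shut: level at 65 mm in the wrist view and 66 mm in the side view. The mug, tin and opener haven't moved, and the arm is clear. Handing in.

Run:
```python
from h import *
st(); print(ctrl.job_done())
```

```text
77.72 [0.3919 0.0037 0.1752] [-0.2 -1.1 -0.8] 0.0557 [-0.15  0.23  0.11  2.15 -0.04  0.75  1.64] yaw 94.7
the job is handed in; nothing more can be done
None
```

The case is packed and the lid is shut; I handed the job in at 77.7 s, and no verdict is reported. The row runs cork, black brush, brass brush, short pine block, spool. Four kit items were on the table (no second cork block), so only the short block was needed as filler.

**Last checks**
- **Row, before shutting:** everything stood flat, with tops at about 36 mm (cork), 48 mm (brushes), 38 mm (short block) and 50 mm (spool), and centred between the rails. From the given lengths, the total play is about 12 mm or a little less.
- **Lid:** level front to back at about 65 mm in the wrist view, 66 mm in the side view and 66–67 mm in the scene view. I couldn't see the row once the lid was shut.
- **Bystanders:** the mug, tin and bottle opener look unmoved in the last pictures; I didn't measure them. Nothing was touching the robot.

**What went wrong or disagreed**
- **Fingertips:** the real tips end about 32 mm short of the reported TCP. My first grip on the knob closed above it, and I corrected for this afterwards.
- **First shutting failed:** the lid stuck at about 0.17 rad because the spool's core overhung the +y end wall. I pressed on it with 56 N through the fingertips before stopping. I then reopened the lid, moved the spool about 8 mm along, and it shut cleanly.
- **Lid stop:** opening the lid to its stop also reached about 66 N total (55 N sideways) at the fingertips. That is under the 120 N wrist limit, but it left a small tool tilt of 1–3° for the rest of the run.

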